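Fit the driver card and set up the photo lights

TASK

Get the table-top photo lights ready: lift the circuit card out of its carton, slide it down between the two card guides of the grey control box until it rests on the connector, with both ejector levers still open, then swing both ejector levers fully upright so that they press the card home. Take every light stick out of the tray and stand it, foot down, fully into a hole of its own in the black lamp stand, and only when the card is locked in and all the sticks are in, push the toggle switch over to on. Leave the bowl, the sauce bottle and the tissue box where they are.

Things in the scene. Friction and masses are not known exactly. Their poses are not given: they have to be found in the camera images.
- card_grip (a point): Circuit card: green board on its long edge, 4 mm thick (x), 120 mm wide (y), 150 g, with a black grip bar on top 12 mm thick (x), 50 mm wide (y), 26 mm high. This is the bar's centre, 104 mm above the foot; whole height 117 mm; z up. Starts upright, 47 mm deep, in the 8 x 126 mm slot of a loose brown carton 70 x 146 x 55 mm; lifts straight out. Fits the guides either way round
- card_foot (a point): Middle of the card's foot edge (brass contacts), axes as card_grip. The bottom 8 mm are 110 mm wide; above a height of 75 mm the board narrows to 90 mm, leaving a shoulder 15 mm wide at each side, on which the lever noses press
- slot_seat (a point): Where the card's foot is when fully home: in the slot of the grey control box (base 100 x 190 x 12 mm), 20 mm above the table. z up, y along the slot and the card's width. Two aluminium guides 120 mm apart, 7 mm wide channels (1.5 mm play each way in x and y), flared tops 88 mm above the table. The card first rests on a sprung connector 5 mm above home; the last 5 mm take about 6 N
- ejector_a (a joint): White ejector lever at the slot's +y end. Hinge along the slot's x, 97 mm above the table, 69 mm from slot_seat along +y. rad: 0 = upright, closed (its nose holds the card's shoulder down, card home), 1.4 = swung right out, away from the slot. Starts open, 1.2 to 1.35, clear of the slot. Stays where left (0.08 N m); with the card in, the last 0.5 rad presses it down
- ejector_b (a joint): The same lever at the slot's -y end (hinge 69 mm along -y), same values
- ejector_a_tip (a point): Centre of the finger roll at the end of lever a, 55 mm from the hinge: a round bar, 16 mm diameter, 18 mm long along the slot's x. Can be pinched from above across its ends (18 mm, along the slot's x) and led in an arc about the hinge, turning between the fingers
- ejector_b_tip (a point): The same for lever b
- switch (a joint): Toggle switch on a grey block 70 x 50 x 25 mm: rad, 0 = off (leans to the block's -x), 1.0 = on (leans to its +x), stays where left (0.06 N m). Starts at 0 to 0.1
- switch_tip (a point): Centre of the black ball, 26 mm diameter, on the toggle, 60 mm from its pivot, which is 22 mm above the table. Goes about 58 mm along the block's x from off to on. Its y axis is level, across the swing, and is the block's y; its x and z lean with the toggle (x is the block's x when the joint reads 0)
- lamp0_mid (a point): Light stick: round, 28 mm diameter, 120 mm long, white tube with an aluminium foot (34 mm) and cap (8 mm), 160 g, bottom-heavy. This is its centre, 60 mm above the foot; z runs from foot to cap. Starts upright in a loose brown cardboard tray, 135 x 135 x 45 mm, in one of four pockets, 70 mm apart, 36 mm square, 37 mm deep. All alike; 2 to 4 are there
- lamp0_foot (a point): Centre of the foot end of light stick 0
- hole0 (a point): Centre of the floor of a round hole in the lamp stand, 10 mm above the table: black block 250 (x) x 64 x 55 mm with four upright holes in a row along x, 62 mm apart, 31 mm wide, 45 mm deep (mouths 55 mm above the table, 2.5 mm chamfer). A stick fully in has its foot here. Any stick fits any hole
- lamp1_mid (a point): Light stick 1, the same
- lamp1_foot (a point): Centre of the foot end of light stick 1
- hole1 (a point): The same for hole 1
- lamp2_mid (a point): Light stick 2, the same
- lamp2_foot (a point): Centre of the foot end of light stick 2
- hole2 (a point): The same for hole 2
- lamp3_mid (a point): Light stick 3, the same
- lamp3_foot (a point): Centre of the foot end of light stick 3
- hole3 (a point): The same for hole 3
- bowl: Bystander: white bowl, 120 mm wide, 55 mm high; origin under its centre
- sauce: Bystander: amber sauce bottle, 54 mm wide, 150 mm high; origin under its centre
- tissue_box: Bystander: paper tissue box 200 x 110 x 55 mm; origin under its centre
Not all that is in view belongs to the job. There is more than one size of the part that bears card_grip; the job needs the smaller. There is more than one size of the part that bears switch; the job needs the larger.

How it is judged (in metres and radians):
On the way, in this order (a step that is already met when the one before it is completed fails the run):
1. the card stands in both guides, down on the connector, with both ejector levers still open (z of card_foot in the frame of slot_seat below 0.008 m and horizontal distance between card_foot and slot_seat below 0.006 m and angle between the y axis of card_foot and the y axis of slot_seat, either way round below 0.08 rad and angle between card_foot's own z axis and vertical below 0.1 rad and value of joint each of ejector_a, ejector_b above 0.8 rad), for 0.2 s.
2. both ejector levers are upright and the card is home, every light stick is fully in a hole of the stand, and the switch is still off (z of card_foot in the frame of slot_seat below 0.002 m and horizontal distance between card_foot and slot_seat below 0.006 m and angle between the y axis of card_foot and the y axis of slot_seat, either way round below 0.08 rad and angle between card_foot's own z axis and vertical below 0.1 rad and value of joint each of ejector_a, ejector_b below 0.15 rad and (distance between lamp0_foot and hole0 below 0.006 m or distance between lamp0_foot and hole1 below 0.006 m or distance between lamp0_foot and hole2 below 0.006 m or distance between lamp0_foot and hole3 below 0.006 m) and angle between each of lamp0_foot, lamp1_foot, lamp2_foot, lamp3_foot's own z axis and vertical below 0.12 rad and (distance between lamp1_foot and hole0 below 0.006 m or distance between lamp1_foot and hole1 below 0.006 m or distance between lamp1_foot and hole2 below 0.006 m or distance between lamp1_foot and hole3 below 0.006 m) and (distance between lamp2_foot and hole0 below 0.006 m or distance between lamp2_foot and hole1 below 0.006 m or distance between lamp2_foot and hole2 below 0.006 m or distance between lamp2_foot and hole3 below 0.006 m) and (distance between lamp3_foot and hole0 below 0.006 m or distance between lamp3_foot and hole1 below 0.006 m or distance between lamp3_foot and hole2 below 0.006 m or distance between lamp3_foot and hole3 below 0.006 m) and value of joint switch below 0.3 rad), for 0.2 s.
3. the switch is pushed over to on (value of joint switch above 0.8 rad), for 0.2 s.
At the end, for the whole second after the job is handed in: The card's foot is within 2 mm of home in height and 6 mm sideways, upright in the slot and at rest; both ejector levers within 0.15 rad of upright; every light stick that is present upright (0.12 rad) with its foot within 6 mm of the middle of a hole's floor; the switch beyond 0.8 rad (z of card_foot in the frame of slot_seat below 0.002 m and horizontal distance between card_foot and slot_seat below 0.006 m and angle between the y axis of card_foot and the y axis of slot_seat, either way round below 0.08 rad and angle between card_foot's own z axis and vertical below 0.1 rad and value of joint each of ejector_a, ejector_b below 0.15 rad and (distance between lamp0_foot and hole0 below 0.006 m or distance between lamp0_foot and hole1 below 0.006 m or distance between lamp0_foot and hole2 below 0.006 m or distance between lamp0_foot and hole3 below 0.006 m) and angle between each of lamp0_foot, lamp1_foot, lamp2_foot, lamp3_foot's own z axis and vertical below 0.12 rad and (distance between lamp1_foot and hole0 below 0.006 m or distance between lamp1_foot and hole1 below 0.006 m or distance between lamp1_foot and hole2 below 0.006 m or distance between lamp1_foot and hole3 below 0.006 m) and (distance between lamp2_foot and hole0 below 0.006 m or distance between lamp2_foot and hole1 below 0.006 m or distance between lamp2_foot and hole2 below 0.006 m or distance between lamp2_foot and hole3 below 0.006 m) and (distance between lamp3_foot and hole0 below 0.006 m or distance between lamp3_foot and hole1 below 0.006 m or distance between lamp3_foot and hole2 below 0.006 m or distance between lamp3_foot and hole3 below 0.006 m) and value of joint switch above 0.8 rad and linear speed of card below 0.02 m/s); the robot touches nothing.
It fails at once if the bowl is pushed more than 4 cm away (distance of bowl from where it was at the start of the episode above 0.04 m).
It fails at once if the sauce bottle is pushed more than 4 cm away (distance of sauce from where it was at the start of the episode above 0.04 m).
It fails at once if the tissue box is pushed more than 4 cm away (distance of tissue_box from where it was at the start of the episode above 0.04 m).
Of lamp0, lamp1, lamp2, lamp3 only 2 to 4 are there at a start; the rules pass over those that are not, and their reading is None.
At some moment in a run one of carton, tray may be knocked a few centimetres aside while the robot is not near it.
It also fails if it takes over 210 s, if anything falls off the work surface, if the arm or the gripper's body presses on something with over 40 N, if the wrist force passes 120 N, or if a joint passes its speed limit or range.

ROBOT

A 6-joint arm with a two-finger parallel gripper is mounted at the origin on the work surface. World frame = base frame: x ahead of the robot, y to its left, z up, the work surface at z = 0. Lengths are in mm, angles in degrees, forces in N, time in s.
With the tool pointing down it reaches from about 325 to 900 mm from the base axis. Payload 6.1 kg.
Tool frame: the origin (TCP) lies at the very end of the fingers, on their centre line; the grasp point (between the pads) lies 19 mm behind it (grip_point_offset is the distance from the TCP to the grasp point, in mm); z points along the fingers, y is the line along which they close (so a half turn about z gives the same grasp; the last joint's range is limited). The gripper opens to 85 mm and grips with 20 to 120 N. Pads are 22 mm wide; open, the fingers measure 114 mm over their backs; the gripper's body (76 mm by 85 mm) begins 54 mm behind the grasp point. The pads swing forward as they close: fully open they stand 13 mm farther back than shut.
Start: joints at [56.316, 12.628, 87.462, -0, 79.91, -7.225], TCP at [278.472, 559.526, 231.3] pointing down, gripper open.
Joint ranges: [-170.65, 170.65], [-52.31, 119.04], [5.05, 147.46], [-71.25, 251.25], [11.57, 151.72], [-153.62, 153.62]. Speed limits (degrees/s): [147.25, 147.25, 172.46, 180, 180, 180].

INTERFACE

Orientations are given as a 3x3 rotation matrix whose columns are the frame's x, y, z axes.
In Python, from rig import * gives the robot as it stands.
- The arm moves only by the tool step_arm, never from a script. Its argument "series" is a list of rows, each an object of numbers: "gripper": the opening, from 0 (shut) to 1 (fully open); "dx", "dy", "dz": the shift along the tool's x, y, z in units of 50 mm (1.0 is 50 mm); "ax", "ay", "az": the turn, a rotation vector about the tool's x, y, z in units of 5 degrees (1.0 is 5 degrees). A call has 1 to 20 rows; each row is the pose to reach, as a shift and turn from the pose commanded when the call began, along the tool's axes at that moment; what a row does not reach only later rows make up. A row lasts 1/10 s, in which the tool goes at most 50 mm and 8.59 degrees, less where a joint would pass 70% of its speed; a pose out of reach is approached as far as the arm can. A call with a gripper value outside its range is refused whole. The fingers move at their own pace and stop on an object; "newtons" is the grip in N (left out, the last holds). Time passes only in rows, so rows that repeat a pose let the fingers close. It gives the time, the measured TCP pose, the force, the opening and the grip force at its end, in the units of the state.
- get_state(): the state, without advancing time (a new reading comes with each control period).
- snapshot(name): name is "scene" or "side" or "wrist"; returns a dict with "img" (420x560x3 uint8, red, green, blue), "fx", "fy", "cx", "cy" (pixels), "dist_coeffs" ([k1, k2, p1, p2, k3] as OpenCV has them; the pictures are not rectified), "cam_to_world" (4x4, takes a point from camera to world coordinates). Camera axes: x right, y up, looking along -z (the intrinsics and any distortion apply to the point x, -y, -z); pixel columns grow to the right and rows downward; lengths in mm; the calibration is good to about 2 mm. A picture is of the moment at which its call begins. There is no depth.
- job_done(): hands the job in; it is judged then, once.
Trained networks look in a picture, given as the dict that the camera call returned (one of the last four; its "shot" number tells which), for a name from the list of things; names that differ only in an ending like _2 or _b are one class to them, and where a whole thing is asked for, a point or a joint stands for the part that bears it (a point fixed in the world has none). Each returns a list of dicts, best first, with "conf" (0 to 1); they miss things now and then, are a little off and sometimes report something else, mostly with a low value. They report only what shows in the picture. A call takes as long as a camera call. They do not tell look-alikes from the thing itself.
- find_in(thing, picture): "point" ([x, y, z] in mm, in world coordinates, good to about 4 mm: the middle of the surface that is visible of it).
The state is a dict: "time_s": time; "q": joint angles; "qvel": joint speeds; "joint_efforts": joint torques, N m; "tool_pos": TCP position; "tool_rot": TCP orientation; "wrist_force": force on the tool from outside, world axes, zero at the start; "ft_torque": the same for the moment, N m; "finger_gap": finger opening in mm; "gripper_force": force on a finger pad.
Only numpy, scipy, OpenCV 4.12 (cv2) and the standard library are available. Lean on these libraries where they do the work, as an engineer would, in place of code of your own. Each camera call takes 0.05 s, during which the arm holds its last target. There are 200 camera calls.

## Working session

There is one attempt and no reset: what is moved stays moved. The work goes in short steps, Python scripts to look and compute and a tool call to move; the robot and the scene stay as the last step left them, time stands still between calls to the robot, and variables do not carry over. Pictures are saved under pics/ and viewed, at most 14 in all, crops included, and the job is handed in when it is done.

Besides the shell and the picture viewer there is one more tool, called after "Call:" by a JSON object that holds its "fn" and its "kwargs". step_arm: Moves the arm, as the interface text tells. Its arguments: {"type":"object","properties":{"series":{"type":"array"},"newtons":{"type":"number"}},"required":["series"]}

```bash
ls; mkdir -p pics; cat > h.py <<'E'
from rig import *
import numpy as np, cv2
def save(s,n,crop=None,scale=1):
    im=s["img"][:,:,::-1]
    if crop: im=im[crop[1]:crop[3],crop[0]:crop[2]]
    if scale!=1: im=cv2.resize(im,None,fx=scale,fy=scale,interpolation=cv2.INTER_CUBIC)
    cv2.imwrite("pics/"+n+".png",im)
def K(s): return np.array([[s["fx"],0,s["cx"]],[0,s["fy"],s["cy"]],[0,0,1.]]),np.array(s["dist_coeffs"],float)
def ray(s,u,v):
    k,d=K(s); p=cv2.undistortPoints(np.array([[[u,v]]],float),k,d)[0,0]
    T=np.array(s["cam_to_world"]); return T[:3,3],T[:3,:3]@np.array([p[0],-p[1],-1])
def at(s,u,v,z):
    o,r=ray(s,u,v); return o+r*(z-o[2])/r[2]
def proj(s,P):
    k,d=K(s); T=np.array(s["cam_to_world"]); q=(np.array(P,float).reshape(-1,3)-T[:3,3])@T[:3,:3]
    q=q*[1,-1,-1]; return cv2.projectPoints(q,np.zeros(3),np.zeros(3),k,d)[0][:,0]
E
python3 - <<'E'
from h import *
st=get_state(); print(st["time_s"],np.round(st["tool_rot"],3).tolist(),st["finger_gap"])
for n in ["scene","side"]:
    s=snapshot(n); save(s,n+"0",scale=1.42); T=np.array(s["cam_to_world"]);print(n,s["fx"],T.round(2).tolist())
    for t in ["card_grip","slot_seat","ejector_a_tip","ejector_a","switch_tip","switch","lamp0_mid","hole0","bowl","sauce","tissue_box"]:
        try: r=find_in(t,s)
        except Exception as e: print(t,e); continue
        print(t,[(np.round(x["point"]).tolist(),round(x["conf"],2),proj(s,x["point"])[0].round().tolist()) for x in r])
E
```

```text
pics
0.0 [[-0.895, 0.446, -0.001], [0.446, 0.895, -0.002], [0.0, -0.002, -1.0]] 85.59066153100551
scene 529.0661072028796 [[-0.29, -0.7, 0.65, 1482.42], [0.96, -0.22, 0.19, 327.37], [0.01, 0.68, 0.74, 1228.73], [0.0, 0.0, 0.0, 1.0]]
card_grip [([406.0, -361.0, 82.0], 0.77, [179.0, 162.0]), ([220.0, -342.0, 82.0], 0.75, [208.0, 128.0])]
slot_seat [([542.0, 234.0, 15.0], 0.71, [351.0, 251.0])]
ejector_a_tip [([539.0, 335.0, 106.0], 0.57, [391.0, 238.0])]
ejector_a [([532.0, 125.0, 117.0], 0.46, [317.0, 217.0])]
switch_tip [([648.0, -416.0, 56.0], 0.71, [130.0, 218.0]), ([363.0, -20.0, 51.0], 0.61, [285.0, 182.0])]
switch [([412.0, 88.0, 77.0], 0.46, [315.0, 194.0])]
lamp0_mid [([643.0, -183.0, 96.0], 0.74, [200.0, 226.0])]
hole0 [([616.0, -61.0, 54.0], 0.59, [245.0, 238.0])]
bowl [([752.0, 51.0, 25.0], 0.88, [268.0, 293.0])]
sauce [([435.0, 486.0, 85.0], 0.91, [447.0, 228.0])]
tissue_box [([648.0, -416.0, 57.0], 0.6, [130.0, 218.0])]
side 483.3544151410608 [[0.97, 0.16, -0.16, 302.27], [-0.23, 0.64, -0.74, -877.37], [-0.01, 0.75, 0.66, 914.35], [0.0, 0.0, 0.0, 1.0]]
card_grip [([212.0,
[... 182 characters left out ...]
297.0])]
ejector_a_tip [([534.0, 335.0, 112.0], 0.47, [269.0, 146.0]), ([587.0, -83.0, 48.0], 0.2, [325.0, 254.0])]
ejector_a [([529.0, 117.0, 111.0], 0.57, [283.0, 190.0])]
switch_tip [([587.0, -85.0, 52.0], 0.45, [325.0, 254.0]), ([402.0, 81.0, 78.0], 0.44, [240.0, 215.0]), ([526.0, 112.0, 110.0], 0.38, [283.0, 191.0])]
switch []
lamp0_mid [([627.0, -192.0, 92.0], 0.77, [356.0, 271.0]), ([530.0, 114.0, 109.0], 0.41, [284.0, 191.0])]
hole0 [([584.0, -82.0, 52.0], 0.95, [324.0, 253.0])]
bowl [([524.0, 208.0, 13.0], 0.72, [275.0, 197.0])]
sauce [([411.0, 472.0, 75.0], 0.72, [223.0, 138.0]), ([591.0, -81.0, 50.0], 0.39, [326.0, 253.0])]
tissue_box [([620.0, -446.0, 55.0], 0.9, [394.0, 377.0])]
```

View pics/scene0.png

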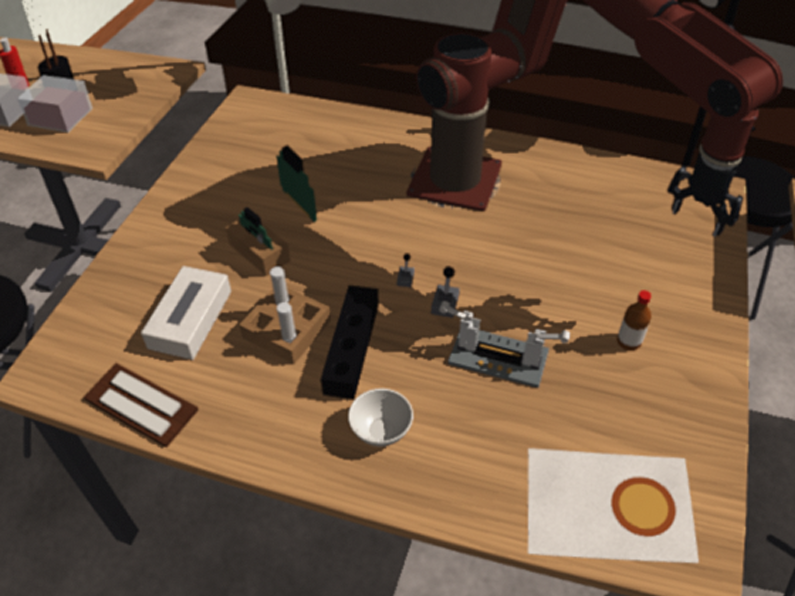

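View pics/side0.png

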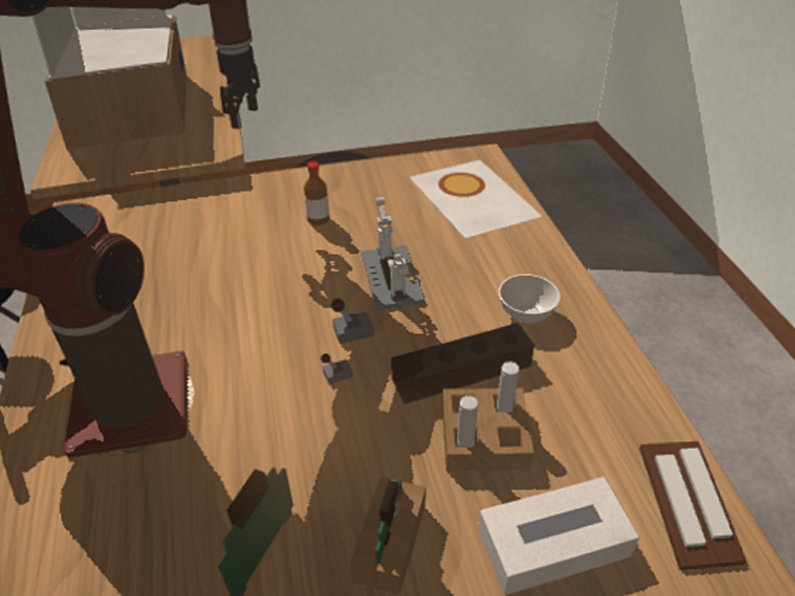

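Scene: two sticks in the tray (pixels 280,290 and 288,320 in the enlarged view), the card in its carton at (255,230), and the larger loose card at (295,180). The big switch is at (447,290), with the control box at (500,350) and its levers open. I'll look closer with the wrist camera.

```bash
cat >> h.py <<'E'
from scipy.spatial.transform import Rotation as Ro
def mv(p,a,tilt=None):
    """steps from now to TCP p with closing axis azimuth a (deg), tool down"""
    st=get_state(); R0=np.array(st["tool_rot"]); c=np.radians(a)
    y=np.array([np.cos(c),np.sin(c),0]); z=np.array([0,0,-1.]); R1=np.c_[np.cross(y,z),y,z]
    d=R0.T@(np.array(p,float)-st["tool_pos"])/50; w=Ro.from_matrix(R0.T@R1).as_rotvec(degrees=True)/5
    f=lambda v:[round(float(x),3) for x in v]
    print("d",f(d),"a",f(w),"rows",int(max(np.ceil(np.linalg.norm(d)),np.ceil(np.linalg.norm(w)*5/8.59)))+1)
def S():
    st=get_state(); print("t",round(st["time_s"],2),"pos",np.round(st["tool_pos"],1).tolist(),"q",np.round(st["q"],1).tolist(),"F",np.round(st["wrist_force"],1).tolist(),"gap",round(st["finger_gap"],1),"gf",round(st["gripper_force"],1),"yaz",round(float(np.degrees(np.arctan2(st["tool_rot"][1][1],st["tool_rot"][0][1]))),2))
    return st
E
python3 - <<'E'
from h import *
st=get_state(); s=snapshot("wrist"); T=np.array(s["cam_to_world"]); R=np.array(st["tool_rot"])
print(s["fx"],(R.T@(T[:3,3]-st["tool_pos"])).round(1),(R.T@T[:3,:3]).round(2).tolist(),s["dist_coeffs"])
mv([540,150,380],0)
E
```

```text
317.20955322494234 [  78.2   -0.8 -143.2] [[-0.0, 0.95, 0.31], [1.0, 0.0, 0.0], [0.0, 0.31, -0.95]] [-0.01403395  0.          0.          0.          0.        ]
d [-8.332, -5.002, -2.974] a [0.0, 0.0, 12.709] rows 12
```

```bash
python3 - <<'E'
from h import *
mv([540,315,380],0)
E
```

```text
d [-6.862, -2.048, -2.974] a [0.0, 0.0, 12.709] rows 9
```

Call:
{"fn": "step_arm", "kwargs": {"series": [{"dx": -6.86, "dy": -2.05, "dz": -2.97, "az": 12.71}, {"dx": -6.86, "dy": -2.05, "dz": -2.97, "az": 12.71}, {"dx": -6.86, "dy": -2.05, "dz": -2.97, "az": 12.71}, {"dx": -6.86, "dy": -2.05, "dz": -2.97, "az": 12.71}, {"dx": -6.86, "dy": -2.05, "dz": -2.97, "az": 12.71}, {"dx": -6.86, "dy": -2.05, "dz": -2.97, "az": 12.71}, {"dx": -6.86, "dy": -2.05, "dz": -2.97, "az": 12.71}, {"dx": -6.86, "dy": -2.05, "dz": -2.97, "az": 12.71}, {"dx": -6.86, "dy": -2.05, "dz": -2.97, "az": 12.71}, {"dx": -6.86, "dy": -2.05, "dz": -2.97, "az": 12.71}, {"dx": -6.86, "dy": -2.05, "dz": -2.97, "az": 12.71}, {"dx": -6.86, "dy": -2.05, "dz": -2.97, "az": 12.71}]}}

```text
$.series[0]: bad value
```

```bash
python3 - <<'E'
from h import *
S(); s=snapshot("wrist"); save(s,"w_box",scale=1.42)
np.save("w_box.npy",s,allow_pickle=True)
for t in ["slot_seat","ejector_a_tip","ejector_b_tip","switch_tip"]:
    print(t,[(np.round(x["point"]).tolist(),round(x["conf"],2),proj(s,x["point"])[0].round().tolist()) for x in find_in(t,s)])
E
```

```text
t 1.25 pos [278.5, 559.5, 231.3] q [56.3, 12.6, 87.5, -0.0, 79.9, -7.2] F [-0.1, 0.1, 0.1] gap 85.3 gf 0.0 yaz 63.54
slot_seat [([492.0, 170.0, 12.0], 0.57, [108.0, 409.0])]
ejector_a_tip []
ejector_b_tip []
switch_tip []
```

View pics/w_box.png

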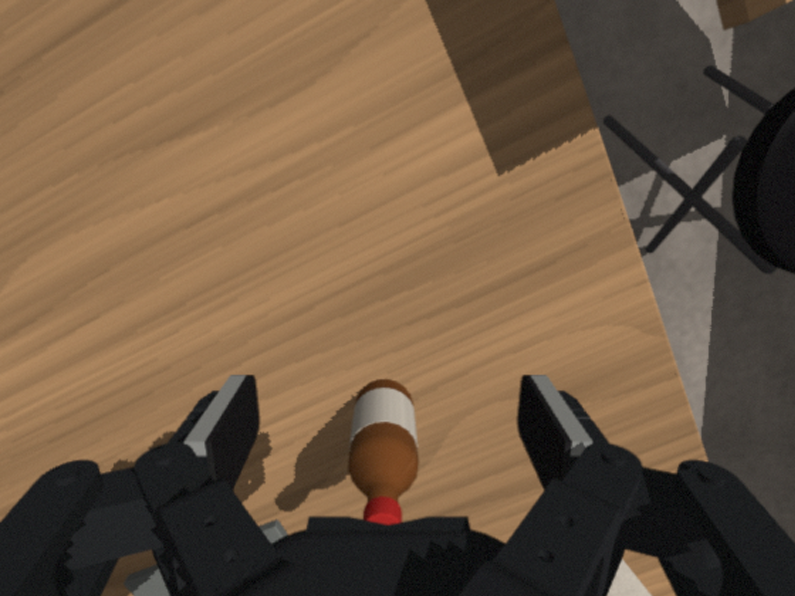

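Call:
{"fn": "step_arm", "kwargs": {"series": [{"gripper": 1, "dx": -6.86, "dy": -2.05, "dz": -2.97, "ax": 0, "ay": 0, "az": 12.71}, {"gripper": 1, "dx": -6.86, "dy": -2.05, "dz": -2.97, "ax": 0, "ay": 0, "az": 12.71}]}}

```text
time_s: 1.7
tool_pos: [345.3, 496.0, 269.1]
tool_rot: [[-0.722, 0.692, -0.001], [0.692, 0.722, -0.001], [-0.0, -0.002, -1.0]]
wrist_force: [1.4, 0.9, 1.0]
finger_gap: 85.1
gripper_force: 0.0
```

```bash
python3 - <<'E'
from h import *
mv([540,305,390],0)
E
```

```text
d [-5.454, -0.066, -2.417] a [-0.021, 0.01, 9.239] rows 7
```

Call:
{"fn": "step_arm", "kwargs": {"series": [{"gripper": 1, "dx": -5.45, "dy": -0.07, "dz": -2.42, "az": 9.24}, {"gripper": 1, "dx": -5.45, "dy": -0.07, "dz": -2.42, "az": 9.24}, {"gripper": 1, "dx": -5.45, "dy": -0.07, "dz": -2.42, "az": 9.24}, {"gripper": 1, "dx": -5.45, "dy": -0.07, "dz": -2.42, "az": 9.24}, {"gripper": 1, "dx": -5.45, "dy": -0.07, "dz": -2.42, "az": 9.24}, {"gripper": 1, "dx": -5.45, "dy": -0.07, "dz": -2.42, "az": 9.24}, {"gripper": 1, "dx": -5.45, "dy": -0.07, "dz": -2.42, "az": 9.24}, {"gripper": 1, "dx": -5.45, "dy": -0.07, "dz": -2.42, "az": 9.24}, {"gripper": 1, "dx": -5.45, "dy": -0.07, "dz": -2.42, "az": 9.24}]}}

```text
$.series[0]: bad value
```

```bash
python3 - <<'E'
from h import *
S(); s=snapshot("wrist"); save(s,"w_box2",scale=1.42)
np.save("w_box.npy",s,allow_pickle=True)
for t in ["slot_seat","ejector_a_tip","ejector_b_tip","switch_tip"]:
    print(t,[(np.round(x["point"]).tolist(),round(x["conf"],2),proj(s,x["point"])[0].round().tolist()) for x in find_in(t,s)])
E
```

```text
t 1.7 pos [345.3, 496.0, 269.1] q [47.7, 8.6, 88.0, -0.0, 83.5, 1.5] F [1.4, 0.9, 1.0] gap 85.1 gf 0.0 yaz 46.2
slot_seat [([512.0, 288.0, 10.0], 0.63, [252.0, 338.0])]
ejector_a_tip []
ejector_b_tip [([513.0, 283.0, 10.0], 0.66, [250.0, 339.0])]
switch_tip [([397.0, 90.0, 82.0], 0.88, [89.0, 405.0])]
```

View pics/w_box2.png

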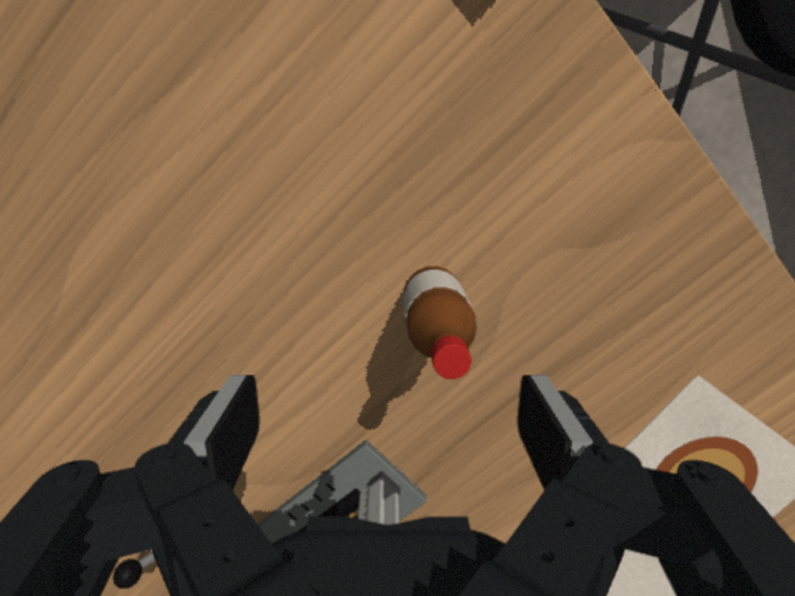

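Every key is required in each row. I'm resending the move with all of them.

Call:
{"fn": "step_arm", "kwargs": {"series": [{"gripper": 1, "dx": -5.45, "dy": -0.07, "dz": -2.42, "ax": 0, "ay": 0, "az": 9.24}, {"gripper": 1, "dx": -5.45, "dy": -0.07, "dz": -2.42, "ax": 0, "ay": 0, "az": 9.24}, {"gripper": 1, "dx": -5.45, "dy": -0.07, "dz": -2.42, "ax": 0, "ay": 0, "az": 9.24}, {"gripper": 1, "dx": -5.45, "dy": -0.07, "dz": -2.42, "ax": 0, "ay": 0, "az": 9.24}, {"gripper": 1, "dx": -5.45, "dy": -0.07, "dz": -2.42, "ax": 0, "ay": 0, "az": 9.24}, {"gripper": 1, "dx": -5.45, "dy": -0.07, "dz": -2.42, "ax": 0, "ay": 0, "az": 9.24}, {"gripper": 1, "dx": -5.45, "dy": -0.07, "dz": -2.42, "ax": 0, "ay": 0, "az": 9.24}, {"gripper": 1, "dx": -5.45, "dy": -0.07, "dz": -2.42, "ax": 0, "ay": 0, "az": 9.24}, {"gripper": 1, "dx": -5.45, "dy": -0.07, "dz": -2.42, "ax": 0, "ay": 0, "az": 9.24}, {"gripper": 1, "dx": -5.45, "dy": -0.07, "dz": -2.42, "ax": 0, "ay": 0, "az": 9.24}]}}

```text
time_s: 2.95
tool_pos: [539.2, 307.3, 389.3]
tool_rot: [[-0.006, 1.0, -0.002], [1.0, 0.006, -0.0], [-0.0, -0.002, -1.0]]
wrist_force: [-0.2, 0.3, 0.3]
finger_gap: 85.4
gripper_force: 0.0
```

```bash
python3 - <<'E'
from h import *
S(); s=snapshot("wrist"); save(s,"w_box3",scale=1.42)
np.save("w_box.npy",s,allow_pickle=True)
for t in ["slot_seat","ejector_a_tip","ejector_b_tip","switch_tip"]:
    print(t,[(np.round(x["point"]).tolist(),round(x["conf"],2),proj(s,x["point"])[0].round().tolist()) for x in find_in(t,s)])
E
```

```text
t 2.95 pos [539.2, 307.3, 389.3] q [22.4, 9.2, 74.7, 0.0, 96.2, 22.1] F [-0.2, 0.3, 0.3] gap 85.4 gf 0.0 yaz 0.33
slot_seat [([534.0, 233.0, 10.0], 0.6, [271.0, 196.0]), ([404.0, 88.0, 81.0], 0.31, [191.0, 293.0])]
ejector_a_tip [([536.0, 338.0, 116.0], 0.59, [272.0, 141.0])]
ejector_b_tip [([531.0, 125.0, 112.0], 0.71, [268.0, 284.0]), ([420.0, 481.0, 103.0], 0.51, [176.0, 20.0])]
switch_tip [([405.0, 92.0, 82.0], 0.8, [191.0, 291.0]), ([363.0, -15.0, 54.0], 0.62, [177.0, 333.0]), ([604.0, -45.0, 48.0], 0.21, [307.0, 345.0])]
```

View pics/w_box3.png

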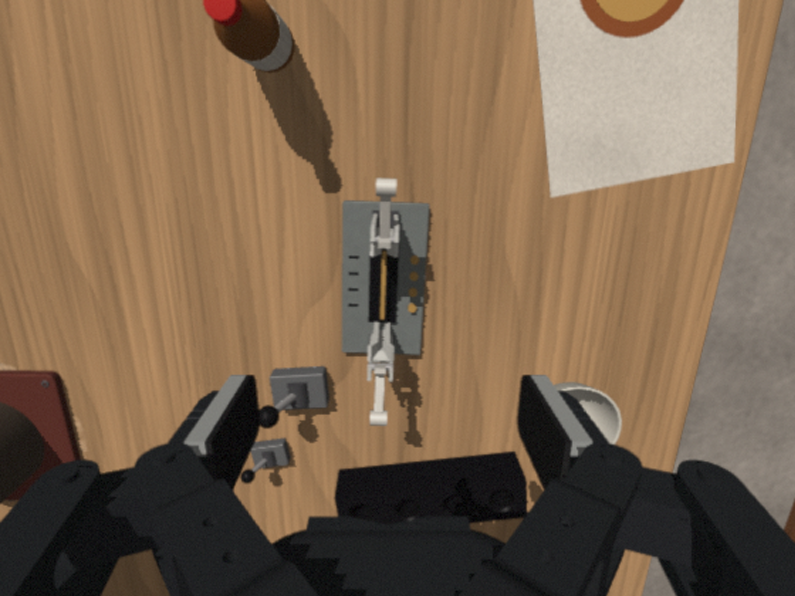

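Box base corners are at about (343,201), (430,205), (421,355) and (342,352). The lever rolls sit at (386,187) and (378,418). I also see the big switch ball at (268,416) and the stand at (430,485).

```bash
python3 - <<'E'
from h import *
s=np.load("w_box.npy",allow_pickle=True).item()
g=lambda u,v,z: at(s,u/1.42,v/1.42,z).round(1)
c=[g(343,201,12),g(430,205,12),g(421,355,12),g(342,352,12)]
print(c,np.mean(c,0)); 
print("tips",g(386.5,187,114),g(378,418,114),"gold",g(385,253,22),g(383,322,22))
a=g(386.5,187,114);b=g(378,418,114);print("az",np.degrees(np.arctan2(*(a-b)[1::-1])),np.linalg.norm((a-b)[:2]),(a+b)/2)
print("ball",g(268,416,75),"block",g(272,371,25),g(325,367,25),g(328,406,25),g(275,410,25))
E
```

```text
[array([486.4, 326. ,  12. ]), array([585.8, 322. ,  12. ]), array([580.6, 133.3,  12. ]), array([480.3, 136.9,  12. ])] [533.275 229.55   12.   ]
tips [536.6 350.3 114. ] [528.3 107.9 114. ] gold [534.6 267.9  22. ] [532.4 182.1  22. ]
az 88.03890574576103 242.54205820846826 [532.45 229.1  114.  ]
ball [398.1  83.8  75. ] block [392.9 116.3  25. ] [459.9 122.3  25. ] [461.6  66.4  25. ] [392.5  59.9  25. ]
```

```bash
python3 - <<'E'
from h import *
mv([620,-60,390],0)
E
```

```text
d [-7.335, 1.568, 0.009] a [-0.003, 0.001, 0.045] rows 9
```

Call:
{"fn": "step_arm", "kwargs": {"series": [{"gripper": 1, "dx": -7.34, "dy": 1.57, "dz": 0, "ax": 0, "ay": 0, "az": 0}, {"gripper": 1, "dx": -7.34, "dy": 1.57, "dz": 0, "ax": 0, "ay": 0, "az": 0}, {"gripper": 1, "dx": -7.34, "dy": 1.57, "dz": 0, "ax": 0, "ay": 0, "az": 0}, {"gripper": 1, "dx": -7.34, "dy": 1.57, "dz": 0, "ax": 0, "ay": 0, "az": 0}, {"gripper": 1, "dx": -7.34, "dy": 1.57, "dz": 0, "ax": 0, "ay": 0, "az": 0}, {"gripper": 1, "dx": -7.34, "dy": 1.57, "dz": 0, "ax": 0, "ay": 0, "az": 0}, {"gripper": 1, "dx": -7.34, "dy": 1.57, "dz": 0, "ax": 0, "ay": 0, "az": 0}, {"gripper": 1, "dx": -7.34, "dy": 1.57, "dz": 0, "ax": 0, "ay": 0, "az": 0}, {"gripper": 1, "dx": -7.34, "dy": 1.57, "dz": 0, "ax": 0, "ay": 0, "az": 0}, {"gripper": 1, "dx": -7.34, "dy": 1.57, "dz": 0, "ax": 0, "ay": 0, "az": 0}]}}

```text
time_s: 4.2
tool_pos: [620.1, -61.1, 390.4]
tool_rot: [[-0.002, 1.0, -0.0], [1.0, 0.002, 0.001], [0.001, -0.0, -1.0]]
wrist_force: [-0.6, -0.4, 0.8]
finger_gap: 85.4
gripper_force: 0.0
```

```bash
python3 - <<'E'
from h import *
S(); s=snapshot("wrist"); save(s,"w_tray",scale=1.42)
np.save("w_tray.npy",s,allow_pickle=True)
for t in ["lamp0_mid","hole0","card_grip"]:
    print(t,[(np.round(x["point"]).tolist(),round(x["conf"],2),proj(s,x["point"])[0].round().tolist()) for x in find_in(t,s)])
mv([400,-290,390],0)
E
```

```text
t 4.2 pos [620.1, -61.1, 390.4] q [-12.9, 9.5, 74.3, 0.0, 96.3, -13.0] F [-0.6, -0.4, 0.8] gap 85.4 gf 0.0 yaz 0.09
lamp0_mid [([633.0, -177.0, 109.0], 0.74, [283.0, 243.0])]
hole0 [([598.0, -66.0, 55.0], 0.78, [259.0, 161.0])]
card_grip [([237.0, -316.0, 92.0], 0.65, [43.0, 315.0])]
d [-4.591, -4.423, 0.016] a [0.004, -0.002, 0.054] rows 8
```

View pics/w_tray.png

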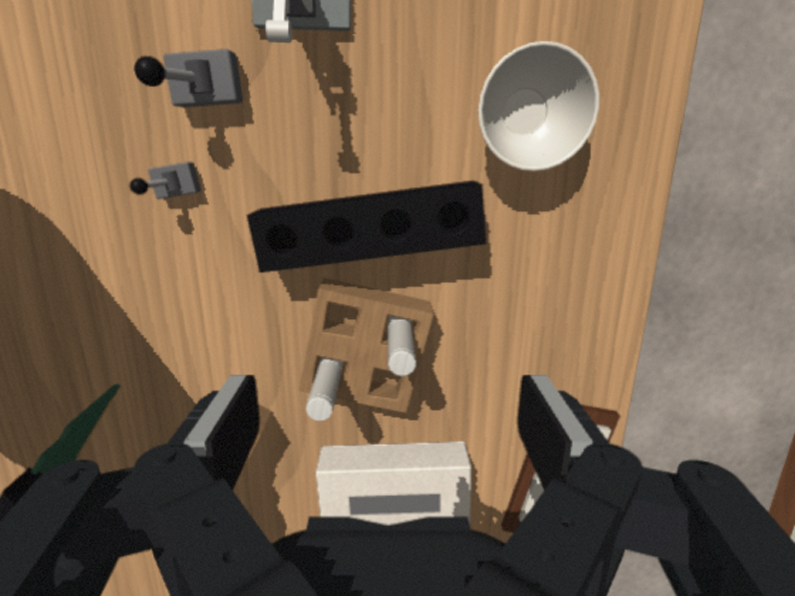

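Stand holes are at (282,238), (339,230), (396,222) and (454,214). The stick caps are at (403,362) and (320,408), and the tissue box is directly below the tray. Next is the card.

Call:
{"fn": "step_arm", "kwargs": {"series": [{"gripper": 1, "dx": -4.59, "dy": -4.42, "dz": 0, "ax": 0, "ay": 0, "az": 0}, {"gripper": 1, "dx": -4.59, "dy": -4.42, "dz": 0, "ax": 0, "ay": 0, "az": 0}, {"gripper": 1, "dx": -4.59, "dy": -4.42, "dz": 0, "ax": 0, "ay": 0, "az": 0}, {"gripper": 1, "dx": -4.59, "dy": -4.42, "dz": 0, "ax": 0, "ay": 0, "az": 0}, {"gripper": 1, "dx": -4.59, "dy": -4.42, "dz": 0, "ax": 0, "ay": 0, "az": 0}, {"gripper": 1, "dx": -4.59, "dy": -4.42, "dz": 0, "ax": 0, "ay": 0, "az": 0}, {"gripper": 1, "dx": -4.59, "dy": -4.42, "dz": 0, "ax": 0, "ay": 0, "az": 0}, {"gripper": 1, "dx": -4.59, "dy": -4.42, "dz": 0, "ax": 0, "ay": 0, "az": 0}, {"gripper": 1, "dx": -4.59, "dy": -4.42, "dz": 0, "ax": 0, "ay": 0, "az": 0}]}}

```text
time_s: 5.3
tool_pos: [400.2, -290.3, 391.0]
tool_rot: [[-0.003, 1.0, 0.001], [1.0, 0.003, -0.0], [-0.0, 0.001, -1.0]]
wrist_force: [-0.2, 0.4, -0.2]
finger_gap: 85.4
gripper_force: 0.0
```

```bash
python3 - <<'E'
from h import *
s=np.load("w_tray.npy",allow_pickle=True).item()
g=lambda u,v,z: at(s,u/1.42,v/1.42,z).round(1)
H=np.array([g(*p,55) for p in [(282,238),(339,230),(396,222),(454,214)]]);print("holes",H.tolist(),np.linalg.norm(np.diff(H,axis=0),axis=1))
print("caps",g(403,362,128),g(320,408,128),"bowl rim ctr",g(539,106,55))
S(); s=snapshot("wrist"); save(s,"w_card",scale=1.42)
np.save("w_card.npy",s,allow_pickle=True)
print([(np.round(x["point"]).tolist(),round(x["conf"],2),proj(s,x["point"])[0].round().tolist()) for x in find_in("card_grip",s)])
E
```

```text
holes [[505.4, -76.3, 55.0], [567.0, -67.6, 55.0], [627.9, -59.0, 55.0], [689.2, -50.5, 55.0]] [62.21133337 61.5042275  61.88650903]
caps [ 634.5 -187.   128. ] [ 549.4 -239.6  128. ] bowl rim ctr [768.7  56.   55. ]
t 5.3 pos [400.2, -290.3, 391.0] q [-45.1, -8.7, 92.5, 0.0, 96.1, -45.3] F [-0.2, 0.4, -0.2] gap 85.4 gf 0.0 yaz 0.17
[([621.0, -188.0, 107.0], 0.66, [448.0, 84.0]), ([400.0, -359.0, 101.0], 0.63, [273.0, 210.0]), ([227.0, -335.0, 124.0], 0.62, [145.0, 199.0])]
```

View pics/w_card.png

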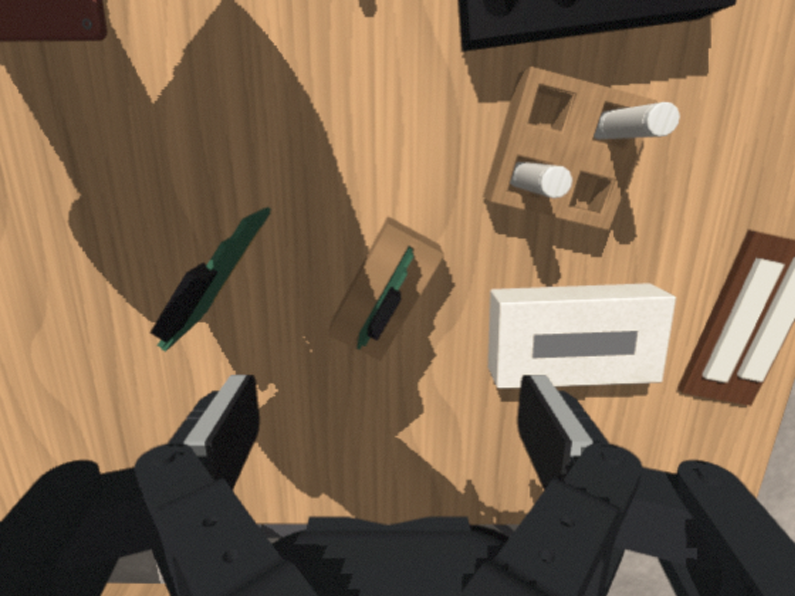

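The card's bar is at about (386,312) and its width runs along about 60° azimuth. I'll move in closer, aligned with it.

```bash
python3 - <<'E'
from h import *
s=np.load("w_card.npy",allow_pickle=True).item()
g=lambda u,v,z: at(s,u/1.42,v/1.42,z).round(1)
print("bar",g(387,311,125)); a,b=g(388,218,55),g(331,325,55); print(a,b,np.degrees(np.arctan2(*(a-b)[1::-1])))
a,b=g(411,249,117),g(360,347,117); print(a,b,np.degrees(np.arctan2(*(a-b)[1::-1])))
az=-29; c=g(387,311,125); x=np.array([-np.sin(np.radians(az)),np.cos(np.radians(az))])
p=[c[0]+15*x[0],c[1]+15*x[1],250]; print(p); mv(p,az)
E
```

```text
bar [ 399.2 -363.7  125. ]
[ 400.  -284.4   55. ] [ 335.  -406.7   55. ] 62.01025059438182
[ 421.7 -304.3  117. ] [ 371.8 -405.5  117. ] 63.75287695628327
[np.float64(406.472144303695), np.float64(-350.58070439290907), 250]
d [-1.215, 0.107, 2.815] a [0.006, -0.003, 5.855] rows 5
```

Call:
{"fn": "step_arm", "kwargs": {"series": [{"gripper": 1, "dx": -1.2, "dy": 0.1, "dz": 2.8, "ax": 0, "ay": 0, "az": 5.6}, {"gripper": 1, "dx": -1.2, "dy": 0.1, "dz": 2.8, "ax": 0, "ay": 0, "az": 5.6}, {"gripper": 1, "dx": -1.2, "dy": 0.1, "dz": 2.8, "ax": 0, "ay": 0, "az": 5.6}, {"gripper": 1, "dx": -1.2, "dy": 0.1, "dz": 2.8, "ax": 0, "ay": 0, "az": 5.6}, {"gripper": 1, "dx": -1.2, "dy": 0.1, "dz": 2.8, "ax": 0, "ay": 0, "az": 5.6}, {"gripper": 1, "dx": -1.2, "dy": 0.1, "dz": 2.8, "ax": 0, "ay": 0, "az": 5.6}, {"gripper": 1, "dx": -1.2, "dy": 0.1, "dz": 2.8, "ax": 0, "ay": 0, "az": 5.6}]}}

```text
time_s: 6.1
tool_pos: [406.2, -351.0, 252.4]
tool_rot: [[0.465, 0.885, 0.002], [0.885, -0.465, -0.002], [-0.001, 0.003, -1.0]]
wrist_force: [0.2, 1.1, -0.2]
finger_gap: 85.0
gripper_force: 0.0
```

```bash
python3 - <<'E'
from h import *
S(); s=snapshot("wrist"); save(s,"w_card2",crop=(180,90,380,290),scale=3)
np.save("w_card2.npy",s,allow_pickle=True)
E
```

```text
t 6.1 pos [406.2, -351.0, 252.4] q [-49.3, -0.4, 99.3, 0.0, 80.9, -21.6] F [0.2, 1.1, -0.2] gap 85.0 gf 0.0 yaz -27.7
```

View pics/w_card2.png

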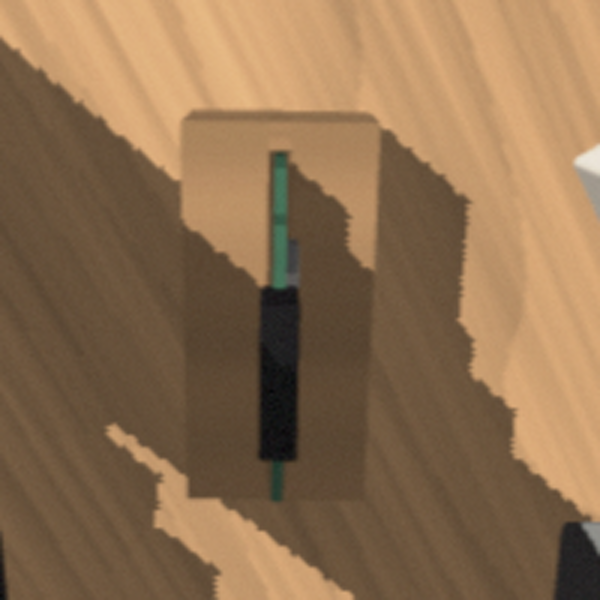

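```bash
python3 - <<'E'
from h import *
s=np.load("w_card2.npy",allow_pickle=True).item()
g=lambda u,v,z: at(s,180+u/3,90+v/3,z).round(1)
R=np.array(get_state()["tool_rot"]);tp=np.array(get_state()["tool_pos"])
L=lambda p:(R.T@(p-tp)).round(1)[:2]
for n,p in dict(lo=(279.5,459,125),hi99=(280,287,99),hi125=(280,287,125),l=(261,459,125),r=(297,459,125),lowboard=(277,500,117),bt1=(280,152,83),bt1b=(280,152,55),ctl=(188,112,55),cbl=(188,497,55),ctr=(378,118,55),cbr=(364,500,55)).items(): q=g(*p);print(n,q,"tool xy",L(q))
E
```

```text
lo [ 384.9 -392.2  125. ] tool xy [-46.1   0.1]
hi99 [ 407.6 -349.4   99. ] tool xy [2.4 0.2]
hi125 [ 410.6 -343.5  125. ] tool xy [9.  0.2]
l [ 379.8 -389.5  125. ] tool xy [-46.1  -5.7]
r [ 389.7 -394.7  125. ] tool xy [-46.1   5.5]
lowboard [ 375.7 -407.9  117. ] tool xy [-64.3  -0.8]
bt1 [ 426.7 -313.2   83. ] tool xy [43.3  0.2]
bt1b [ 425.4 -316.    55. ] tool xy [40.3  0.3]
ctl [ 403.4 -288.9   55. ] tool xy [ 54.  -31.8]
cbl [ 330.3 -418.3   55. ] tool xy [-94.5 -36.3]
ctr [ 461.1 -321.6   55. ] tool xy [51.9 34.5]
cbr [ 391.4 -452.    55. ] tool xy [-95.9  33.5]
```

Call:
{"fn": "step_arm", "kwargs": {"newtons": 50, "series": [{"gripper": 1, "dx": -0.41, "dy": 0, "dz": 1, "ax": 0, "ay": 0, "az": 0}, {"gripper": 0.6, "dx": -0.41, "dy": 0, "dz": 2, "ax": 0, "ay": 0, "az": 0}, {"gripper": 0.6, "dx": -0.41, "dy": 0, "dz": 2.6, "ax": 0, "ay": 0, "az": 0}, {"gripper": 0.6, "dx": -0.41, "dy": 0, "dz": 3.14, "ax": 0, "ay": 0, "az": 0}, {"gripper": 0.6, "dx": -0.41, "dy": 0, "dz": 3.14, "ax": 0, "ay": 0, "az": 0}, {"gripper": 0.6, "dx": -0.41, "dy": 0, "dz": 3.14, "ax": 0, "ay": 0, "az": 0}, {"gripper": 0, "dx": -0.41, "dy": 0, "dz": 3.14, "ax": 0, "ay": 0, "az": 0}, {"gripper": 0, "dx": -0.41, "dy": 0, "dz": 3.14, "ax": 0, "ay": 0, "az": 0}, {"gripper": 0, "dx": -0.41, "dy": 0, "dz": 3.14, "ax": 0, "ay": 0, "az": 0}, {"gripper": 0, "dx": -0.41, "dy": 0, "dz": 3.14, "ax": 0, "ay": 0, "az": 0}, {"gripper": 0, "dx": -0.41, "dy": 0, "dz": 3.14, "ax": 0, "ay": 0, "az": 0}, {"gripper": 0, "dx": -0.41, "dy": 0, "dz": 3.14, "ax": 0, "ay": 0, "az": 0}, {"gripper": 0, "dx": -0.41, "dy": 0, "dz": 3.14, "ax": 0, "ay": 0, "az": 0}, {"gripper": 0, "dx": -0.41, "dy": 0, "dz": 3.14, "ax": 0, "ay": 0, "az": 0}]}}

```text
time_s: 7.55
tool_pos: [396.3, -370.4, 95.7]
tool_rot: [[0.467, 0.884, 0.002], [0.884, -0.467, -0.003], [-0.001, 0.003, -1.0]]
wrist_force: [0.4, 0.3, 7.2]
finger_gap: 11.0
gripper_force: 49.8
```

Call:
{"fn": "step_arm", "kwargs": {"series": [{"gripper": 0, "dx": 0, "dy": 0, "dz": -0.3, "ax": 0, "ay": 0, "az": 0}, {"gripper": 0, "dx": 0, "dy": 0, "dz": -0.6, "ax": 0, "ay": 0, "az": 0}, {"gripper": 0, "dx": 0, "dy": 0, "dz": -0.9, "ax": 0, "ay": 0, "az": 0}, {"gripper": 0, "dx": 0, "dy": 0, "dz": -1.2, "ax": 0, "ay": 0, "az": 0}, {"gripper": 0, "dx": 0, "dy": 0, "dz": -2, "ax": 0, "ay": 0, "az": 0}, {"gripper": 0, "dx": 0, "dy": 0, "dz": -3, "ax": 0, "ay": 0, "az": 0}, {"gripper": 0, "dx": 0, "dy": 0, "dz": -4, "ax": 0, "ay": 0, "az": 0}, {"gripper": 0, "dx": 0, "dy": 0, "dz": -4, "ax": 0, "ay": 0, "az": 0}, {"gripper": 0, "dx": 0, "dy": 0, "dz": -4, "ax": 0, "ay": 0, "az": 0}]}}

```text
time_s: 8.45
tool_pos: [395.9, -369.9, 296.4]
tool_rot: [[0.467, 0.884, 0.003], [0.884, -0.467, -0.004], [-0.002, 0.004, -1.0]]
wrist_force: [-0.8, 0.7, -1.9]
finger_gap: 11.0
gripper_force: 49.0
```

```bash
python3 - <<'E'
from h import *
S(); s=snapshot("wrist"); save(s,"w_held",crop=(130,130,430,355),scale=2.6)
np.save("w_held.npy",s,allow_pickle=True)
mv([533,229.4,294],-2)
E
```

```text
t 8.45 pos [395.9, -369.9, 296.4] q [-51.4, -1.1, 95.3, -0.0, 85.5, -23.5] F [-0.8, 0.7, -1.9] gap 11.0 gf 49.0 yaz -27.84
d [11.87, -3.154, -0.003] a [0.006, 0.005, -5.169] rows 14
```

View pics/w_held.png

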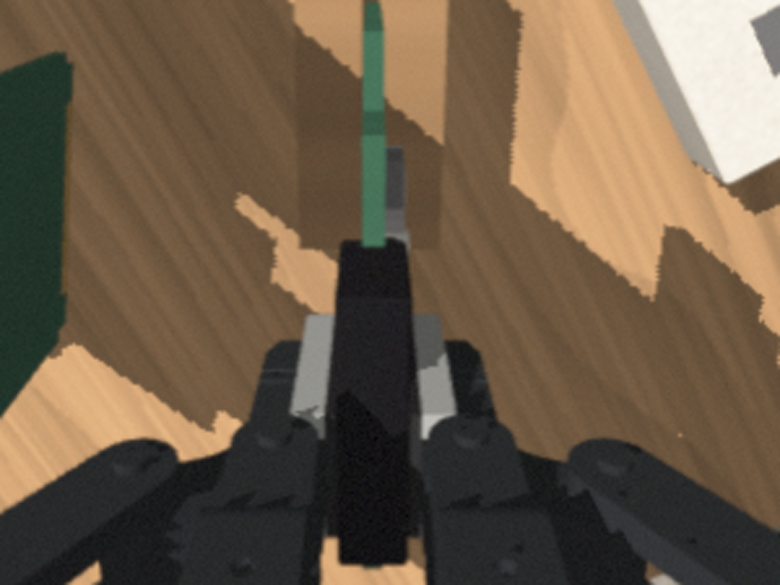

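```bash
python3 - <<'E'
from h import *
s=np.load("w_held.npy",allow_pickle=True).item(); st=get_state()
R=np.array(st["tool_rot"]);tp=np.array(st["tool_pos"])
def L(u,v,zt):
    o,r=ray(s,u,v); o=R.T@(o-tp); r=R.T@r; return (o+r*(zt-o[2])/r[2]).round(1)
g=lambda u,v,z:L(130+u/2.6,130+v/2.6,z)
print("lo top",g(373,563,-29.3),"hi top",g(375,297,-29.3),"hi bot",g(375,242,-3.3),"l/r",g(337,420,-29.3),g(417,420,-29.3))
im=s["img"].astype(int); 
for v in range(90,150,4):
    row=im[v,255:295]; m=np.where(row[:,1]>row[:,0]+15)[0]; print(v,(m+255).tolist()[:1],(m+255).tolist()[-1:],end="; ")
for v in (115,120,125,130,135): print(v,L(273,v,12.7),L(273,v,88))
E
```

```text
lo top [-27.1   1.  -29.3] hi top [ 23.4   1.3 -29.3] hi bot [22.5  1.5 -3.3] l/r [  1.6  -4.8 -29.3] [  1.5   8.2 -29.3]
90 [] []; 94 [] []; 98 [] []; 102 [] []; 106 [] []; 110 [] []; 114 [] []; 118 [] []; 122 [] []; 126 [] []; 130 [] []; 134 [271] [275]; 138 [270] [276]; 142 [270] [276]; 146 [270] [276]; 115 [71.8  1.  12.7] [69.2  1.3 88. ]
120 [69.5  1.  12.7] [65.8  1.3 88. ]
125 [67.1  1.  12.7] [62.3  1.3 88. ]
130 [64.8  1.  12.7] [58.8  1.3 88. ]
135 [62.4  1.  12.7] [55.3  1.3 88. ]
```

```bash
python3 - <<'E'
from h import *
mv([531.7,231.2,240],-2)
E
```

```text
d [11.89, -3.194, 1.077] a [0.006, 0.005, -5.169] rows 14
```

Call:
{"fn": "step_arm", "kwargs": {"series": [{"gripper": 0, "dx": 11.89, "dy": -3.2, "dz": 0, "ax": 0, "ay": 0, "az": -5.17}, {"gripper": 0, "dx": 11.89, "dy": -3.2, "dz": 0, "ax": 0, "ay": 0, "az": -5.17}, {"gripper": 0, "dx": 11.89, "dy": -3.2, "dz": 0, "ax": 0, "ay": 0, "az": -5.17}, {"gripper": 0, "dx": 11.89, "dy": -3.2, "dz": 0, "ax": 0, "ay": 0, "az": -5.17}, {"gripper": 0, "dx": 11.89, "dy": -3.2, "dz": 0, "ax": 0, "ay": 0, "az": -5.17}, {"gripper": 0, "dx": 11.89, "dy": -3.2, "dz": 0, "ax": 0, "ay": 0, "az": -5.17}, {"gripper": 0, "dx": 11.89, "dy": -3.2, "dz": 0, "ax": 0, "ay": 0, "az": -5.17}, {"gripper": 0, "dx": 11.89, "dy": -3.2, "dz": 0, "ax": 0, "ay": 0, "az": -5.17}, {"gripper": 0, "dx": 11.89, "dy": -3.2, "dz": 0, "ax": 0, "ay": 0, "az": -5.17}, {"gripper": 0, "dx": 11.89, "dy": -3.2, "dz": 0, "ax": 0, "ay": 0, "az": -5.17}, {"gripper": 0, "dx": 11.89, "dy": -3.2, "dz": 0, "ax": 0, "ay": 0, "az": -5.17}, {"gripper": 0, "dx": 11.89, "dy": -3.2, "dz": 0.5, "ax": 0, "ay": 0, "az": -5.17}, {"gripper": 0, "dx": 11.89, "dy": -3.2, "dz": 1.08, "ax": 0, "ay": 0, "az": -5.17}, {"gripper": 0, "dx": 11.89, "dy": -3.2, "dz": 1.08, "ax": 0, "ay": 0, "az": -5.17}, {"gripper": 0, "dx": 11.89, "dy": -3.2, "dz": 1.08, "ax": 0, "ay": 0, "az": -5.17}, {"gripper": 0, "dx": 11.89, "dy": -3.2, "dz": 1.08, "ax": 0, "ay": 0, "az": -5.17}, {"gripper": 0, "dx": 11.89, "dy": -3.2, "dz": 1.08, "ax": 0, "ay": 0, "az": -5.17}]}}

```text
time_s: 10.2
tool_pos: [532.4, 230.3, 241.1]
tool_rot: [[0.036, 0.999, 0.002], [0.999, -0.036, 0.0], [0.0, 0.002, -1.0]]
wrist_force: [0.0, -0.3, -1.8]
finger_gap: 11.1
gripper_force: 49.3
```

```bash
python3 - <<'E'
from h import *
S(); s=snapshot("wrist"); save(s,"w_over",crop=(160,40,400,240),scale=3)
np.save("w_over.npy",s,allow_pickle=True)
E
```

```text
t 10.2 pos [532.4, 230.3, 241.1] q [15.6, 6.0, 93.8, -0.0, 80.0, 17.7] F [0.0, -0.3, -1.8] gap 11.1 gf 49.3 yaz -2.08
```

View pics/w_over.png

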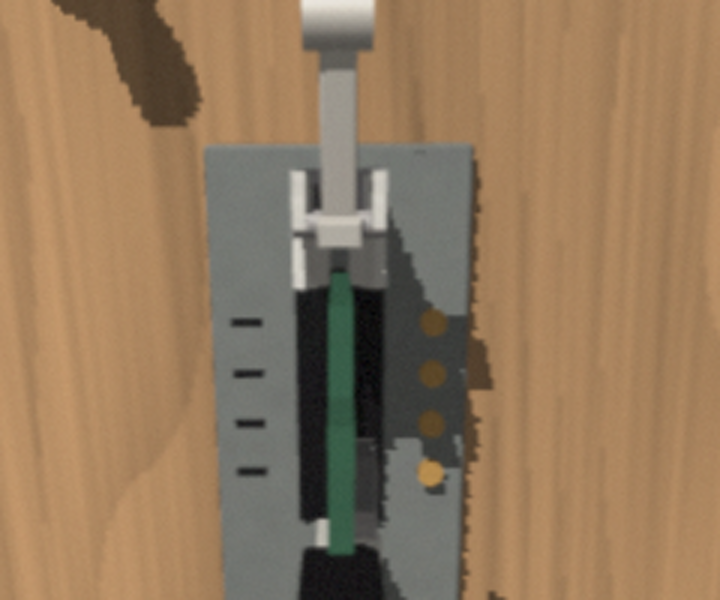

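```bash
python3 - <<'E'
from h import *
s=np.load("w_over.npy",allow_pickle=True).item(); st=get_state()
R=np.array(st["tool_rot"]);tp=np.array(st["tool_pos"])
def L(u,v,z):
    p=at(s,160+u/3,40+v/3,z); return (R.T@(p-tp)).round(1)
for n,p in dict(bl=(206,147,12),br=(473,147,12),bl2=(222,550,12),br2=(461.5,550,12),tip=(338,25,114),post=(339,200,97),postL=(290,172,97),postR=(388,172,97),lever_nose=(340,235,97),boardtopend=(341,275,161),boardlow=(341,275,153),boardnear=(341,550,226), rollfar=(338,50,106)).items(): print(n,L(*p))
E
```

```text
bl [ 93.1 -49.7 229.2]
br [ 93.   48.7 229.4]
bl2 [-65.6 -49.9 229.1]
br2 [-65.7  50.4 229.3]
tip [118.5  -0.8 127.3]
post [ 75.1  -0.6 144.3]
postL [ 82.7 -14.6 144.2]
postR [ 82.7  13.4 144.3]
lever_nose [ 65.3  -0.3 144.3]
boardtopend [59.1 -0.1 80.3]
boardlow [58.5 -0.1 88.3]
boardnear [16.6 -0.2 15.2]
rollfar [113.6  -0.8 135.3]
```

The board sits within about 0.5 mm of the slot axis and about 0.5 mm along it. I'm lowering it.

Call:
{"fn": "step_arm", "kwargs": {"series": [{"gripper": 0, "dx": -0.01, "dy": -0.01, "dz": 0.4, "ax": 0, "ay": 0, "az": 0}, {"gripper": 0, "dx": -0.01, "dy": -0.01, "dz": 0.8, "ax": 0, "ay": 0, "az": 0}, {"gripper": 0, "dx": -0.01, "dy": -0.01, "dz": 1.1, "ax": 0, "ay": 0, "az": 0}, {"gripper": 0, "dx": -0.01, "dy": -0.01, "dz": 1.2, "ax": 0, "ay": 0, "az": 0}, {"gripper": 0, "dx": -0.01, "dy": -0.01, "dz": 1.3, "ax": 0, "ay": 0, "az": 0}, {"gripper": 0, "dx": -0.01, "dy": -0.01, "dz": 1.4, "ax": 0, "ay": 0, "az": 0}, {"gripper": 0, "dx": -0.01, "dy": -0.01, "dz": 1.5, "ax": 0, "ay": 0, "az": 0}, {"gripper": 0, "dx": -0.01, "dy": -0.01, "dz": 1.6, "ax": 0, "ay": 0, "az": 0}, {"gripper": 0, "dx": -0.01, "dy": -0.01, "dz": 1.6, "ax": 0, "ay": 0, "az": 0}]}}

```text
time_s: 11.15
tool_pos: [531.4, 230.8, 159.3]
tool_rot: [[0.035, 0.999, 0.001], [0.999, -0.035, -0.0], [-0.0, 0.001, -1.0]]
wrist_force: [2.7, 0.0, -2.3]
finger_gap: 11.2
gripper_force: 49.2
```

Call:
{"fn": "step_arm", "kwargs": {"series": [{"gripper": 0, "dx": 0, "dy": 0.012, "dz": 0.1, "ax": 0, "ay": 0, "az": 0}, {"gripper": 0, "dx": 0, "dy": 0.012, "dz": 0.2, "ax": 0, "ay": 0, "az": 0}, {"gripper": 0, "dx": 0, "dy": 0.012, "dz": 0.3, "ax": 0, "ay": 0, "az": 0}, {"gripper": 0, "dx": 0, "dy": 0.012, "dz": 0.4, "ax": 0, "ay": 0, "az": 0}, {"gripper": 0, "dx": 0, "dy": 0.012, "dz": 0.5, "ax": 0, "ay": 0, "az": 0}, {"gripper": 0, "dx": 0, "dy": 0.012, "dz": 0.6, "ax": 0, "ay": 0, "az": 0}, {"gripper": 0, "dx": 0, "dy": 0.012, "dz": 0.7, "ax": 0, "ay": 0, "az": 0}, {"gripper": 0, "dx": 0, "dy": 0.012, "dz": 0.8, "ax": 0, "ay": 0, "az": 0}, {"gripper": 0, "dx": 0, "dy": 0.012, "dz": 0.86, "ax": 0, "ay": 0, "az": 0}, {"gripper": 0, "dx": 0, "dy": 0.012, "dz": 0.86, "ax": 0, "ay": 0, "az": 0}]}}

```text
time_s: 12.15
tool_pos: [531.6, 230.6, 116.0]
tool_rot: [[0.035, 0.999, -0.0], [0.999, -0.035, -0.0], [-0.0, -0.0, -1.0]]
wrist_force: [2.6, -1.1, -3.3]
finger_gap: 11.0
gripper_force: 49.1
```

Call:
{"fn": "step_arm", "kwargs": {"series": [{"gripper": 0, "dx": 0, "dy": 0.01, "dz": 0.02, "ax": 0, "ay": 0, "az": 0}, {"gripper": 0, "dx": 0, "dy": 0.01, "dz": 0.04, "ax": 0, "ay": 0, "az": 0}, {"gripper": 0, "dx": 0, "dy": 0.01, "dz": 0.06, "ax": 0, "ay": 0, "az": 0}, {"gripper": 0, "dx": 0, "dy": 0.01, "dz": 0.06, "ax": 0, "ay": 0, "az": 0}, {"gripper": 0, "dx": 0, "dy": 0.01, "dz": 0.06, "ax": 0, "ay": 0, "az": 0}]}}

```text
time_s: 12.65
tool_pos: [532.0, 230.7, 113.5]
tool_rot: [[0.035, 0.999, -0.0], [0.999, -0.035, 0.0], [0.0, -0.0, -1.0]]
wrist_force: [1.1, 0.8, -1.7]
finger_gap: 11.3
gripper_force: 49.4
```

Call:
{"fn": "step_arm", "kwargs": {"series": [{"gripper": 0, "dx": 0, "dy": 0.01, "dz": 0.02, "ax": 0, "ay": 0, "az": 0}, {"gripper": 0.3, "dx": 0, "dy": 0, "dz": 0.02, "ax": 0, "ay": 0, "az": 0}, {"gripper": 0.5, "dx": 0, "dy": 0, "dz": 0.02, "ax": 0, "ay": 0, "az": 0}, {"gripper": 0.5, "dx": 0, "dy": 0, "dz": 0.02, "ax": 0, "ay": 0, "az": 0}, {"gripper": 0.5, "dx": 0, "dy": 0, "dz": 0.02, "ax": 0, "ay": 0, "az": 0}, {"gripper": 0.5, "dx": 0, "dy": 0, "dz": -0.4, "ax": 0, "ay": 0, "az": 0}, {"gripper": 0.5, "dx": 0, "dy": 0, "dz": -1, "ax": 0, "ay": 0, "az": 0}, {"gripper": 0.5, "dx": 0.8, "dy": 0, "dz": -1.8, "ax": 0, "ay": 0, "az": 0}, {"gripper": 0.5, "dx": 1.5, "dy": 0, "dz": -2.4, "ax": 0, "ay": 0, "az": 0}, {"gripper": 0.5, "dx": 1.5, "dy": 0, "dz": -2.4, "ax": 0, "ay": 0, "az": 0}, {"gripper": 0.5, "dx": 1.5, "dy": 0, "dz": -2.4, "ax": 0, "ay": 0, "az": 0}]}}

```text
time_s: 13.75
tool_pos: [535.1, 306.6, 234.7]
tool_rot: [[0.033, 0.999, 0.002], [0.999, -0.033, 0.001], [0.001, 0.002, -1.0]]
wrist_force: [0.1, -1.0, -1.0]
finger_gap: 42.8
gripper_force: 0.0
```

```bash
python3 - <<'E'
from h import *
S(); s=snapshot("wrist"); save(s,"w_seat",scale=1.42)
np.save("w_seat.npy",s,allow_pickle=True)
E
```

```text
t 13.75 pos [535.1, 306.6, 234.7] q [22.5, 11.3, 88.7, -0.0, 79.9, 24.4] F [0.1, -1.0, -1.0] gap 42.8 gf 0.0 yaz -1.89
```

View pics/w_seat.png

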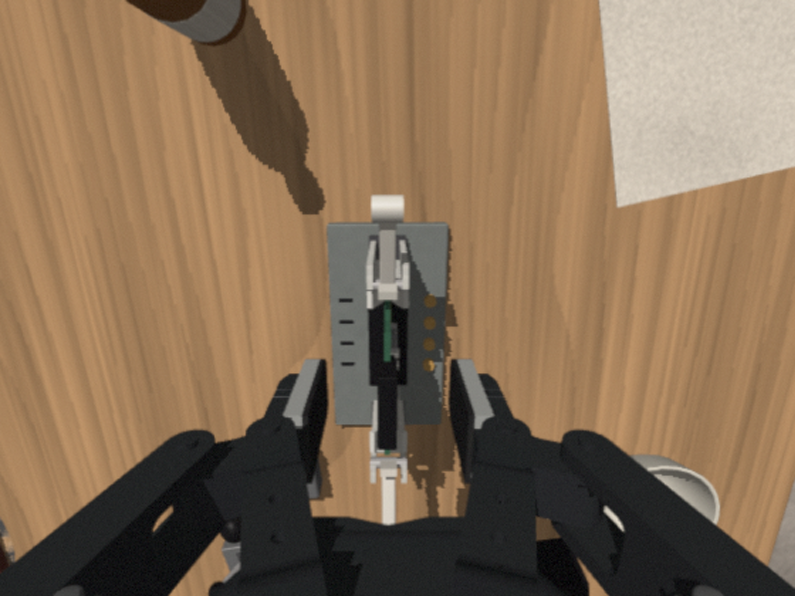

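The card stands in the slot with its bar at (388,410), and lever a's roll is at (388,208). I'll check the height and tip, then pinch lever a.

```bash
python3 - <<'E'
from h import *
s=np.load("w_seat.npy",allow_pickle=True).item()
g=lambda u,v,z: at(s,u/1.42,v/1.42,z).round(1)
for z in (137,142,150,170): print(z,g(388,449,z),"w",g(397,440,z)-g(378,440,z))
print("tip",g(388,208,114),"edge ends",g(371,208,114),g(404,208,114))
u=np.array([.035,.999]);C=np.array([532,229.2])
p=C+u*(69+55*np.sin(1.25)); print(p); mv([p[0],p[1],95.5],-2)
for th in (1.25,1.05,.85,.65,.45,.25,.1,0,-.03): print(th,round((np.sin(th)-np.sin(1.25))*55/50,3),round(-(np.cos(th)-np.cos(1.25))*55/50,3))
E
```

```text
137 [531.4 202.3 137. ] w [12.  -0.4  0. ]
142 [531.5 206.  142. ] w [11.7 -0.4  0. ]
150 [531.7 212.1 150. ] w [11.3 -0.4  0. ]
170 [532.2 227.1 170. ] w [10.3 -0.3  0. ]
tip [536.5 350.6 114. ] edge ends [526.6 350.9 114. ] [545.8 350.3 114. ]
[536.24179539 350.27295991]
d [0.899, 0.008, 2.749] a [-0.007, 0.009, 0.01] rows 4
1.25 0.0 -0.0
1.05 -0.09 -0.2
0.85 -0.217 -0.379
0.65 -0.378 -0.529
0.45 -0.565 -0.644
0.25 -0.772 -0.719
0.1 -0.934 -0.748
0 -1.044 -0.753
-0.03 -1.077 -0.753
```

Call:
{"fn": "step_arm", "kwargs": {"newtons": 30, "series": [{"gripper": 0.5, "dx": 0.9, "dy": 0, "dz": 0.8, "ax": 0, "ay": 0, "az": 0}, {"gripper": 0.5, "dx": 0.9, "dy": 0, "dz": 1.6, "ax": 0, "ay": 0, "az": 0}, {"gripper": 0.5, "dx": 0.9, "dy": 0, "dz": 2.2, "ax": 0, "ay": 0, "az": 0}, {"gripper": 0.5, "dx": 0.9, "dy": 0, "dz": 2.75, "ax": 0, "ay": 0, "az": 0}, {"gripper": 0.5, "dx": 0.9, "dy": 0, "dz": 2.75, "ax": 0, "ay": 0, "az": 0}, {"gripper": 0.5, "dx": 0.9, "dy": 0, "dz": 2.75, "ax": 0, "ay": 0, "az": 0}, {"gripper": 0, "dx": 0.9, "dy": 0, "dz": 2.75, "ax": 0, "ay": 0, "az": 0}, {"gripper": 0, "dx": 0.9, "dy": 0, "dz": 2.75, "ax": 0, "ay": 0, "az": 0}, {"gripper": 0, "dx": 0.9, "dy": 0, "dz": 2.75, "ax": 0, "ay": 0, "az": 0}, {"gripper": 0, "dx": 0.9, "dy": 0, "dz": 2.75, "ax": 0, "ay": 0, "az": 0}, {"gripper": 0, "dx": 0.9, "dy": 0, "dz": 2.75, "ax": 0, "ay": 0, "az": 0}]}}

```text
time_s: 14.9
tool_pos: [536.7, 351.2, 97.5]
tool_rot: [[0.035, 0.999, 0.001], [0.999, -0.035, 0.001], [0.001, 0.001, -1.0]]
wrist_force: [-3.5, 1.4, 5.3]
finger_gap: 17.5
gripper_force: 32.8
```

Call:
{"fn": "step_arm", "kwargs": {"series": [{"gripper": 0, "dx": -0.04, "dy": 0, "dz": -0.1, "ax": 0, "ay": 0, "az": 0}, {"gripper": 0, "dx": -0.09, "dy": 0, "dz": -0.2, "ax": 0, "ay": 0, "az": 0}, {"gripper": 0, "dx": -0.15, "dy": 0, "dz": -0.29, "ax": 0, "ay": 0, "az": 0}, {"gripper": 0, "dx": -0.22, "dy": 0, "dz": -0.38, "ax": 0, "ay": 0, "az": 0}, {"gripper": 0, "dx": -0.3, "dy": 0, "dz": -0.46, "ax": 0, "ay": 0, "az": 0}, {"gripper": 0, "dx": -0.38, "dy": 0, "dz": -0.53, "ax": 0, "ay": 0, "az": 0}, {"gripper": 0, "dx": -0.47, "dy": 0, "dz": -0.59, "ax": 0, "ay": 0, "az": 0}, {"gripper": 0, "dx": -0.57, "dy": 0, "dz": -0.64, "ax": 0, "ay": 0, "az": 0}, {"gripper": 0, "dx": -0.67, "dy": 0, "dz": -0.69, "ax": 0, "ay": 0, "az": 0}, {"gripper": 0, "dx": -0.77, "dy": 0, "dz": -0.72, "ax": 0, "ay": 0, "az": 0}, {"gripper": 0, "dx": -0.85, "dy": 0, "dz": -0.74, "ax": 0, "ay": 0, "az": 0}, {"gripper": 0, "dx": -0.93, "dy": 0, "dz": -0.75, "ax": 0, "ay": 0, "az": 0}, {"gripper": 0, "dx": -1, "dy": 0, "dz": -0.75, "ax": 0, "ay": 0, "az": 0}, {"gripper": 0, "dx": -1.07, "dy": 0, "dz": -0.75, "ax": 0, "ay": 0, "az": 0}, {"gripper": 0, "dx": -1.09, "dy": 0, "dz": -0.75, "ax": 0, "ay": 0, "az": 0}, {"gripper": 0, "dx": -1.09, "dy": 0, "dz": -0.75, "ax": 0, "ay": 0, "az": 0}]}}

```text
time_s: 16.5
tool_pos: [534.8, 296.2, 134.9]
tool_rot: [[0.035, 0.999, 0.001], [0.999, -0.035, 0.001], [0.001, 0.001, -1.0]]
wrist_force: [-1.5, 5.3, 1.9]
finger_gap: 17.5
gripper_force: 29.3
```

Call:
{"fn": "step_arm", "kwargs": {"series": [{"gripper": 0.4, "dx": -1.09, "dy": 0, "dz": 0, "ax": 0, "ay": 0, "az": 0}, {"gripper": 0.4, "dx": 0.01, "dy": 0, "dz": 0, "ax": 0, "ay": 0, "az": 0}]}}

```text
time_s: 16.7
tool_pos: [535.7, 279.8, 130.9]
tool_rot: [[0.052, 0.999, -0.006], [0.999, -0.052, -0.01], [-0.011, -0.006, -1.0]]
wrist_force: [1.8, 1.7, -0.0]
finger_gap: 34.0
gripper_force: 0.0
```

I mistakenly sent the arm about 5 cm sideways in that first row. I'm lifting straight up now and checking for damage.

Call:
{"fn": "step_arm", "kwargs": {"series": [{"gripper": 0.4, "dx": 0, "dy": 0, "dz": 0, "ax": 0, "ay": 0, "az": 0}, {"gripper": 0.4, "dx": 0, "dy": 0, "dz": 0, "ax": 0, "ay": 0, "az": 0}]}}

```text
time_s: 16.9
tool_pos: [535.0, 295.0, 134.2]
tool_rot: [[0.035, 0.999, 0.0], [0.999, -0.035, -0.001], [-0.001, 0.001, -1.0]]
wrist_force: [-1.0, -0.2, -0.5]
finger_gap: 34.1
gripper_force: 0.0
```

```bash
python3 - <<'E'
from h import *
st=S(); print(np.round(st["tool_rot"],3).tolist())
s=snapshot("wrist"); save(s,"w_chk",scale=1.42)
E
```

```text
t 16.9 pos [535.0, 295.0, 134.2] q [21.5, 15.6, 94.8, -0.1, 69.7, 23.6] F [-1.0, -0.2, -0.5] gap 34.1 gf 0.0 yaz -2.0
[[0.035, 0.999, 0.0], [0.999, -0.035, -0.001], [-0.001, 0.001, -1.0]]
```

View pics/w_chk.png

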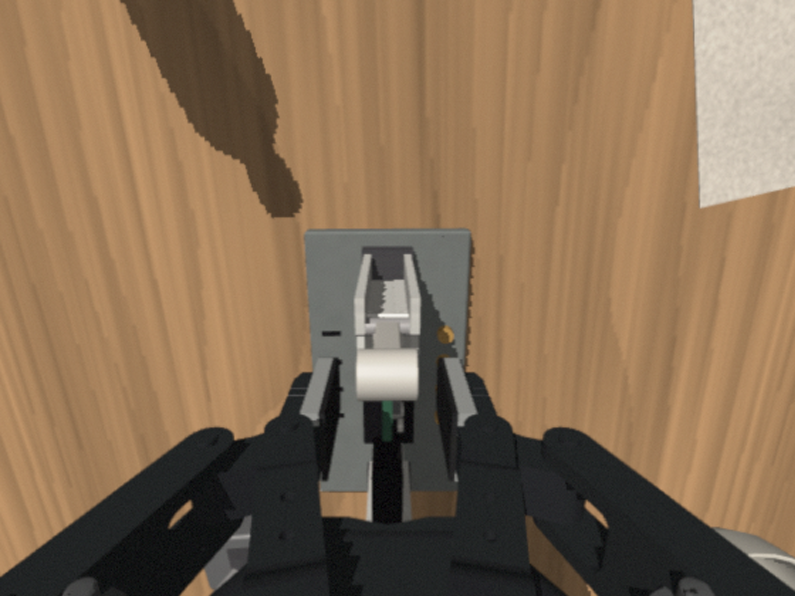

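Lever a looks upright with its roll at (388,373), and the box looks unmoved. I'll check that numerically.

```bash
python3 - <<'E'
from h import *
s=snapshot("wrist")
g=lambda u,v,z: at(s,u/1.42,v/1.42,z).round(1)
print(g(306,230,12),g(470,230,12),(g(306,230,12)+g(470,230,12))/2,"tip",g(388,373,152))
E
```

```text
[486.9 327.7  12. ] [584.1 324.2  12. ] [535.5  325.95  12.  ] tip [534.8 306.1 152. ]
```

Call:
{"fn": "step_arm", "kwargs": {"series": [{"gripper": 0.5, "dx": 0, "dy": 0, "dz": -0.8, "ax": 0, "ay": 0, "az": 0}, {"gripper": 0.5, "dx": 0, "dy": 0, "dz": -1.6, "ax": 0, "ay": 0, "az": 0}, {"gripper": 0.5, "dx": -1, "dy": 0, "dz": -2, "ax": 0, "ay": 0, "az": 0}, {"gripper": 0.5, "dx": -2, "dy": 0, "dz": -2, "ax": 0, "ay": 0, "az": 0}, {"gripper": 0.5, "dx": -3, "dy": 0, "dz": -2, "ax": 0, "ay": 0, "az": 0}, {"gripper": 0.5, "dx": -3, "dy": 0, "dz": -2, "ax": 0, "ay": 0, "az": 0}, {"gripper": 0.5, "dx": -3, "dy": 0, "dz": -2, "ax": 0, "ay": 0, "az": 0}]}}

```text
time_s: 17.7
tool_pos: [529.2, 145.0, 234.1]
tool_rot: [[0.037, 0.999, 0.001], [0.999, -0.037, -0.0], [-0.0, 0.001, -1.0]]
wrist_force: [0.1, 0.5, -0.4]
finger_gap: 42.5
gripper_force: 0.0
```

Call:
{"fn": "step_arm", "kwargs": {"newtons": 30, "series": [{"gripper": 0.5, "dx": -0.74, "dy": 0, "dz": 0.8, "ax": 0, "ay": 0, "az": 0}, {"gripper": 0.5, "dx": -0.74, "dy": 0, "dz": 1.6, "ax": 0, "ay": 0, "az": 0}, {"gripper": 0.5, "dx": -0.74, "dy": 0, "dz": 2.2, "ax": 0, "ay": 0, "az": 0}, {"gripper": 0.5, "dx": -0.74, "dy": 0, "dz": 2.73, "ax": 0, "ay": 0, "az": 0}, {"gripper": 0.5, "dx": -0.74, "dy": 0, "dz": 2.73, "ax": 0, "ay": 0, "az": 0}, {"gripper": 0.5, "dx": -0.74, "dy": 0, "dz": 2.73, "ax": 0, "ay": 0, "az": 0}, {"gripper": 0, "dx": -0.74, "dy": 0, "dz": 2.73, "ax": 0, "ay": 0, "az": 0}, {"gripper": 0, "dx": -0.74, "dy": 0, "dz": 2.73, "ax": 0, "ay": 0, "az": 0}, {"gripper": 0, "dx": -0.74, "dy": 0, "dz": 2.73, "ax": 0, "ay": 0, "az": 0}, {"gripper": 0, "dx": -0.74, "dy": 0, "dz": 2.73, "ax": 0, "ay": 0, "az": 0}, {"gripper": 0, "dx": -0.74, "dy": 0, "dz": 2.73, "ax": 0, "ay": 0, "az": 0}]}}

```text
time_s: 18.8
tool_pos: [529.2, 109.6, 98.4]
tool_rot: [[0.035, 0.999, 0.003], [0.999, -0.035, 0.001], [0.001, 0.003, -1.0]]
wrist_force: [1.2, 1.7, 2.7]
finger_gap: 17.4
gripper_force: 32.6
```

Call:
{"fn": "step_arm", "kwargs": {"series": [{"gripper": 0, "dx": 0.04, "dy": 0, "dz": -0.1, "ax": 0, "ay": 0, "az": 0}, {"gripper": 0, "dx": 0.09, "dy": 0, "dz": -0.2, "ax": 0, "ay": 0, "az": 0}, {"gripper": 0, "dx": 0.15, "dy": 0, "dz": -0.29, "ax": 0, "ay": 0, "az": 0}, {"gripper": 0, "dx": 0.22, "dy": 0, "dz": -0.38, "ax": 0, "ay": 0, "az": 0}, {"gripper": 0, "dx": 0.3, "dy": 0, "dz": -0.46, "ax": 0, "ay": 0, "az": 0}, {"gripper": 0, "dx": 0.38, "dy": 0, "dz": -0.53, "ax": 0, "ay": 0, "az": 0}, {"gripper": 0, "dx": 0.47, "dy": 0, "dz": -0.59, "ax": 0, "ay": 0, "az": 0}, {"gripper": 0, "dx": 0.57, "dy": 0, "dz": -0.64, "ax": 0, "ay": 0, "az": 0}, {"gripper": 0, "dx": 0.67, "dy": 0, "dz": -0.69, "ax": 0, "ay": 0, "az": 0}, {"gripper": 0, "dx": 0.77, "dy": 0, "dz": -0.72, "ax": 0, "ay": 0, "az": 0}, {"gripper": 0, "dx": 0.85, "dy": 0, "dz": -0.74, "ax": 0, "ay": 0, "az": 0}, {"gripper": 0, "dx": 0.93, "dy": 0, "dz": -0.75, "ax": 0, "ay": 0, "az": 0}, {"gripper": 0, "dx": 1, "dy": 0, "dz": -0.75, "ax": 0, "ay": 0, "az": 0}, {"gripper": 0, "dx": 1.06, "dy": 0, "dz": -0.75, "ax": 0, "ay": 0, "az": 0}, {"gripper": 0, "dx": 1.08, "dy": 0, "dz": -0.75, "ax": 0, "ay": 0, "az": 0}, {"gripper": 0, "dx": 1.08, "dy": 0, "dz": -0.75, "ax": 0, "ay": 0, "az": 0}]}}

```text
time_s: 20.4
tool_pos: [530.7, 161.6, 136.0]
tool_rot: [[0.035, 0.999, 0.002], [0.999, -0.035, -0.003], [-0.003, 0.002, -1.0]]
wrist_force: [1.0, -5.0, 7.2]
finger_gap: 17.3
gripper_force: 29.2
```

Call:
{"fn": "step_arm", "kwargs": {"series": [{"gripper": 0.4, "dx": 0, "dy": 0, "dz": 0, "ax": 0, "ay": 0, "az": 0}, {"gripper": 0.4, "dx": 0, "dy": 0, "dz": 0, "ax": 0, "ay": 0, "az": 0}, {"gripper": 0.4, "dx": 0, "dy": 0, "dz": 0, "ax": 0, "ay": 0, "az": 0}, {"gripper": 0.4, "dx": 0, "dy": 0, "dz": -0.8, "ax": 0, "ay": 0, "az": 0}, {"gripper": 0.4, "dx": 0, "dy": 0, "dz": -1.6, "ax": 0, "ay": 0, "az": 0}, {"gripper": 0, "dx": 1, "dy": 0, "dz": -2.1, "ax": 0, "ay": 0, "az": 0}, {"gripper": 0, "dx": 2, "dy": 0, "dz": -2.1, "ax": 0, "ay": 0, "az": 0}, {"gripper": 0, "dx": 3, "dy": 0, "dz": -2.1, "ax": 0, "ay": 0, "az": 0}, {"gripper": 0, "dx": 3.9, "dy": 0, "dz": -2.1, "ax": 0, "ay": 0, "az": 0}, {"gripper": 0, "dx": 3.9, "dy": 0, "dz": -2.1, "ax": 0, "ay": 0, "az": 0}, {"gripper": 0, "dx": 3.9, "dy": 0, "dz": -1.2, "ax": 0, "ay": 0, "az": 0}, {"gripper": 0, "dx": 3.9, "dy": 0, "dz": -0.4, "ax": 0, "ay": 0, "az": 0}, {"gripper": 0, "dx": 3.9, "dy": 0, "dz": 0, "ax": 0, "ay": 0, "az": 0}, {"gripper": 0, "dx": 3.9, "dy": 0, "dz": 0, "ax": 0, "ay": 0, "az": 0}]}}

```text
time_s: 21.8
tool_pos: [533.4, 356.3, 129.4]
tool_rot: [[0.035, 0.999, -0.008], [0.999, -0.035, -0.004], [-0.005, -0.008, -1.0]]
wrist_force: [0.2, -0.3, 0.3]
finger_gap: 0.3
gripper_force: 0.0
```

Call:
{"fn": "step_arm", "kwargs": {"series": [{"gripper": 0, "dx": -0.2, "dy": 0, "dz": 0, "ax": 0, "ay": 0, "az": 0}, {"gripper": 0, "dx": -0.4, "dy": 0, "dz": 0, "ax": 0, "ay": 0, "az": 0}, {"gripper": 0, "dx": -0.6, "dy": 0, "dz": 0, "ax": 0, "ay": 0, "az": 0}, {"gripper": 0, "dx": -0.75, "dy": 0, "dz": 0, "ax": 0, "ay": 0, "az": 0}, {"gripper": 0, "dx": -0.75, "dy": 0, "dz": 0, "ax": 0, "ay": 0, "az": 0}, {"gripper": 0, "dx": -0.75, "dy": 0, "dz": 0, "ax": 0, "ay": 0, "az": 0}]}}

```text
time_s: 22.4
tool_pos: [535.6, 320.2, 135.2]
tool_rot: [[0.036, 0.999, 0.001], [0.999, -0.036, 0.0], [0.0, 0.001, -1.0]]
wrist_force: [0.4, -0.1, -0.7]
finger_gap: 0.0
gripper_force: 0.0
```

Call:
{"fn": "step_arm", "kwargs": {"series": [{"gripper": 0, "dx": -0.03, "dy": 0, "dz": 0, "ax": 0, "ay": 0, "az": 0}, {"gripper": 0, "dx": -0.06, "dy": 0, "dz": 0, "ax": 0, "ay": 0, "az": 0}, {"gripper": 0, "dx": -0.09, "dy": 0, "dz": 0, "ax": 0, "ay": 0, "az": 0}, {"gripper": 0, "dx": -0.09, "dy": 0, "dz": 0, "ax": 0, "ay": 0, "az": 0}]}}

```text
time_s: 22.8
tool_pos: [535.2, 318.8, 134.8]
tool_rot: [[0.034, 0.999, 0.001], [0.999, -0.034, 0.005], [0.005, 0.001, -1.0]]
wrist_force: [1.2, 10.2, -1.6]
finger_gap: 0.0
gripper_force: 4.9
```

Lever a is at its hard stop. Backing off, then on to the sticks.

Call:
{"fn": "step_arm", "kwargs": {"series": [{"gripper": 0, "dx": 0.4, "dy": 0, "dz": 0, "ax": 0, "ay": 0, "az": 0}, {"gripper": 0, "dx": 0.8, "dy": 0, "dz": -0.5, "ax": 0, "ay": 0, "az": 0}, {"gripper": 0.7, "dx": 0.8, "dy": 0, "dz": -1.5, "ax": 0, "ay": 0, "az": 0}, {"gripper": 0.7, "dx": 0.8, "dy": 0, "dz": -2.5, "ax": 0, "ay": 0, "az": 0}, {"gripper": 0.7, "dx": 0.8, "dy": 0, "dz": -3.3, "ax": 0, "ay": 0, "az": 0}, {"gripper": 0.7, "dx": 0.8, "dy": 0, "dz": -3.3, "ax": 0, "ay": 0, "az": 0}]}}

```text
time_s: 23.4
tool_pos: [539.2, 357.7, 308.2]
tool_rot: [[0.034, 0.999, 0.012], [0.999, -0.034, 0.005], [0.006, 0.011, -1.0]]
wrist_force: [1.0, -0.2, 0.8]
finger_gap: 57.9
gripper_force: 0.0
```

```bash
python3 - <<'E'
from h import *
S(); mv([592,-165,300],0)
E
```

```text
t 23.4 pos [539.2, 357.7, 308.2] q [26.6, 13.0, 78.9, -0.0, 87.4, 28.6] F [1.0, -0.2, 0.8] gap 57.9 gf 0.0 yaz -1.97
d [-10.412, 1.411, 0.119] a [0.131, -0.064, -0.393] rows 12
```

Call:
{"fn": "step_arm", "kwargs": {"series": [{"gripper": 0.7, "dx": -10.4, "dy": 1.4, "dz": 0, "ax": 0, "ay": 0, "az": -0.4}, {"gripper": 0.7, "dx": -10.4, "dy": 1.4, "dz": 0, "ax": 0, "ay": 0, "az": -0.4}, {"gripper": 0.7, "dx": -10.4, "dy": 1.4, "dz": 0, "ax": 0, "ay": 0, "az": -0.4}, {"gripper": 0.7, "dx": -10.4, "dy": 1.4, "dz": 0, "ax": 0, "ay": 0, "az": -0.4}, {"gripper": 0.7, "dx": -10.4, "dy": 1.4, "dz": 0, "ax": 0, "ay": 0, "az": -0.4}, {"gripper": 0.7, "dx": -10.4, "dy": 1.4, "dz": 0, "ax": 0, "ay": 0, "az": -0.4}, {"gripper": 0.7, "dx": -10.4, "dy": 1.4, "dz": 0, "ax": 0, "ay": 0, "az": -0.4}, {"gripper": 0.7, "dx": -10.4, "dy": 1.4, "dz": 0, "ax": 0, "ay": 0, "az": -0.4}, {"gripper": 0.7, "dx": -10.4, "dy": 1.4, "dz": 0, "ax": 0, "ay": 0, "az": -0.4}, {"gripper": 0.7, "dx": -10.4, "dy": 1.4, "dz": 0, "ax": 0, "ay": 0, "az": -0.4}, {"gripper": 0.7, "dx": -10.4, "dy": 1.4, "dz": 0, "ax": 0, "ay": 0, "az": -0.4}, {"gripper": 0.7, "dx": -10.4, "dy": 1.4, "dz": 0, "ax": 0, "ay": 0, "az": -0.4}, {"gripper": 0.7, "dx": -10.4, "dy": 1.4, "dz": 0, "ax": 0, "ay": 0, "az": -0.4}, {"gripper": 0.7, "dx": -10.4, "dy": 1.4, "dz": 0, "ax": 0, "ay": 0, "az": -0.4}]}}

```text
time_s: 24.8
tool_pos: [588.3, -164.8, 299.2]
tool_rot: [[-0.001, 1.0, -0.001], [1.0, 0.001, 0.001], [0.001, -0.001, -1.0]]
wrist_force: [-0.1, 0.4, -0.0]
finger_gap: 59.7
gripper_force: 0.0
```

```bash
python3 - <<'E'
from h import *
S(); s=snapshot("wrist"); save(s,"w_tray2",scale=1.42)
np.save("w_tray2.npy",s,allow_pickle=True)
E
```

```text
t 24.8 pos [588.3, -164.8, 299.2] q [-23.1, 8.7, 84.7, 0.0, 86.6, -23.1] F [-0.1, 0.4, -0.0] gap 59.7 gf 0.0 yaz 0.07
```

View pics/w_tray2.png

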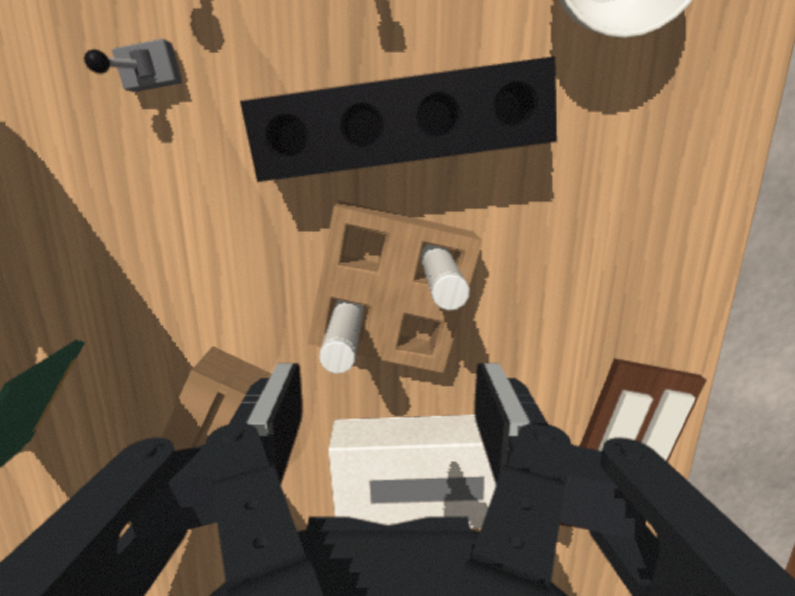

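Same layout as before: caps at (450,291) and (338,353), holes at (286,135), (362,124), (438,113) and (516,102).

```bash
python3 - <<'E'
from h import *
s=np.load("w_tray2.npy",allow_pickle=True).item()
g=lambda u,v,z: at(s,u/1.42,v/1.42,z).round(1)
H=np.array([g(*p,55) for p in [(286,135),(362,124),(438,113),(516,102)]]);print("holes",H.tolist(),np.linalg.norm(np.diff(H,axis=0),axis=1))
A,B=g(451,292,128),g(338,353,128);print("caps",A,B)
mv([A[0],A[1],76],0)
E
```

```text
holes [[504.5, -77.4, 55.0], [566.6, -69.0, 55.0], [627.8, -60.7, 55.0], [689.7, -52.4, 55.0]] [62.66554077 61.76026231 62.45398306]
caps [ 633.9 -188.2  128. ] [ 549.3 -237.4  128. ]
d [-0.477, 0.911, 4.468] a [-0.004, -0.005, 0.02] rows 6
```

Call:
{"fn": "step_arm", "kwargs": {"newtons": 40, "series": [{"gripper": 0.7, "dx": -0.48, "dy": 0.91, "dz": 0, "ax": 0, "ay": 0, "az": 0}, {"gripper": 0.7, "dx": -0.48, "dy": 0.91, "dz": 0.8, "ax": 0, "ay": 0, "az": 0}, {"gripper": 0.7, "dx": -0.48, "dy": 0.91, "dz": 1.7, "ax": 0, "ay": 0, "az": 0}, {"gripper": 0.7, "dx": -0.48, "dy": 0.91, "dz": 2.6, "ax": 0, "ay": 0, "az": 0}, {"gripper": 0.7, "dx": -0.48, "dy": 0.91, "dz": 3.5, "ax": 0, "ay": 0, "az": 0}, {"gripper": 0.7, "dx": -0.48, "dy": 0.91, "dz": 4.47, "ax": 0, "ay": 0, "az": 0}, {"gripper": 0.7, "dx": -0.48, "dy": 0.91, "dz": 4.47, "ax": 0, "ay": 0, "az": 0}, {"gripper": 0.7, "dx": -0.48, "dy": 0.91, "dz": 4.47, "ax": 0, "ay": 0, "az": 0}, {"gripper": 0, "dx": -0.48, "dy": 0.91, "dz": 4.47, "ax": 0, "ay": 0, "az": 0}, {"gripper": 0, "dx": -0.48, "dy": 0.91, "dz": 4.47, "ax": 0, "ay": 0, "az": 0}, {"gripper": 0, "dx": -0.48, "dy": 0.91, "dz": 4.47, "ax": 0, "ay": 0, "az": 0}, {"gripper": 0, "dx": -0.48, "dy": 0.91, "dz": 4.47, "ax": 0, "ay": 0, "az": 0}, {"gripper": 0, "dx": -0.48, "dy": 0.91, "dz": 4.47, "ax": 0, "ay": 0, "az": 0}]}}

```text
time_s: 26.15
tool_pos: [635.6, -191.0, 80.2]
tool_rot: [[0.0, 1.0, 0.004], [1.0, 0.0, -0.002], [-0.002, 0.004, -1.0]]
wrist_force: [-2.9, 0.4, 8.1]
finger_gap: 27.3
gripper_force: 38.5
```

Call:
{"fn": "step_arm", "kwargs": {"series": [{"gripper": 0, "dx": 0, "dy": 0, "dz": -0.5, "ax": 0, "ay": 0, "az": 0}, {"gripper": 0, "dx": 0, "dy": 0, "dz": -1, "ax": 0, "ay": 0, "az": 0}, {"gripper": 0, "dx": 0, "dy": 0, "dz": -1.8, "ax": 0, "ay": 0, "az": 0}, {"gripper": 0, "dx": 0, "dy": 0, "dz": -2.4, "ax": 0, "ay": 0, "az": 0}, {"gripper": 0, "dx": 0, "dy": 0, "dz": -2.4, "ax": 0, "ay": 0, "az": 0}, {"gripper": 0, "dx": 0, "dy": 0, "dz": -2.4, "ax": 0, "ay": 0, "az": 0}]}}

```text
time_s: 26.75
tool_pos: [634.6, -190.4, 198.2]
tool_rot: [[0.0, 1.0, 0.003], [1.0, -0.0, -0.001], [-0.001, 0.003, -1.0]]
wrist_force: [-0.4, -0.5, -2.8]
finger_gap: 27.2
gripper_force: 39.8
```

```bash
python3 - <<'E'
from h import *
S(); s=snapshot("wrist"); np.save("w_st.npy",s,allow_pickle=True)
im=s["img"][200:380,200:350]; cv2.imwrite("pics/w_st.png",cv2.resize(im[:,:,::-1],None,fx=3,fy=3))
# cap brightness profile along centre column
g=s["img"].astype(int).sum(2)
for c in (262,270,274,278,286): print(c,[(r,int(g[r,c])) for r in range(220,380,5)])
E
```

```text
t 26.75 pos [634.6, -190.4, 198.2] q [-23.5, 18.8, 83.5, -0.0, 77.4, -23.5] F [-0.4, -0.5, -2.8] gap 27.2 gf 39.8 yaz -0.0
262 [(220, 585), (225, 579), (230, 586), (235, 589), (240, 581), (245, 578), (250, 588), (255, 585), (260, 583), (265, 586), (270, 579), (275, 581), (280, 611), (285, 580), (290, 632), (295, 689), (300, 633), (305, 621), (310, 631), (315, 631), (320, 635), (325, 639), (330, 633), (335, 581), (340, 329), (345, 327), (350, 349), (355, 660), (360, 665), (365, 637), (370, 126), (375, 101)]
270 [(220, 569), (225, 569), (230, 568), (235, 571), (240, 571), (245, 569), (250, 573), (255, 567), (260, 564), (265, 564), (270, 564), (275, 568), (280, 648), (285, 592), (290, 649), (295, 661), (300, 647), (305, 647), (310, 653), (315, 651), (320, 645), (325, 639), (330, 629), (335, 636), (340, 638), (345, 631), (350, 325), (355, 658), (360, 655), (365, 662), (370, 163), (375, 99)]
274 [(220, 553), (225, 551), (230, 550), (235, 550), (240, 549), (245, 550), (250, 554), (255, 549), (260, 547), (265, 544), (270, 552), (275, 546), (280, 647), (285, 562), (290, 640), (295, 668), (30
[... 264 characters left out ...]
, (250, 524), (255, 526), (260, 522), (265, 529), (270, 524), (275, 533), (280, 645), (285, 546), (290, 624), (295, 667), (300, 647), (305, 650), (310, 651), (315, 650), (320, 638), (325, 625), (330, 609), (335, 608), (340, 606), (345, 607), (350, 608), (355, 672), (360, 656), (365, 642), (370, 123), (375, 98)]
286 [(220, 433), (225, 440), (230, 447), (235, 450), (240, 461), (245, 461), (250, 474), (255, 469), (260, 477), (265, 481), (270, 489), (275, 483), (280, 566), (285, 522), (290, 582), (295, 670), (300, 628), (305, 619), (310, 615), (315, 620), (320, 624), (325, 637), (330, 638), (335, 647), (340, 645), (345, 631), (350, 592), (355, 651), (360, 651), (365, 652), (370, 116), (375, 95)]
```

```bash
python3 - <<'E'
from h import *
s=np.load("w_st.npy",allow_pickle=True).item(); st=get_state()
R=np.array(st["tool_rot"]);tp=np.array(st["tool_pos"])
for v in (288,293,352,360,367):
    o,r=ray(s,274,v); o=R.T@(o-tp); r=R.T@r; print(v,(o+r*(-47.8-o[2])/r[2]).round(1))
for p in ([627.3,-62.5,198],[627.3,-62.5,82]): mv(p,0)
E
```

```text
288 [ 15.2   0.8 -47.8]
293 [ 13.2   0.8 -47.8]
352 [-12.8   0.8 -47.8]
360 [-16.6   0.8 -47.8]
367 [-20.    0.8 -47.8]
d [2.549, -0.126, -0.039] a [0.001, -0.0, -0.001] rows 4
d [2.549, -0.126, 2.281] a [0.001, -0.0, -0.001] rows 5
```

Call:
{"fn": "step_arm", "kwargs": {"series": [{"gripper": 0, "dx": 2.57, "dy": -0.15, "dz": 0, "ax": 0, "ay": 0, "az": 0}, {"gripper": 0, "dx": 2.57, "dy": -0.15, "dz": 0, "ax": 0, "ay": 0, "az": 0}, {"gripper": 0, "dx": 2.57, "dy": -0.15, "dz": 0, "ax": 0, "ay": 0, "az": 0}, {"gripper": 0, "dx": 2.57, "dy": -0.15, "dz": 0.3, "ax": 0, "ay": 0, "az": 0}, {"gripper": 0, "dx": 2.57, "dy": -0.15, "dz": 0.8, "ax": 0, "ay": 0, "az": 0}, {"gripper": 0, "dx": 2.57, "dy": -0.15, "dz": 1.2, "ax": 0, "ay": 0, "az": 0}, {"gripper": 0, "dx": 2.57, "dy": -0.15, "dz": 1.35, "ax": 0, "ay": 0, "az": 0}, {"gripper": 0, "dx": 2.57, "dy": -0.15, "dz": 1.45, "ax": 0, "ay": 0, "az": 0}, {"gripper": 0, "dx": 2.57, "dy": -0.15, "dz": 1.55, "ax": 0, "ay": 0, "az": 0}, {"gripper": 0, "dx": 2.57, "dy": -0.15, "dz": 1.65, "ax": 0, "ay": 0, "az": 0}, {"gripper": 0, "dx": 2.57, "dy": -0.15, "dz": 1.75, "ax": 0, "ay": 0, "az": 0}, {"gripper": 0, "dx": 2.57, "dy": -0.15, "dz": 1.75, "ax": 0, "ay": 0, "az": 0}]}}

```text
time_s: 28.0
tool_pos: [631.4, -67.5, 120.5]
tool_rot: [[0.001, 1.0, 0.012], [1.0, -0.001, -0.01], [-0.01, 0.012, -1.0]]
wrist_force: [-14.6, -9.4, 52.2]
finger_gap: 27.2
gripper_force: 52.6
```

The foot caught on the rim, so I'm backing up to look.

Call:
{"fn": "step_arm", "kwargs": {"series": [{"gripper": 0, "dx": 0, "dy": 0, "dz": -0.5, "ax": 0, "ay": 0, "az": 0}, {"gripper": 0, "dx": 0, "dy": 0, "dz": -1, "ax": 0, "ay": 0, "az": 0}, {"gripper": 0, "dx": 0, "dy": 0, "dz": -1.2, "ax": 0, "ay": 0, "az": 0}, {"gripper": 0, "dx": 0, "dy": 0, "dz": -1.2, "ax": 0, "ay": 0, "az": 0}, {"gripper": 0, "dx": 0, "dy": 0, "dz": -1.2, "ax": 0, "ay": 0, "az": 0}]}}

```text
time_s: 28.5
tool_pos: [625.5, -61.6, 166.7]
tool_rot: [[0.0, 1.0, -0.002], [1.0, -0.0, 0.0], [0.0, -0.002, -1.0]]
wrist_force: [-0.1, 0.0, -2.2]
finger_gap: 27.3
gripper_force: 40.6
```

```bash
python3 - <<'E'
from h import *
S(); s=snapshot("wrist"); np.save("w_st2.npy",s,allow_pickle=True); o=snapshot("side");np.save("side2.npy",o,allow_pickle=True)
a=cv2.resize(s["img"][140:380,190:360],(425,600),interpolation=cv2.INTER_CUBIC); b=cv2.resize(o["img"][185:345,255:355],(375,600),interpolation=cv2.INTER_CUBIC)
cv2.imwrite("pics/w_st2.png",np.hstack([a,b])[:,:,::-1])
E
```

```text
t 28.5 pos [625.5, -61.6, 166.7] q [-12.8, 16.1, 90.4, -0.0, 73.6, -12.8] F [-0.1, 0.0, -2.2] gap 27.3 gf 40.6 yaz -0.01
```

View pics/w_st2.png

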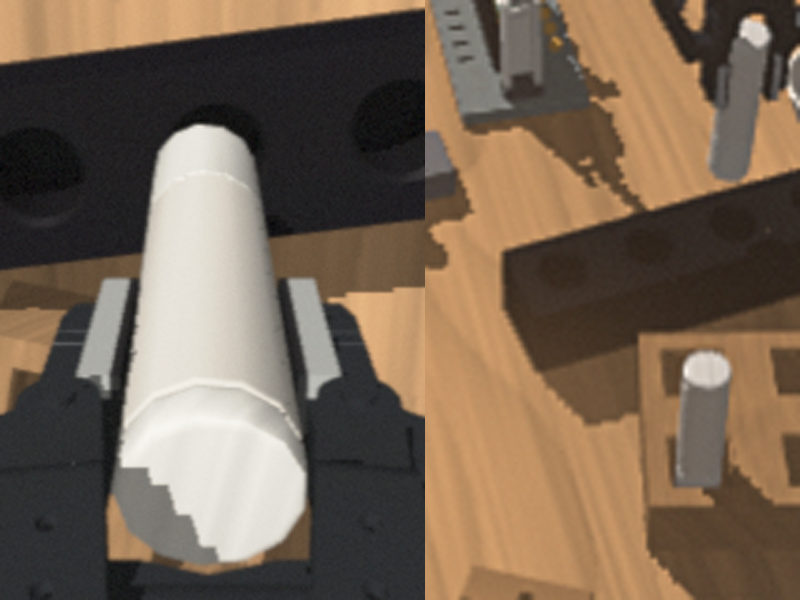

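```bash
python3 - <<'E'
from h import *
from scipy.optimize import least_squares
st=get_state(); R=np.array(st["tool_rot"]);tp=np.array(st["tool_pos"])
s=np.load("w_st2.npy",allow_pickle=True).item(); o=np.load("side2.npy",allow_pickle=True).item()
def L(u,v,zt):
    a,r=ray(s,u,v); a=R.T@(a-tp); r=R.T@r; return (a+r*(zt-a[2])/r[2]).round(1)
wf=lambda u,v:(190+u/2.5,140+v/2.5)
print("hole",L(*wf(216,150),tp[2]-55),"left",L(*wf(33,173),tp[2]-55),"right",L(*wf(401,128),tp[2]-55))
for z in(-40,-48,-56): print("cap lo/hi",z,L(*wf(210,562),z),L(*wf(210,415),z),L(*wf(112,490),z),L(*wf(307,490),z))
for z in(64,72,80): print("foot far rim",z,L(*wf(206,125),z),L(*wf(158,165),z),L(*wf(255,165),z))
# side: tool-frame pts of stick cap, foot centre, phi
def pts(p): # x,z of centre in tool frame, phi
    d=np.array([np.sin(p[2]),0,np.cos(p[2])]); c=np.array([p[0],0,p[1]])
    return np.array([c-60*d,c+60*d])@R.T+tp
obs=np.array([[255+328/3.75,185+33/3.75],[255+303/3.75,185+166/3.75]])
f=lambda p:(proj(o,pts(p))-obs).ravel()
r=least_squares(f,[0,12,0]);print("side fit x,z,phi",r.x.round(3),r.fun.round(1))
E
```

```text
hole [  0.2   2.8 111.1] left [ -7.9 -59.3 111.1] right [  7.7  64.4 111.1]
cap lo/hi -40 [-25.    0.2 -40. ] [  3.4   0.2 -40. ] [-10.5 -15.3 -40. ] [-10.6  15.6 -40. ]
cap lo/hi -48 [-17.1   0.2 -48. ] [  9.1   0.2 -48. ] [ -3.8 -14.2 -48. ] [ -3.8  14.4 -48. ]
cap lo/hi -56 [ -9.2   0.2 -56. ] [ 14.8   0.2 -56. ] [  3. -13. -56.] [  3.   13.2 -56. ]
foot far rim 64 [21.5 -0.5 64. ] [ 10.1 -13.7  64. ] [10.1 13.  64. ]
foot far rim 72 [19.4 -0.5 72. ] [  7.6 -14.3  72. ] [ 7.5 13.5 72. ]
foot far rim 80 [17.2 -0.5 80. ] [  5.  -14.8  80. ] [ 4.9 14.  80. ]
side fit x,z,phi [3.929 8.518 0.095] [-0.7  0.3  0.9 -0.4]
```

The stick leans 0.085 rad in the grip, with its foot about 5 mm too far along +x of the tool. I'll tilt it upright, shift +2.6 mm in y, and retry.

Call:
{"fn": "step_arm", "kwargs": {"series": [{"gripper": 0, "dx": 0.01, "dy": 0.05, "dz": 0, "ax": 0, "ay": -0.95, "az": 0}, {"gripper": 0, "dx": 0.01, "dy": 0.05, "dz": 0, "ax": 0, "ay": -0.95, "az": 0}, {"gripper": 0, "dx": 0.01, "dy": 0.05, "dz": 0.3, "ax": 0, "ay": -0.95, "az": 0}, {"gripper": 0, "dx": 0.01, "dy": 0.05, "dz": 0.6, "ax": 0, "ay": -0.95, "az": 0}, {"gripper": 0, "dx": 0.01, "dy": 0.05, "dz": 0.7, "ax": 0, "ay": -0.95, "az": 0}, {"gripper": 0, "dx": 0.01, "dy": 0.05, "dz": 0.8, "ax": 0, "ay": -0.95, "az": 0}, {"gripper": 0, "dx": 0.01, "dy": 0.05, "dz": 0.9, "ax": 0, "ay": -0.95, "az": 0}, {"gripper": 0, "dx": 0.01, "dy": 0.05, "dz": 0.98, "ax": 0, "ay": -0.95, "az": 0}, {"gripper": 0, "dx": 0.01, "dy": 0.05, "dz": 0.98, "ax": 0, "ay": -0.95, "az": 0}]}}

```text
time_s: 29.5
tool_pos: [629.5, -61.9, 123.1]
tool_rot: [[0.0, 1.0, 0.001], [0.996, -0.0, -0.084], [-0.084, 0.001, -0.996]]
wrist_force: [-8.2, 0.3, 15.3]
finger_gap: 27.1
gripper_force: 44.2
```

Call:
{"fn": "step_arm", "kwargs": {"series": [{"gripper": 0, "dx": 0, "dy": -0.03, "dz": -0.2, "ax": 0, "ay": 0, "az": 0}, {"gripper": 0, "dx": 0, "dy": -0.03, "dz": -0.2, "ax": 0, "ay": 0, "az": 0}, {"gripper": 0, "dx": 0, "dy": -0.03, "dz": -0.2, "ax": 0, "ay": 0, "az": 0}, {"gripper": 0, "dx": 0, "dy": -0.03, "dz": -0.2, "ax": 0, "ay": 0, "az": 0}, {"gripper": 0, "dx": 0, "dy": -0.03, "dz": -0.1, "ax": 0, "ay": 0, "az": 0}, {"gripper": 0, "dx": 0, "dy": -0.03, "dz": 0, "ax": 0, "ay": 0, "az": 0}, {"gripper": 0, "dx": 0, "dy": -0.03, "dz": 0.1, "ax": 0, "ay": 0, "az": 0}, {"gripper": 0, "dx": 0, "dy": -0.03, "dz": 0.15, "ax": 0, "ay": 0, "az": 0}, {"gripper": 0, "dx": 0, "dy": -0.03, "dz": 0.15, "ax": 0, "ay": 0, "az": 0}]}}

```text
time_s: 30.4
tool_pos: [630.6, -64.5, 121.5]
tool_rot: [[0.0, 1.0, 0.007], [0.996, 0.0, -0.089], [-0.089, 0.007, -0.996]]
wrist_force: [-14.0, -2.7, 42.6]
finger_gap: 27.0
gripper_force: 50.3
```

Call:
{"fn": "step_arm", "kwargs": {"series": [{"gripper": 0, "dx": 0, "dy": -0.02, "dz": -0.4, "ax": 0, "ay": 0, "az": 0}, {"gripper": 0, "dx": 0, "dy": -0.02, "dz": -0.6, "ax": 0, "ay": 0, "az": 0}, {"gripper": 0, "dx": 0, "dy": -0.02, "dz": -0.6, "ax": 0, "ay": 0, "az": 0}, {"gripper": 0, "dx": 0, "dy": -0.02, "dz": -0.6, "ax": 0, "ay": 0, "az": 0}, {"gripper": 0, "dx": 0, "dy": -0.02, "dz": -0.6, "ax": 0, "ay": 0, "az": 0}, {"gripper": 0, "dx": 0, "dy": -0.02, "dz": -0.6, "ax": 0, "ay": 0, "az": 0}, {"gripper": 0, "dx": 0, "dy": -0.02, "dz": -0.6, "ax": 0, "ay": 0, "az": 0}, {"gripper": 0, "dx": 0, "dy": -0.02, "dz": -0.6, "ax": 0, "ay": 0, "az": 0}]}}

```text
time_s: 31.2
tool_pos: [626.2, -59.1, 141.5]
tool_rot: [[-0.0, 1.0, -0.001], [0.997, 0.0, -0.083], [-0.083, -0.001, -0.997]]
wrist_force: [-0.1, 0.5, -1.4]
finger_gap: 27.0
gripper_force: 41.2
```

```bash
cat > st.py <<'E'
from h import *
st=S(); R=np.array(st["tool_rot"]);tp=np.array(st["tool_pos"]); s=snapshot("wrist"); np.save("w_st3.npy",s,allow_pickle=True)
save(s,"w_st3",crop=(190,140,360,380),scale=2.5)
im=s["img"].astype(int); br=im.sum(2)
# white stick silhouette: rows -> left/right edges (brightness>330 contiguous around centre, low saturation)
sat=im.max(2)-im.min(2); m=(br>300)&(sat<60)
for v in range(150,372,8):
    c=272; 
    if not m[v,c]: print(v,"-",end=" ");continue
    l=c
    while m[v,l-1]: l-=1
    r=c
    while m[v,r+1]: r+=1
    print(v,l,r,end="; ")
print()
dark=(br<75).astype(np.uint8)
for v in (185,190,195,200,205,210,215): print(v,"".join("#" if b<45 else ("+" if b<75 else ".") for b in br[v,180:370:2]))
E
python3 st.py
```

```text
t 31.2 pos [626.2, -59.1, 141.5] q [-10.1, 17.3, 91.9, -5.0, 70.1, -8.4] F [-0.1, 0.5, -1.4] gap 27.0 gf 41.2 yaz 0.01
150 - 158 - 166 - 174 - 182 - 190 258 283; 198 252 288; 206 251 291; 214 250 292; 222 249 293; 230 248 294; 238 247 296; 246 246 298; 254 245 299; 262 244 300; 270 244 301; 278 243 303; 286 242 304; 294 241 305; 302 240 307; 310 240 308; 318 238 309; 326 237 311; 334 236 312; 342 235 312; 350 239 310; 358 244 304; 366 260 287; 
185 ...............................................++++++...........................++++++.+#+#++++
190 ......................................................+.+......................++++++++++++++++
195 ...++++++++............................................+++....................++#++++++++#++..+
200 ##+#+++++++++++..........................................+.....................+#+++...........
205 ##++++#+#++#++++++..............................................................+..............
210 +#+++#+#+++++++++#+......................................+.....................................
215 ++#++++++#++++#+..........................................++...................................
```

```bash
cat > hole.py <<'E'
from h import *
import sys
st=get_state(); R=np.array(st["tool_rot"]);tp=np.array(st["tool_pos"]); s=np.load(sys.argv[1],allow_pickle=True).item()
br=cv2.GaussianBlur(s["img"],(3,3),0).astype(int).sum(2)
for v in range(150,240,6): print(v,(br[v,130:420:6]).tolist())
E
python3 hole.py w_st3.npy
```

```text
150 [516, 528, 520, 499, 517, 485, 459, 498, 512, 504, 475, 427, 475, 473, 501, 509, 495, 509, 522, 512, 458, 398, 284, 163, 115, 92, 96, 92, 93, 93, 95, 93, 92, 92, 97, 95, 93, 95, 95, 92, 100, 95, 94, 95, 97, 106, 288, 280, 273]
156 [523, 526, 525, 491, 521, 485, 463, 493, 510, 503, 482, 421, 448, 403, 307, 197, 125, 101, 97, 96, 97, 97, 91, 94, 90, 94, 96, 90, 95, 92, 92, 96, 93, 95, 97, 97, 100, 95, 98, 99, 98, 101, 98, 98, 100, 118, 505, 284, 273]
162 [500, 520, 529, 486, 518, 442, 326, 235, 146, 108, 92, 95, 93, 96, 98, 97, 92, 97, 98, 98, 97, 94, 92, 96, 96, 95, 96, 97, 99, 98, 97, 99, 99, 98, 104, 103, 99, 99, 97, 95, 98, 98, 99, 101, 101, 114, 507, 525, 268]
168 [175, 124, 95, 92, 97, 95, 90, 98, 95, 98, 92, 94, 92, 93, 94, 91, 99, 96, 93, 92, 102, 98, 101, 98, 99, 98, 103, 98, 101, 100, 99, 100, 98, 100, 95, 93, 100, 100, 96, 100, 99, 101, 96, 98, 98, 119, 504, 538, 513]
174 [91, 96, 94, 92, 96, 97, 93, 94, 98, 97, 94, 94, 93, 97, 98, 100, 97, 100, 95, 98, 96, 97, 97, 101, 101, 101, 98, 98, 102, 100, 96, 96, 99, 93, 96, 95, 98, 77, 64, 59, 86, 95, 101, 100, 97, 128, 532, 53
[... 1533 characters left out ...]
, 255, 534, 526, 509]
222 [57, 49, 95, 99, 101, 98, 96, 98, 83, 62, 80, 80, 94, 100, 97, 99, 102, 95, 94, 101, 548, 666, 679, 678, 655, 619, 538, 407, 56, 81, 100, 96, 94, 96, 101, 101, 98, 98, 96, 99, 99, 98, 99, 98, 98, 260, 531, 523, 501]
228 [75, 92, 97, 97, 97, 99, 98, 100, 101, 96, 85, 88, 92, 98, 112, 94, 103, 100, 98, 99, 577, 672, 679, 678, 656, 619, 549, 436, 59, 69, 100, 98, 100, 98, 97, 101, 99, 99, 95, 101, 95, 97, 98, 103, 137, 356, 530, 520, 496]
234 [94, 101, 101, 100, 102, 99, 100, 96, 97, 96, 116, 168, 177, 114, 101, 101, 96, 99, 97, 95, 612, 674, 681, 678, 656, 623, 553, 457, 94, 56, 97, 90, 97, 98, 100, 107, 131, 179, 220, 225, 258, 261, 255, 261, 443, 528, 529, 517, 488]
```

```bash
cat > cen.py <<'E'
from h import *
import sys
from scipy.optimize import least_squares
s=np.load(sys.argv[1],allow_pickle=True).item()
st=get_state(); R=np.array(st["tool_rot"]);tp=np.array(st["tool_pos"])
br=cv2.resize(cv2.GaussianBlur(s["img"],(3,3),0),None,fx=1,fy=1).astype(int).sum(2)
# stand top mask ~ dark <130; chamfer/hole fitting: maximise darkness contrast at z=55 rings
def disc(c,r,n=60,z=55): t=np.linspace(0,2*np.pi,n,endpoint=False); return np.c_[c[0]+r*np.cos(t),c[1]+r*np.sin(t),np.full(n,z)]
dark=(br<82).astype(float); dark=cv2.GaussianBlur(dark,(3,3),0)
def val(c):
    tot=0
    for r,w in ((5,1),(9,1),(13,1),(20,-1.),(22,-1.)):
        q=proj(s,disc(c,r)); tot+=w*cv2.remap(dark.astype(np.float32),q[:,0].astype(np.float32).reshape(1,-1),q[:,1].astype(np.float32).reshape(1,-1),cv2.INTER_LINEAR).mean()
    return tot
for c0 in eval(sys.argv[2]):
    best=max((val((c0[0]+a,c0[1]+b)),c0[0]+a,c0[1]+b) for a in np.arange(-8,8.1,.5) for b in np.arange(-8,8.1,.5)); print("hole",c0,np.round(best,2))
# stick: project model (tool x offset, axial z, tilt, y bias) silhouettes
obs=[]; im=s["img"].astype(int); m=(im.sum(2)>300)&(im.max(2)-im.min(2)<60)
rows=range(206,330,12)
for v in rows:
    l=r=272
    while m[v,l-1]: l-=1
    while m[v,r+1]: r+=1
    obs.append((l-.5,r+.5))
obs=np.array(obs); T=np.array(s["cam_to_world"])
col=np.where(m[150:260,272])[0][0]+150; bot=max(v for v in range(300,400) if m[v,272]); print("rim rows",col,bot)
def model(p):
    x,y,z,phi,psi=p; d=np.array([np.sin(phi),np.sin(psi),1.]); d/=np.linalg.norm(d); c=np.array([x,y,z])
    e1=np.cross(d,[0,1,0]); e1/=np.linalg.norm(e1); e2=np.cross(d,e1)
    t=np.linspace(0,2*np.pi,180); ring=14*(np.outer(np.cos(t),e1)+np.outer(np.sin(t),e2))
    P=lambda a:proj(s,((c+a*d)+ring)@R.T+tp)
    foot,cap=P(60),P(-60); hull=cv2.convexHull(np.vstack([foot,cap]).astype(np.float32))[:,0]
    res=[]
    for v,(l,r) in zip(rows,obs):
        xs=[]
        for a,b in zip(hull,np.roll(hull,-1,0)):
            if (a[1]-v)*(b[1]-v)<=0 and a[1]!=b[1]: xs.append(a[0]+(b[0]-a[0])*(v-a[1])/(b[1]-a[1]))
        res+=[min(xs)-l,max(xs)-r] if xs else [99,99]
    res+=[2*(foot[:,1].min()-col),2*(cap[:,1].max()-bot-.5)]
    return np.array(res)
r=least_squares(model,[0,0,12,.08,0],diff_step=1e-3); x,y,z,phi,psi=r.x
print("stick x,y,z,phi,psi",r.x.round(3),"rms",np.sqrt((r.fun**2).mean()).round(2))
for a,n in ((60,"foot"),(-60,"cap")):
    d=np.array([np.sin(phi),np.sin(psi),1.]);d/=np.linalg.norm(d); print(n,(R@(np.array([x,y,z])+a*d)+tp).round(1))
E
python3 cen.py w_st3.npy "[(566.5,-68.5),(689.5,-52)]"
```

```text
hole (566.5, -68.5) [  2.7 564.5 -66. ]
hole (689.5, -52) [  2.38 688.5  -50.  ]
rim rows 187 368
stick x,y,z,phi,psi [ 3.084 -1.2    9.504  0.104 -0.019] rms 0.31
foot [623.9 -55.6  72. ]
cap [626.2 -58.1 191.9]
```

Call:
{"fn": "step_arm", "kwargs": {"series": [{"gripper": 0, "dx": -0.02, "dy": 0.05, "dz": 0, "ax": 0, "ay": -0.24, "az": 0}, {"gripper": 0, "dx": -0.02, "dy": 0.05, "dz": 0, "ax": 0, "ay": -0.24, "az": 0}, {"gripper": 0, "dx": -0.02, "dy": 0.05, "dz": 0, "ax": 0, "ay": -0.24, "az": 0}, {"gripper": 0, "dx": -0.01, "dy": 0.05, "dz": 0.1, "ax": 0, "ay": -0.24, "az": 0}, {"gripper": 0, "dx": -0.003, "dy": 0.05, "dz": 0.2, "ax": 0, "ay": -0.24, "az": 0}, {"gripper": 0, "dx": 0.005, "dy": 0.05, "dz": 0.3, "ax": 0, "ay": -0.24, "az": 0}, {"gripper": 0, "dx": 0.013, "dy": 0.05, "dz": 0.4, "ax": 0, "ay": -0.24, "az": 0}, {"gripper": 0, "dx": 0.022, "dy": 0.05, "dz": 0.5, "ax": 0, "ay": -0.24, "az": 0}, {"gripper": 0, "dx": 0.022, "dy": 0.05, "dz": 0.5, "ax": 0, "ay": -0.24, "az": 0}]}}

```text
time_s: 32.15
tool_pos: [629.6, -61.6, 121.8]
tool_rot: [[0.0, 1.0, 0.001], [0.994, -0.0, -0.107], [-0.107, 0.001, -0.994]]
wrist_force: [-11.1, -1.4, 22.9]
finger_gap: 26.8
gripper_force: 46.8
```

Call:
{"fn": "step_arm", "kwargs": {"series": [{"gripper": 0, "dx": 0, "dy": -0.01, "dz": 0, "ax": 0, "ay": 0, "az": 0}, {"gripper": 0, "dx": 0, "dy": -0.02, "dz": 0, "ax": 0, "ay": 0, "az": 0}, {"gripper": 0, "dx": 0, "dy": -0.03, "dz": 0, "ax": 0, "ay": 0, "az": 0}, {"gripper": 0, "dx": 0, "dy": -0.04, "dz": 0, "ax": 0, "ay": 0, "az": 0}, {"gripper": 0, "dx": 0, "dy": -0.05, "dz": 0, "ax": 0, "ay": 0, "az": 0}, {"gripper": 0, "dx": 0, "dy": -0.06, "dz": 0, "ax": 0, "ay": 0, "az": 0}]}}

```text
time_s: 32.75
tool_pos: [628.6, -61.3, 121.9]
tool_rot: [[0.001, 1.0, 0.007], [0.994, 0.0, -0.106], [-0.106, 0.007, -0.994]]
wrist_force: [-2.5, -0.5, 17.0]
finger_gap: 27.0
gripper_force: 43.6
```

Call:
{"fn": "step_arm", "kwargs": {"series": [{"gripper": 0, "dx": 0, "dy": -0.02, "dz": 0, "ax": 0, "ay": 0, "az": 0}, {"gripper": 0, "dx": 0, "dy": -0.04, "dz": 0, "ax": 0, "ay": 0, "az": 0}, {"gripper": 0, "dx": 0, "dy": -0.06, "dz": 0, "ax": 0, "ay": 0, "az": 0}, {"gripper": 0, "dx": 0, "dy": -0.08, "dz": 0, "ax": 0, "ay": 0, "az": 0}, {"gripper": 0, "dx": 0, "dy": -0.08, "dz": 0, "ax": 0, "ay": 0, "az": 0}]}}

```text
time_s: 33.25
tool_pos: [627.0, -61.1, 121.8]
tool_rot: [[0.001, 1.0, 0.013], [0.994, 0.0, -0.106], [-0.106, 0.013, -0.994]]
wrist_force: [5.8, -0.1, 10.4]
finger_gap: 27.3
gripper_force: 40.9
```

```bash
python3 - <<'E'
from h import *
s=snapshot("wrist"); np.save("w_st4.npy",s,allow_pickle=True); o=snapshot("side");np.save("side4.npy",o,allow_pickle=True); c=snapshot("scene");np.save("scene4.npy",c,allow_pickle=True); S()
E
python3 cen.py w_st4.npy "[(566.5,-68.5),(689.5,-52)]"
```

```text
t 33.4 pos [627.0, -61.1, 121.8] q [-9.6, 18.1, 93.3, -6.4, 67.0, -7.2] F [5.4, -1.5, 9.9] gap 26.7 gf 40.9 yaz 0.02
hole (566.5, -68.5) [  2.65 563.5  -66.5 ]
hole (689.5, -52) [  2.22 688.   -48.5 ]
rim rows 185 368
stick x,y,z,phi,psi [ 3.1360e+00 -8.4000e-01  1.0012e+01  1.2600e-01 -1.0000e-02] rms 0.29
foot [626.5 -58.   51.5]
cap [626.1 -60.2 171.5]
```

Call:
{"fn": "step_arm", "kwargs": {"series": [{"gripper": 0, "dx": 0, "dy": 0.03, "dz": -0.04, "ax": 0, "ay": 0, "az": 0}, {"gripper": 0, "dx": 0, "dy": 0.03, "dz": -0.04, "ax": 0, "ay": 0, "az": 0}, {"gripper": 0.36, "dx": 0, "dy": 0.03, "dz": -0.04, "ax": 0, "ay": 0, "az": 0}, {"gripper": 0.36, "dx": 0, "dy": 0.03, "dz": -0.04, "ax": 0, "ay": 0, "az": 0}, {"gripper": 0.36, "dx": 0, "dy": 0.03, "dz": -0.04, "ax": 0, "ay": 0, "az": 0}, {"gripper": 0.36, "dx": 0, "dy": 0.03, "dz": -0.04, "ax": 0, "ay": 0, "az": 0}]}}

```text
time_s: 34.0
tool_pos: [622.7, -59.8, 118.2]
tool_rot: [[-0.0, 1.0, -0.002], [0.995, 0.0, -0.103], [-0.103, -0.002, -0.995]]
wrist_force: [0.6, -0.2, -0.3]
finger_gap: 31.0
gripper_force: 0.1
```

```bash
python3 - <<'E'
from h import *
s=snapshot("wrist"); np.save("w_st5.npy",s,allow_pickle=True); S()
E
python3 cen.py w_st5.npy "[(566.5,-68.5),(689.5,-52)]"
```

```text
t 34.05 pos [622.8, -59.8, 118.3] q [-9.6, 18.3, 93.4, -6.4, 67.5, -7.2] F [-0.2, 1.0, -0.2] gap 30.4 gf 0.1 yaz 0.0
hole (566.5, -68.5) [  2.62 563.5  -67.  ]
hole (689.5, -52) [  2.2 688.5 -48.5]
rim rows 189 368
stick x,y,z,phi,psi [ 1.741  0.852 10.511  0.098  0.023] rms 0.45
foot [624.9 -59.5  47.7]
cap [622.3 -58.8 167.6]
```

Call:
{"fn": "step_arm", "kwargs": {"series": [{"gripper": 0.36, "dx": 0, "dy": 0.03, "dz": 0, "ax": 0, "ay": 0, "az": 0}, {"gripper": 0.36, "dx": 0, "dy": 0.06, "dz": 0, "ax": 0, "ay": 0, "az": 0}, {"gripper": 0.36, "dx": 0, "dy": 0.08, "dz": 0, "ax": 0, "ay": 0, "az": 0}, {"gripper": 0.36, "dx": 0, "dy": 0.1, "dz": 0, "ax": 0, "ay": 0, "az": 0}, {"gripper": 0.36, "dx": 0, "dy": 0.08, "dz": 0, "ax": 0, "ay": 0, "az": 0}, {"gripper": 0.36, "dx": 0, "dy": 0.06, "dz": 0, "ax": 0, "ay": 0, "az": 0}, {"gripper": 0.36, "dx": 0, "dy": 0.06, "dz": 0, "ax": 0, "ay": 0, "az": 0}]}}

```text
time_s: 34.75
tool_pos: [626.2, -59.9, 119.1]
tool_rot: [[-0.0, 1.0, -0.0], [0.995, 0.0, -0.104], [-0.104, -0.0, -0.995]]
wrist_force: [-0.3, -0.0, 0.1]
finger_gap: 30.5
gripper_force: 0.1
```

```bash
python3 - <<'E'
from h import *
s=snapshot("wrist"); np.save("w_st5.npy",s,allow_pickle=True); S()
E
python3 cen.py w_st5.npy "[(566.5,-68.5),(689.5,-52)]"
```

```text
t 34.8 pos [626.3, -59.9, 119.1] q [-9.5, 18.7, 92.9, -6.4, 67.6, -7.1] F [-0.6, -0.5, -1.4] gap 30.4 gf 0.1 yaz 0.01
hole (566.5, -68.5) [  2.59 564.   -66.5 ]
hole (689.5, -52) [  2.19 686.5  -47.  ]
rim rows 189 368
stick x,y,z,phi,psi [-2.4180e+00 -2.2500e-01  1.6351e+01  1.4900e-01 -1.5000e-02] rms 0.63
foot [625.1 -61.4  43.1]
cap [627.  -66.6 163. ]
```

```bash
sed -i 's/,2\*(cap\[:,1\].max()-bot-.5)\]/]/; s/rows=range(206,330,12)/rows=range(200,336,8)/' cen.py
for f in 5; do python3 cen.py w_st$f.npy "[(566.5,-68.5),(689.5,-52)]"; done
python3 - <<'E'
from h import *
s=np.load("w_st5.npy",allow_pickle=True).item()
save(s,"w_st5",crop=(150,140,400,390),scale=2.4)
E
```

```text
hole (566.5, -68.5) [  2.59 564.   -66.5 ]
hole (689.5, -52) [  2.19 686.5  -47.  ]
rim rows 189 368
stick x,y,z,phi,psi [-2.902 -0.1    6.276  0.212 -0.018] rms 0.41
foot [625.1 -57.2  53.5]
cap [627.2 -69.6 172.8]
```

No picture views are left, so I'll work from numbers. The stick leans in the grip because it leaned in its pocket. I'll stand it on the free table beside the stand, release it so it rights itself, re-grip it centred, and try again.

Call:
{"fn": "step_arm", "kwargs": {"newtons": 40, "series": [{"gripper": 0, "dx": 0, "dy": 0, "dz": 0, "ax": 0, "ay": 0, "az": 0}, {"gripper": 0, "dx": 0, "dy": 0, "dz": 0, "ax": 0, "ay": 0, "az": 0}, {"gripper": 0, "dx": 0, "dy": 0, "dz": 0, "ax": 0, "ay": 0, "az": 0}, {"gripper": 0, "dx": 0, "dy": 0, "dz": -0.4, "ax": 0, "ay": 0, "az": 0}, {"gripper": 0, "dx": 0, "dy": 0, "dz": -0.8, "ax": 0, "ay": 0, "az": 0}, {"gripper": 0, "dx": 0, "dy": 0, "dz": -1.2, "ax": 0, "ay": 0, "az": 0}, {"gripper": 0, "dx": 0, "dy": 0, "dz": -1.2, "ax": 0, "ay": 0, "az": 0}, {"gripper": 0, "dx": 0, "dy": 0, "dz": -1.2, "ax": 0, "ay": 0, "az": 0}]}}

```text
time_s: 35.6
tool_pos: [626.3, -53.6, 178.3]
tool_rot: [[-0.0, 1.0, 0.0], [0.995, 0.0, -0.104], [-0.104, 0.0, -0.995]]
wrist_force: [0.3, -0.3, -1.4]
finger_gap: 27.3
gripper_force: 40.2
```

```bash
python3 - <<'E'
from h import *
s=snapshot("wrist"); np.save("w_st6.npy",s,allow_pickle=True); S()
E
python3 cen.py w_st6.npy "[(566.5,-68.5),(689.5,-52)]"
```

```text
t 35.65 pos [625.6, -53.6, 177.3] q [-9.0, 15.3, 90.4, -6.1, 73.6, -7.3] F [-0.9, 0.6, -1.5] gap 27.3 gf 40.2 yaz -0.0
hole (566.5, -68.5) [  2.76 564.   -66.5 ]
hole (689.5, -52) [  2.48 688.   -50.  ]
rim rows 190 368
stick x,y,z,phi,psi [-5.744  0.07  -0.307  0.293 -0.008] rms 0.57
foot [625.1 -48.7 119.1]
cap [626.3 -69.9 237.2]
```

Call:
{"fn": "step_arm", "kwargs": {"series": [{"gripper": 0, "dx": 0.9, "dy": 0.04, "dz": -0.09, "ax": 0, "ay": 0, "az": 0}, {"gripper": 0, "dx": 1.67, "dy": 0.08, "dz": -0.17, "ax": 0, "ay": 0, "az": 0}, {"gripper": 0, "dx": 1.67, "dy": 0.08, "dz": -0.17, "ax": 0, "ay": 0, "az": 0}, {"gripper": 0, "dx": 1.73, "dy": 0.08, "dz": 0.43, "ax": 0, "ay": 0, "az": 0}, {"gripper": 0, "dx": 1.8, "dy": 0.08, "dz": 1.03, "ax": 0, "ay": 0, "az": 0}, {"gripper": 0, "dx": 1.85, "dy": 0.08, "dz": 1.53, "ax": 0, "ay": 0, "az": 0}, {"gripper": 0, "dx": 1.88, "dy": 0.08, "dz": 1.82, "ax": 0, "ay": 0, "az": 0}, {"gripper": 0, "dx": 1.88, "dy": 0.08, "dz": 1.82, "ax": 0, "ay": 0, "az": 0}, {"gripper": 0, "dx": 1.88, "dy": 0.08, "dz": 1.82, "ax": 0, "ay": 0, "az": 0}]}}

```text
time_s: 36.55
tool_pos: [630.5, 30.0, 78.5]
tool_rot: [[0.0, 1.0, -0.0], [0.995, -0.0, -0.104], [-0.104, -0.0, -0.995]]
wrist_force: [0.0, 0.4, -2.5]
finger_gap: 27.3
gripper_force: 40.1
```

Call:
{"fn": "step_arm", "kwargs": {"series": [{"gripper": 0, "dx": 0.01, "dy": 0, "dz": 0.06, "ax": 0, "ay": 0, "az": 0}, {"gripper": 0, "dx": 0.01, "dy": 0, "dz": 0.12, "ax": 0, "ay": 0, "az": 0}, {"gripper": 0, "dx": 0.01, "dy": 0, "dz": 0.12, "ax": 0, "ay": 0, "az": 0}]}}

```text
time_s: 36.85
tool_pos: [630.7, 30.2, 72.9]
tool_rot: [[0.0, 1.0, 0.001], [0.995, 0.0, -0.104], [-0.104, 0.001, -0.995]]
wrist_force: [0.2, 0.3, -2.8]
finger_gap: 27.3
gripper_force: 40.1
```

Call:
{"fn": "step_arm", "kwargs": {"series": [{"gripper": 0, "dx": 0, "dy": 0, "dz": 0.03, "ax": 0, "ay": 0, "az": 0}, {"gripper": 0, "dx": 0.01, "dy": 0, "dz": 0.06, "ax": 0, "ay": 0, "az": 0}, {"gripper": 0, "dx": 0.01, "dy": 0, "dz": 0.08, "ax": 0, "ay": 0, "az": 0}, {"gripper": 0, "dx": 0.01, "dy": 0, "dz": 0.08, "ax": 0, "ay": 0, "az": 0}]}}

```text
time_s: 37.25
tool_pos: [630.2, 30.3, 68.1]
tool_rot: [[-0.0, 1.0, -0.0], [0.995, 0.0, -0.104], [-0.104, -0.0, -0.995]]
wrist_force: [0.1, 0.1, -1.3]
finger_gap: 27.2
gripper_force: 40.1
```

Call:
{"fn": "step_arm", "kwargs": {"series": [{"gripper": 0, "dx": 0, "dy": 0, "dz": 0.03, "ax": 0, "ay": 0, "az": 0}, {"gripper": 0, "dx": 0.01, "dy": 0, "dz": 0.06, "ax": 0, "ay": 0, "az": 0}, {"gripper": 0, "dx": 0.01, "dy": 0, "dz": 0.09, "ax": 0, "ay": 0, "az": 0}, {"gripper": 0, "dx": 0.01, "dy": 0, "dz": 0.09, "ax": 0, "ay": 0, "az": 0}]}}

```text
time_s: 37.65
tool_pos: [630.8, 30.3, 65.5]
tool_rot: [[0.0, 1.0, 0.001], [0.995, 0.0, -0.104], [-0.104, 0.001, -0.995]]
wrist_force: [-4.2, 1.2, 8.1]
finger_gap: 26.9
gripper_force: 41.3
```

Call:
{"fn": "step_arm", "kwargs": {"series": [{"gripper": 0, "dx": 0, "dy": 0, "dz": -0.05, "ax": 0, "ay": 0, "az": 0}, {"gripper": 0.4, "dx": 0, "dy": 0, "dz": -0.05, "ax": 0, "ay": 0, "az": 0}, {"gripper": 0.6, "dx": 0, "dy": 0, "dz": -0.05, "ax": 0, "ay": 0, "az": 0}, {"gripper": 0.8, "dx": 0, "dy": 0, "dz": -0.05, "ax": 0, "ay": 0, "az": 0}, {"gripper": 0.8, "dx": 0, "dy": 0, "dz": -0.05, "ax": 0, "ay": 0, "az": 0}, {"gripper": 0.8, "dx": 0, "dy": 0, "dz": -1, "ax": 0, "ay": 0, "az": 0}, {"gripper": 0.8, "dx": 0, "dy": 0, "dz": -2, "ax": 0, "ay": 0, "az": 0}, {"gripper": 0.8, "dx": -0.2, "dy": 0, "dz": -3, "ax": 0, "ay": 1.19, "az": 0}, {"gripper": 0.8, "dx": -0.3, "dy": 0, "dz": -4, "ax": 0, "ay": 1.19, "az": 0}, {"gripper": 0.8, "dx": -0.4, "dy": 0, "dz": -4, "ax": 0, "ay": 1.19, "az": 0}, {"gripper": 0.8, "dx": -0.4, "dy": 0, "dz": -4, "ax": 0, "ay": 1.19, "az": 0}]}}

```text
time_s: 38.75
tool_pos: [631.6, 30.5, 267.4]
tool_rot: [[0.001, 1.0, 0.005], [1.0, -0.001, -0.001], [-0.001, 0.005, -1.0]]
wrist_force: [0.2, -0.0, -0.4]
finger_gap: 68.2
gripper_force: 0.0
```

```bash
cat > caps.py <<'E'
from h import *
st=S(); s=snapshot("wrist"); np.save("w_caps.npy",s,allow_pickle=True)
print([(np.round(x["point"]).tolist(),round(x["conf"],2)) for x in find_in("lamp0_mid",s)])
im=s["img"].astype(int); m=((im.sum(2)>480)&(im.max(2)-im.min(2)<45)).astype(np.uint8)
n,lab,stt,cen=cv2.connectedComponentsWithStats(m)
for i in range(1,n):
    if stt[i,4]>60: print("blob",stt[i].tolist(),cen[i].round().tolist())
sd=snapshot("side"); print("side",[(np.round(x["point"]).tolist(),round(x["conf"],2)) for x in find_in("lamp0_mid",sd)])
E
python3 caps.py
```

```text
t 38.75 pos [631.6, 30.5, 267.4] q [-4.4, 12.2, 84.1, -0.0, 83.4, -4.3] F [0.2, -0.0, -0.4] gap 68.2 gf 0.0 yaz -0.04
[([625.0, 42.0, 115.0], 0.82)]
blob [119, 19, 55, 40, 758] [145.0, 38.0]
blob [342, 98, 106, 106, 5416] [396.0, 165.0]
blob [257, 153, 28, 46, 941] [270.0, 178.0]
blob [492, 285, 66, 46, 1428] [523.0, 309.0]
blob [202, 348, 19, 28, 300] [211.0, 361.0]
blob [418, 389, 26, 31, 472] [432.0, 407.0]
blob [400, 390, 20, 30, 391] [409.0, 403.0]
side [([624.0, 28.0, 69.0], 0.9), ([530.0, 228.0, 108.0], 0.7)]
```

```bash
python3 - <<'E'
from h import *
s=np.load("w_caps.npy",allow_pickle=True).item()
print("cap near edge",at(s,271,199.5,120).round(1),"L/R",at(s,256.5,186,120).round(1),at(s,285,186,120).round(1),"foot far",at(s,270,152.5,0).round(1))
E
```

```text
cap near edge [629.7  20.6 120. ] L/R [616.   33.9 120. ] [642.9  33.8 120. ] foot far [628.2  47.8   0. ]
```

Call:
{"fn": "step_arm", "kwargs": {"newtons": 25, "series": [{"gripper": 0.8, "dx": 0.07, "dy": -0.04, "dz": 1, "ax": 0, "ay": 0, "az": 0}, {"gripper": 0.8, "dx": 0.07, "dy": -0.04, "dz": 2, "ax": 0, "ay": 0, "az": 0}, {"gripper": 0.8, "dx": 0.07, "dy": -0.04, "dz": 3, "ax": 0, "ay": 0, "az": 0}, {"gripper": 0.8, "dx": 0.07, "dy": -0.04, "dz": 3.9, "ax": 0, "ay": 0, "az": 0}, {"gripper": 0.8, "dx": 0.07, "dy": -0.04, "dz": 3.9, "ax": 0, "ay": 0, "az": 0}, {"gripper": 0.8, "dx": 0.07, "dy": -0.04, "dz": 3.9, "ax": 0, "ay": 0, "az": 0}, {"gripper": 0, "dx": 0.07, "dy": -0.04, "dz": 3.9, "ax": 0, "ay": 0, "az": 0}, {"gripper": 0, "dx": 0.07, "dy": -0.04, "dz": 3.9, "ax": 0, "ay": 0, "az": 0}, {"gripper": 0, "dx": 0.07, "dy": -0.04, "dz": 3.9, "ax": 0, "ay": 0, "az": 0}, {"gripper": 0, "dx": 0.07, "dy": -0.04, "dz": 3.9, "ax": 0, "ay": 0, "az": 0}, {"gripper": 0, "dx": 0.07, "dy": -0.04, "dz": 3.9, "ax": 0, "ay": 0, "az": 0}]}}

```text
time_s: 40.05
tool_pos: [630.3, 34.6, 73.0]
tool_rot: [[-0.0, 1.0, 0.005], [1.0, 0.0, -0.0], [-0.0, 0.005, -1.0]]
wrist_force: [-0.6, 0.2, 6.9]
finger_gap: 27.6
gripper_force: 24.6
```

Call:
{"fn": "step_arm", "kwargs": {"newtons": 25, "series": [{"gripper": 0.8, "dx": 0, "dy": 0, "dz": 0, "ax": 0, "ay": 0, "az": 0}, {"gripper": 0.8, "dx": 0, "dy": 0, "dz": 0, "ax": 0, "ay": 0, "az": 0}, {"gripper": 0.8, "dx": 0, "dy": 0, "dz": 0, "ax": 0, "ay": 0, "az": -1.5}, {"gripper": 0.8, "dx": 0, "dy": 0, "dz": 0, "ax": 0, "ay": 0, "az": -3}, {"gripper": 0.8, "dx": 0, "dy": 0, "dz": 0, "ax": 0, "ay": 0, "az": -4.5}, {"gripper": 0.8, "dx": 0, "dy": 0, "dz": 0, "ax": 0, "ay": 0, "az": -6}, {"gripper": 0.8, "dx": 0, "dy": 0, "dz": 0, "ax": 0, "ay": 0, "az": -7.5}, {"gripper": 0.8, "dx": 0, "dy": 0, "dz": 0, "ax": 0, "ay": 0, "az": -9}, {"gripper": 0.8, "dx": 0, "dy": 0, "dz": 0, "ax": 0, "ay": 0, "az": -10.5}, {"gripper": 0.8, "dx": 0, "dy": 0, "dz": 0, "ax": 0, "ay": 0, "az": -12}, {"gripper": 0.8, "dx": 0, "dy": 0, "dz": 0, "ax": 0, "ay": 0, "az": -13.5}, {"gripper": 0.8, "dx": 0, "dy": 0, "dz": 0, "ax": 0, "ay": 0, "az": -15}, {"gripper": 0.8, "dx": 0, "dy": 0, "dz": 0, "ax": 0, "ay": 0, "az": -16.5}, {"gripper": 0.8, "dx": 0, "dy": 0, "dz": 0, "ax": 0, "ay": 0, "az": -18}, {"gripper": 0.8, "dx": 0, "dy": 0, "dz": 0, "ax": 0, "ay": 0, "az": -18}, {"gripper": 0, "dx": 0, "dy": 0, "dz": 0, "ax": 0, "ay": 0, "az": -18}, {"gripper": 0, "dx": 0, "dy": 0, "dz": 0, "ax": 0, "ay": 0, "az": -18}, {"gripper": 0, "dx": 0, "dy": 0, "dz": 0, "ax": 0, "ay": 0, "az": -18}, {"gripper": 0, "dx": 0, "dy": 0, "dz": 0, "ax": 0, "ay": 0, "az": -18}, {"gripper": 0, "dx": 0, "dy": 0, "dz": 0, "ax": 0, "ay": 0, "az": -18}]}}

```text
time_s: 42.05
tool_pos: [628.4, 34.8, 69.9]
tool_rot: [[-1.0, 0.0, 0.0], [0.0, 1.0, 0.0], [-0.0, 0.0, -1.0]]
wrist_force: [0.6, 0.1, -0.5]
finger_gap: 27.0
gripper_force: 24.8
```

Call:
{"fn": "step_arm", "kwargs": {"newtons": 40, "series": [{"gripper": 0, "dx": 0, "dy": 0, "dz": -0.5, "ax": 0, "ay": 0, "az": 0}, {"gripper": 0, "dx": 0, "dy": 0, "dz": -1.4, "ax": 0, "ay": 0, "az": 0}, {"gripper": 0, "dx": 0, "dy": -0.5, "dz": -2, "ax": 0, "ay": 0, "az": 0}, {"gripper": 0, "dx": 0.06, "dy": -1.3, "dz": -2, "ax": 0, "ay": 0, "az": 0}, {"gripper": 0, "dx": 0.06, "dy": -1.89, "dz": -2, "ax": 0, "ay": 0, "az": 0}, {"gripper": 0, "dx": 0.06, "dy": -1.89, "dz": -2, "ax": 0, "ay": 0, "az": 0}, {"gripper": 0, "dx": 0.06, "dy": -1.89, "dz": -2, "ax": 0, "ay": 0, "az": 0}, {"gripper": 0, "dx": 0.06, "dy": -1.89, "dz": -2, "ax": 0, "ay": 0, "az": 0}]}}

```text
time_s: 42.85
tool_pos: [625.0, -59.0, 169.3]
tool_rot: [[-1.0, -0.0, -0.001], [-0.0, 1.0, 0.001], [0.001, 0.001, -1.0]]
wrist_force: [-0.4, -0.6, -1.3]
finger_gap: 26.7
gripper_force: 39.7
```

```bash
sed -n '1,20p' cen.py | sed '/^# stick/,$d' > ring.py; python3 - <<'E'
from h import *
S(); s=snapshot("wrist"); np.save("w_r.npy",s,allow_pickle=True)
E
echo now; python3 ring.py w_r.npy "[(505,-77),(566.6,-68.5),(627.8,-60)]"; echo tray2; python3 ring.py w_tray2.npy "[(505,-77),(566.6,-68.5),(627.8,-60),(689.5,-52)]";echo tray; python3 ring.py w_tray.npy "[(505,-77),(566.6,-68.5),(627.8,-60),(689.5,-52)]"
```

```text
t 42.85 pos [625.0, -59.0, 169.3] q [-12.6, 15.8, 90.5, 0.0, 73.8, -102.6] F [-0.4, -0.6, -1.3] gap 26.7 gf 39.7 yaz 90.01
now
hole (505, -77) [  1.53 501.5  -76.5 ]
hole (566.6, -68.5) [  3.  564.6 -68. ]
hole (627.8, -60) [  1.99 620.3  -61.  ]
tray2
hole (505, -77) [  2.99 504.   -77.5 ]
hole (566.6, -68.5) [  3.  565.6 -69.5]
hole (627.8, -60) [  3.  627.3 -61. ]
hole (689.5, -52) [  3. 689. -53.]
tray
hole (505, -77) [  1.2 497.  -78. ]
hole (566.6, -68.5) [  1.11 571.6  -64.5 ]
hole (627.8, -60) [  1.23 625.3  -58.5 ]
hole (689.5, -52) [  1.29 697.5  -45.  ]
```

```bash
python3 - <<'E'
t=open('ring.py').read()
i=t.index("    best=")
t=t[:i]+'''    G=[(val((c0[0]+a,c0[1]+b)),c0[0]+a,c0[1]+b) for a in np.arange(-7,7.1,.5) for b in np.arange(-7,7.1,.5)]
    G=np.array(G); k=G[:,0]>=G[:,0].max()-.05; print("hole",c0,G[:,0].max().round(2),G[k,1:].mean(0).round(2),k.sum())
'''
open('ring.py','w').write(t)
E
echo now; python3 ring.py w_r.npy "[(566.6,-68.5)]"; echo tray2; python3 ring.py w_tray2.npy "[(505,-77),(566.6,-68.5),(627.8,-60),(689.5,-52)]"; for i in 3 6; do sed 's/st=get_state()/st=get_state()/' ring.py >/dev/null; python3 ring.py w_st$i.npy "[(566.6,-68.5),(689.5,-52)]";done
```

```text
now
hole (566.6, -68.5) 3.0 [565.25 -68.13] 58
tray2
hole (505, -77) 2.99 [504.11 -77.26] 46
hole (566.6, -68.5) 3.0 [565.74 -69.21] 52
hole (627.8, -60) 3.0 [627.29 -61.03] 58
hole (689.5, -52) 3.0 [688.84 -52.96] 48
hole (566.6, -68.5) 2.7 [564.46 -66.31] 21
hole (689.5, -52) 2.38 [688.34 -49.59] 22
hole (566.6, -68.5) 2.76 [564.5  -66.48] 24
hole (689.5, -52) 2.48 [687.88 -50.03] 30
```

Call:
{"fn": "step_arm", "kwargs": {"series": [{"gripper": 0, "dx": 0, "dy": -0.03, "dz": 0.2, "ax": 0, "ay": 0, "az": 0}, {"gripper": 0, "dx": 0, "dy": -0.03, "dz": 0.4, "ax": 0, "ay": 0, "az": 0}, {"gripper": 0, "dx": 0, "dy": -0.03, "dz": 0.6, "ax": 0, "ay": 0, "az": 0}, {"gripper": 0, "dx": 0, "dy": -0.03, "dz": 0.7, "ax": 0, "ay": 0, "az": 0}, {"gripper": 0, "dx": 0, "dy": -0.03, "dz": 0.8, "ax": 0, "ay": 0, "az": 0}, {"gripper": 0, "dx": 0, "dy": -0.03, "dz": 0.9, "ax": 0, "ay": 0, "az": 0}, {"gripper": 0, "dx": 0, "dy": -0.03, "dz": 1, "ax": 0, "ay": 0, "az": 0}, {"gripper": 0, "dx": 0, "dy": -0.03, "dz": 1.05, "ax": 0, "ay": 0, "az": 0}, {"gripper": 0, "dx": 0, "dy": -0.03, "dz": 1.05, "ax": 0, "ay": 0, "az": 0}]}}

```text
time_s: 43.8
tool_pos: [625.1, -61.3, 116.9]
tool_rot: [[-1.0, 0.0, -0.001], [0.0, 1.0, 0.0], [0.001, 0.0, -1.0]]
wrist_force: [0.5, -0.1, -1.1]
finger_gap: 27.5
gripper_force: 39.8
```

It's in the hole. Continuing down.

Call:
{"fn": "step_arm", "kwargs": {"series": [{"gripper": 0, "dx": 0, "dy": 0, "dz": 0.2, "ax": 0, "ay": 0, "az": 0}, {"gripper": 0, "dx": 0, "dy": 0, "dz": 0.4, "ax": 0, "ay": 0, "az": 0}, {"gripper": 0, "dx": 0, "dy": 0, "dz": 0.55, "ax": 0, "ay": 0, "az": 0}, {"gripper": 0, "dx": 0, "dy": 0, "dz": 0.65, "ax": 0, "ay": 0, "az": 0}, {"gripper": 0, "dx": 0, "dy": 0, "dz": 0.72, "ax": 0, "ay": 0, "az": 0}, {"gripper": 0, "dx": 0, "dy": 0, "dz": 0.74, "ax": 0, "ay": 0, "az": 0}, {"gripper": 0, "dx": 0, "dy": 0, "dz": 0.74, "ax": 0, "ay": 0, "az": 0}]}}

```text
time_s: 44.5
tool_pos: [625.3, -61.3, 80.3]
tool_rot: [[-1.0, -0.0, -0.0], [-0.0, 1.0, 0.0], [0.0, 0.0, -1.0]]
wrist_force: [-0.0, -0.1, -1.1]
finger_gap: 26.8
gripper_force: 39.9
```

Call:
{"fn": "step_arm", "kwargs": {"series": [{"gripper": 0.4, "dx": 0, "dy": 0, "dz": 0, "ax": 0, "ay": 0, "az": 0}, {"gripper": 0.7, "dx": 0, "dy": 0, "dz": 0, "ax": 0, "ay": 0, "az": 0}, {"gripper": 0.7, "dx": 0, "dy": 0, "dz": 0, "ax": 0, "ay": 0, "az": 0}, {"gripper": 0.7, "dx": 0, "dy": 0, "dz": -1, "ax": 0, "ay": 0, "az": 0}, {"gripper": 0.7, "dx": 0, "dy": 0, "dz": -2, "ax": 0, "ay": 0, "az": 0}, {"gripper": 0.7, "dx": 0, "dy": 0, "dz": -3, "ax": 0, "ay": 0, "az": 0}, {"gripper": 0.7, "dx": 0, "dy": -0.5, "dz": -4, "ax": 0, "ay": 0, "az": 2}, {"gripper": 0.7, "dx": 0.5, "dy": -1.5, "dz": -4, "ax": 0, "ay": 0, "az": 4}, {"gripper": 0.7, "dx": 1.4, "dy": -2.78, "dz": -4, "ax": 0, "ay": 0, "az": 6}, {"gripper": 0.7, "dx": 1.4, "dy": -2.78, "dz": -4, "ax": 0, "ay": 0, "az": 8}, {"gripper": 0.7, "dx": 1.4, "dy": -2.78, "dz": -4, "ax": 0, "ay": 0, "az": 9.5}, {"gripper": 0.7, "dx": 1.4, "dy": -2.78, "dz": -4, "ax": 0, "ay": 0, "az": 11}, {"gripper": 0.7, "dx": 1.4, "dy": -2.78, "dz": -4, "ax": 0, "ay": 0, "az": 12.5}, {"gripper": 0.7, "dx": 1.4, "dy": -2.78, "dz": -4, "ax": 0, "ay": 0, "az": 14}, {"gripper": 0.7, "dx": 1.4, "dy": -2.78, "dz": -4, "ax": 0, "ay": 0, "az": 15.5}, {"gripper": 0.7, "dx": 1.4, "dy": -2.78, "dz": -4, "ax": 0, "ay": 0, "az": 17}, {"gripper": 0.7, "dx": 1.4, "dy": -2.78, "dz": -4, "ax": 0, "ay": 0, "az": 18}, {"gripper": 0.7, "dx": 1.4, "dy": -2.78, "dz": -4, "ax": 0, "ay": 0, "az": 18}, {"gripper": 0.7, "dx": 1.4, "dy": -2.78, "dz": -4, "ax": 0, "ay": 0, "az": 18}]}}

```text
time_s: 46.4
tool_pos: [555.4, -200.3, 280.6]
tool_rot: [[-0.002, 1.0, 0.0], [1.0, 0.002, -0.0], [-0.0, 0.0, -1.0]]
wrist_force: [0.3, -0.3, 0.4]
finger_gap: 60.0
gripper_force: 0.0
```

```bash
cat > cap2.py <<'E'
from h import *
exec(open("caps.py").read().replace("from h import *",""))
for i in range(1,n):
    l,t,w,h,ar=stt[i]
    if ar>60 and 40<cen[i][1]<330: print("zone",l,t,w,h,"near edge@128",at(s,l+w/2,t+h,128).round(1),"far@55",at(s,l+w/2,t,55).round(1), "L/R@128",at(s,l,t+h-14,128).round(1),at(s,l+w,t+h-14,128).round(1))
E
python3 cap2.py
```

```text
t 46.4 pos [555.4, -200.3, 280.6] q [-27.5, 6.3, 89.3, 0.0, 84.4, -27.6] F [0.3, -0.3, 0.4] gap 60.0 gf 0.0 yaz 0.14
[([619.0, -65.0, 128.0], 0.78)]
blob [343, 9, 34, 36, 905] [360.0, 26.0]
blob [253, 191, 27, 49, 869] [265.0, 218.0]
blob [534, 249, 26, 30, 290] [550.0, 267.0]
blob [452, 261, 41, 61, 1124] [472.0, 289.0]
blob [474, 260, 51, 80, 1505] [498.0, 298.0]
blob [252, 279, 91, 87, 5420] [290.0, 317.0]
blob [375, 278, 24, 26, 289] [387.0, 289.0]
blob [327, 342, 21, 14, 182] [339.0, 347.0]
side [([621.0, -66.0, 99.0], 0.78)]
zone 253 191 27 49 near edge@128 [ 548.2 -254.6  128. ] far@55 [ 546.9 -222.9   55. ] L/R@128 [ 534.8 -239.4  128. ] [ 561.8 -239.3  128. ]
zone 534 249 26 30 near edge@128 [ 848.3 -300.1  128. ] far@55 [ 908.7 -299.8   55. ] L/R@128 [ 829.7 -283.3  128. ] [ 857.8 -283.4  128. ]
zone 452 261 41 61 near edge@128 [ 778.3 -354.5  128. ] far@55 [ 814.5 -316.8   55. ] L/R@128 [ 751.8 -336.   128. ] [ 797.5 -336.2  128. ]
zone 474 260 51 80 near edge@128 [ 814.6 -379.4  128. ] far@55 [ 849.9 -315.4   55. ] L/R@128 [ 781.1 -359.9  128. ] [ 839.5 -360.4  128. ]
zone 252 279 91 87 near edge@128 [ 583.8 -415.8  128. ] far@55 [ 587.2 -343.2   55. ] L/R@128 [ 530.7 -395.5  128. ] [ 635.8 -395.4  128. ]
zone 375 278 24 26 near edge@128 [ 679.4 -330.6  128. ] far@55 [ 705.5 -341.7   55. ] L/R@128 [ 664.4 -313.   128. ] [ 690.3 -313.   128. ]
```

Call:
{"fn": "step_arm", "kwargs": {"newtons": 40, "series": [{"gripper": 0.7, "dx": -0.78, "dy": -0.15, "dz": 0.5, "ax": 0, "ay": 0, "az": 0}, {"gripper": 0.7, "dx": -0.78, "dy": -0.15, "dz": 1.3, "ax": 0, "ay": 0, "az": 0}, {"gripper": 0.7, "dx": -0.78, "dy": -0.15, "dz": 2.2, "ax": 0, "ay": 0, "az": 0}, {"gripper": 0.7, "dx": -0.78, "dy": -0.15, "dz": 3.1, "ax": 0, "ay": 0, "az": 0}, {"gripper": 0.7, "dx": -0.78, "dy": -0.15, "dz": 4.09, "ax": 0, "ay": 0, "az": 0}, {"gripper": 0.7, "dx": -0.78, "dy": -0.15, "dz": 4.09, "ax": 0, "ay": 0, "az": 0}, {"gripper": 0.7, "dx": -0.78, "dy": -0.15, "dz": 4.09, "ax": 0, "ay": 0, "az": 0}, {"gripper": 0, "dx": -0.78, "dy": -0.15, "dz": 4.09, "ax": 0, "ay": 0, "az": 0}, {"gripper": 0, "dx": -0.78, "dy": -0.15, "dz": 4.09, "ax": 0, "ay": 0, "az": 0}, {"gripper": 0, "dx": -0.78, "dy": -0.15, "dz": 4.09, "ax": 0, "ay": 0, "az": 0}, {"gripper": 0, "dx": -0.78, "dy": -0.15, "dz": 4.09, "ax": 0, "ay": 0, "az": 0}, {"gripper": 0, "dx": -0.78, "dy": -0.15, "dz": 4.09, "ax": 0, "ay": 0, "az": 0}]}}

```text
time_s: 47.8
tool_pos: [549.6, -240.6, 79.6]
tool_rot: [[-0.0, 1.0, 0.004], [1.0, 0.0, -0.003], [-0.003, 0.004, -1.0]]
wrist_force: [-2.8, -0.2, 6.6]
finger_gap: 27.0
gripper_force: 38.8
```

Call:
{"fn": "step_arm", "kwargs": {"series": [{"gripper": 0, "dx": 0, "dy": 0, "dz": -0.5, "ax": 0, "ay": 0, "az": 0}, {"gripper": 0, "dx": 0, "dy": 0, "dz": -1.2, "ax": 0, "ay": 0, "az": 0}, {"gripper": 0, "dx": 0, "dy": 0, "dz": -2, "ax": 0, "ay": 0, "az": 0}, {"gripper": 0, "dx": 0, "dy": 0, "dz": -2.8, "ax": 0, "ay": 0, "az": 0}, {"gripper": 0, "dx": 0, "dy": 0, "dz": -3.6, "ax": 0, "ay": 0, "az": 0}, {"gripper": 0, "dx": 0.8, "dy": 0.25, "dz": -3.6, "ax": 0, "ay": 0, "az": 0}, {"gripper": 0, "dx": 1.7, "dy": 0.5, "dz": -3.6, "ax": 0, "ay": 0, "az": 0}, {"gripper": 0, "dx": 2.6, "dy": 0.8, "dz": -3.6, "ax": 0, "ay": 0, "az": 0}, {"gripper": 0, "dx": 3.5, "dy": 1.1, "dz": -3.6, "ax": 0, "ay": 0, "az": 0}, {"gripper": 0, "dx": 4.4, "dy": 1.4, "dz": -3.6, "ax": 0, "ay": 0, "az": 0}, {"gripper": 0, "dx": 5, "dy": 1.6, "dz": -3.6, "ax": 0, "ay": 0, "az": 0}, {"gripper": 0, "dx": 5.39, "dy": 1.64, "dz": -3.6, "ax": 0, "ay": 0, "az": 0}, {"gripper": 0, "dx": 5.39, "dy": 1.64, "dz": -3.2, "ax": 0, "ay": 0, "az": 0}, {"gripper": 0, "dx": 5.39, "dy": 1.64, "dz": -2.4, "ax": 0, "ay": 0, "az": 0}, {"gripper": 0, "dx": 5.39, "dy": 1.64, "dz": -1.6, "ax": 0, "ay": 0, "az": 0}, {"gripper": 0, "dx": 5.39, "dy": 1.64, "dz": -0.8, "ax": 0, "ay": 0, "az": 0}, {"gripper": 0, "dx": 5.39, "dy": 1.64, "dz": -0.2, "ax": 0, "ay": 0, "az": 0}, {"gripper": 0, "dx": 5.39, "dy": 1.64, "dz": 0, "ax": 0, "ay": 0, "az": 0}, {"gripper": 0, "dx": 5.39, "dy": 1.64, "dz": 0.1, "ax": 0, "ay": 0, "az": 0}, {"gripper": 0, "dx": 5.39, "dy": 1.64, "dz": 0.1, "ax": 0, "ay": 0, "az": 0}]}}

```text
time_s: 49.8
tool_pos: [630.9, 30.1, 73.0]
tool_rot: [[-0.0, 1.0, 0.002], [1.0, 0.0, -0.0], [-0.0, 0.002, -1.0]]
wrist_force: [0.0, -0.5, -1.3]
finger_gap: 27.2
gripper_force: 40.1
```

Call:
{"fn": "step_arm", "kwargs": {"newtons": 25, "series": [{"gripper": 0, "dx": 0, "dy": 0, "dz": 0.02, "ax": 0, "ay": 0, "az": 0}, {"gripper": 0.3, "dx": 0, "dy": 0, "dz": 0.02, "ax": 0, "ay": 0, "az": 0}, {"gripper": 0.6, "dx": 0, "dy": 0, "dz": 0.02, "ax": 0, "ay": 0, "az": 0}, {"gripper": 0.6, "dx": 0, "dy": 0, "dz": 0.02, "ax": 0, "ay": 0, "az": 0}, {"gripper": 0.6, "dx": 0, "dy": 0, "dz": 0.02, "ax": 0, "ay": 0, "az": 0}, {"gripper": 0.6, "dx": 0, "dy": 0, "dz": 0.02, "ax": 0, "ay": 0, "az": 0}, {"gripper": 0.6, "dx": 0, "dy": 0, "dz": 0.02, "ax": 0, "ay": 0, "az": 0}, {"gripper": 0.6, "dx": 0, "dy": 0, "dz": 0.02, "ax": 0, "ay": 0, "az": 0}, {"gripper": 0, "dx": 0, "dy": 0, "dz": 0.02, "ax": 0, "ay": 0, "az": 0}, {"gripper": 0, "dx": 0, "dy": 0, "dz": 0.02, "ax": 0, "ay": 0, "az": 0}, {"gripper": 0, "dx": 0, "dy": 0, "dz": 0.02, "ax": 0, "ay": 0, "az": 0}, {"gripper": 0, "dx": 0, "dy": 0, "dz": 0.02, "ax": 0, "ay": 0, "az": 0}]}}

```text
time_s: 51.0
tool_pos: [630.0, 30.2, 69.9]
tool_rot: [[-0.0, 1.0, 0.0], [1.0, 0.0, -0.0], [-0.0, 0.0, -1.0]]
wrist_force: [0.5, -0.3, 0.4]
finger_gap: 27.1
gripper_force: 24.8
```

Call:
{"fn": "step_arm", "kwargs": {"newtons": 25, "series": [{"gripper": 0.8, "dx": 0, "dy": 0, "dz": 0, "ax": 0, "ay": 0, "az": 0}, {"gripper": 0.8, "dx": 0, "dy": 0, "dz": 0, "ax": 0, "ay": 0, "az": 0}, {"gripper": 0.8, "dx": 0, "dy": 0, "dz": 0, "ax": 0, "ay": 0, "az": -1.5}, {"gripper": 0.8, "dx": 0, "dy": 0, "dz": 0, "ax": 0, "ay": 0, "az": -3}, {"gripper": 0.8, "dx": 0, "dy": 0, "dz": 0, "ax": 0, "ay": 0, "az": -4.5}, {"gripper": 0.8, "dx": 0, "dy": 0, "dz": 0, "ax": 0, "ay": 0, "az": -6}, {"gripper": 0.8, "dx": 0, "dy": 0, "dz": 0, "ax": 0, "ay": 0, "az": -7.5}, {"gripper": 0.8, "dx": 0, "dy": 0, "dz": 0, "ax": 0, "ay": 0, "az": -9}, {"gripper": 0.8, "dx": 0, "dy": 0, "dz": 0, "ax": 0, "ay": 0, "az": -10.5}, {"gripper": 0.8, "dx": 0, "dy": 0, "dz": 0, "ax": 0, "ay": 0, "az": -12}, {"gripper": 0.8, "dx": 0, "dy": 0, "dz": 0, "ax": 0, "ay": 0, "az": -13.5}, {"gripper": 0.8, "dx": 0, "dy": 0, "dz": 0, "ax": 0, "ay": 0, "az": -15}, {"gripper": 0.8, "dx": 0, "dy": 0, "dz": 0, "ax": 0, "ay": 0, "az": -16.5}, {"gripper": 0.8, "dx": 0, "dy": 0, "dz": 0, "ax": 0, "ay": 0, "az": -18}, {"gripper": 0.8, "dx": 0, "dy": 0, "dz": 0, "ax": 0, "ay": 0, "az": -18}, {"gripper": 0, "dx": 0, "dy": 0, "dz": 0, "ax": 0, "ay": 0, "az": -18}, {"gripper": 0, "dx": 0, "dy": 0, "dz": 0, "ax": 0, "ay": 0, "az": -18}, {"gripper": 0, "dx": 0, "dy": 0, "dz": 0, "ax": 0, "ay": 0, "az": -18}, {"gripper": 0, "dx": 0, "dy": 0, "dz": 0, "ax": 0, "ay": 0, "az": -18}, {"gripper": 0, "dx": 0, "dy": 0, "dz": 0, "ax": 0, "ay": 0, "az": -18}]}}

```text
time_s: 53.0
tool_pos: [629.9, 30.3, 70.0]
tool_rot: [[-1.0, 0.0, 0.0], [0.0, 1.0, 0.0], [-0.0, 0.0, -1.0]]
wrist_force: [0.1, 0.4, 0.6]
finger_gap: 27.6
gripper_force: 24.8
```

Call:
{"fn": "step_arm", "kwargs": {"newtons": 40, "series": [{"gripper": 0, "dx": 0, "dy": 0, "dz": -0.5, "ax": 0, "ay": 0, "az": 0}, {"gripper": 0, "dx": 0, "dy": 0, "dz": -1.4, "ax": 0, "ay": 0, "az": 0}, {"gripper": 0, "dx": 0, "dy": 0, "dz": -2.2, "ax": 0, "ay": 0, "az": 0}, {"gripper": 0, "dx": 0.6, "dy": -0.5, "dz": -2.4, "ax": 0, "ay": 0, "az": 0}, {"gripper": 0, "dx": 1.2, "dy": -1, "dz": -2.4, "ax": 0, "ay": 0, "az": 0}, {"gripper": 0, "dx": 1.9, "dy": -1.6, "dz": -2.4, "ax": 0, "ay": 0, "az": 0}, {"gripper": 0, "dx": 2.53, "dy": -2.15, "dz": -2.4, "ax": 0, "ay": 0, "az": 0}, {"gripper": 0, "dx": 2.53, "dy": -2.15, "dz": -2, "ax": 0, "ay": 0, "az": 0}, {"gripper": 0, "dx": 2.53, "dy": -2.15, "dz": -1.6, "ax": 0, "ay": 0, "az": 0}, {"gripper": 0, "dx": 2.53, "dy": -2.15, "dz": -1.6, "ax": 0, "ay": 0, "az": 0}, {"gripper": 0, "dx": 2.53, "dy": -2.15, "dz": -1.6, "ax": 0, "ay": 0, "az": 0}]}}

```text
time_s: 54.1
tool_pos: [503.0, -77.2, 149.7]
tool_rot: [[-1.0, 0.0, -0.001], [0.0, 1.0, 0.0], [0.001, 0.0, -1.0]]
wrist_force: [-0.2, 0.0, -0.7]
finger_gap: 27.0
gripper_force: 39.7
```

```bash
python3 - <<'E'
from h import *
S(); mv([503.4,-77,118],90)
E
```

```text
t 54.1 pos [503.0, -77.2, 149.7] q [-17.6, 1.1, 109.2, -0.0, 69.8, -107.6] F [-0.2, 0.0, -0.7] gap 27.0 gf 39.7 yaz 90.0
d [-0.009, 0.004, 0.634] a [0.003, -0.015, -0.001] rows 2
```

Call:
{"fn": "step_arm", "kwargs": {"series": [{"gripper": 0, "dx": -0.01, "dy": 0, "dz": 0.2, "ax": 0, "ay": 0, "az": 0}, {"gripper": 0, "dx": -0.01, "dy": 0, "dz": 0.35, "ax": 0, "ay": 0, "az": 0}, {"gripper": 0, "dx": -0.01, "dy": 0, "dz": 0.45, "ax": 0, "ay": 0, "az": 0}, {"gripper": 0, "dx": -0.01, "dy": 0, "dz": 0.55, "ax": 0, "ay": 0, "az": 0}, {"gripper": 0, "dx": -0.01, "dy": 0, "dz": 0.65, "ax": 0, "ay": 0, "az": 0}, {"gripper": 0, "dx": -0.01, "dy": 0, "dz": 0.7, "ax": 0, "ay": 0, "az": 0}, {"gripper": 0, "dx": -0.01, "dy": 0, "dz": 0.7, "ax": 0, "ay": 0, "az": 0}]}}

```text
time_s: 54.8
tool_pos: [503.7, -77.3, 114.5]
tool_rot: [[-1.0, -0.0, -0.001], [-0.0, 1.0, 0.0], [0.001, 0.0, -1.0]]
wrist_force: [0.3, -0.6, -2.2]
finger_gap: 27.4
gripper_force: 39.8
```

Call:
{"fn": "step_arm", "kwargs": {"series": [{"gripper": 0, "dx": 0, "dy": 0, "dz": 0.2, "ax": 0, "ay": 0, "az": 0}, {"gripper": 0, "dx": 0, "dy": 0, "dz": 0.4, "ax": 0, "ay": 0, "az": 0}, {"gripper": 0, "dx": 0, "dy": 0, "dz": 0.55, "ax": 0, "ay": 0, "az": 0}, {"gripper": 0, "dx": 0, "dy": 0, "dz": 0.65, "ax": 0, "ay": 0, "az": 0}, {"gripper": 0, "dx": 0, "dy": 0, "dz": 0.69, "ax": 0, "ay": 0, "az": 0}, {"gripper": 0, "dx": 0, "dy": 0, "dz": 0.69, "ax": 0, "ay": 0, "az": 0}, {"gripper": 0, "dx": 0, "dy": 0, "dz": 0.69, "ax": 0, "ay": 0, "az": 0}]}}

```text
time_s: 55.5
tool_pos: [503.7, -77.2, 80.3]
tool_rot: [[-1.0, -0.0, -0.0], [-0.0, 1.0, 0.0], [0.0, 0.0, -1.0]]
wrist_force: [-0.8, -0.1, -1.0]
finger_gap: 27.0
gripper_force: 40.0
```

Call:
{"fn": "step_arm", "kwargs": {"series": [{"gripper": 0.4, "dx": 0, "dy": 0, "dz": 0, "ax": 0, "ay": 0, "az": 0}, {"gripper": 0.6, "dx": 0, "dy": 0, "dz": 0, "ax": 0, "ay": 0, "az": 0}, {"gripper": 0.6, "dx": 0, "dy": 0, "dz": 0, "ax": 0, "ay": 0, "az": 0}, {"gripper": 0.6, "dx": 0, "dy": 0, "dz": -1, "ax": 0, "ay": 0, "az": 0}, {"gripper": 0.6, "dx": 0, "dy": 0, "dz": -2, "ax": 0, "ay": 0, "az": 0}, {"gripper": 0.6, "dx": 0, "dy": 0, "dz": -3, "ax": 0, "ay": 0, "az": 0}, {"gripper": 0.6, "dx": 0, "dy": 0, "dz": -3.4, "ax": 0, "ay": 0, "az": 0}, {"gripper": 0, "dx": 0.5, "dy": 0.8, "dz": -3.4, "ax": 0, "ay": 0, "az": 0}, {"gripper": 0, "dx": 1, "dy": 1.6, "dz": -3.4, "ax": 0, "ay": 0, "az": 0}, {"gripper": 0, "dx": 1.5, "dy": 2.4, "dz": -3.4, "ax": 0, "ay": 0, "az": 0}, {"gripper": 0, "dx": 2.07, "dy": 3.3, "dz": -3.4, "ax": 0, "ay": 0, "az": 0}, {"gripper": 0, "dx": 2.07, "dy": 3.3, "dz": -3.4, "ax": 0, "ay": 0, "az": 0}, {"gripper": 0, "dx": 2.07, "dy": 3.3, "dz": -3.4, "ax": 0, "ay": 0, "az": 0}, {"gripper": 0, "dx": 2.07, "dy": 3.3, "dz": -3.4, "ax": 0, "ay": 0, "az": 0}]}}

```text
time_s: 56.9
tool_pos: [400.9, 87.2, 250.6]
tool_rot: [[-1.0, 0.0, 0.001], [0.0, 1.0, -0.0], [-0.001, -0.0, -1.0]]
wrist_force: [-0.8, -0.6, 0.1]
finger_gap: 0.1
gripper_force: 0.0
```

```bash
python3 - <<'E'
from h import *
S()
def F(n,t):
    s=snapshot(n); r=find_in(t,s); print(n,t,[(np.round(x["point"]).tolist(),round(x["conf"],2),proj(s,x["point"])[0].round().tolist()) for x in r]); return s
s=F("wrist","switch_tip"); F("side","switch_tip"); F("scene","switch_tip")
np.save("w_sw.npy",s,allow_pickle=True)
br=s["img"].astype(int).sum(2); m=(br<110).astype(np.uint8); n,l,st,c=cv2.connectedComponentsWithStats(m)
for i in range(1,n):
    if st[i,4]>80: print("dark",st[i].tolist(),c[i].round(1).tolist(),at(s,*c[i],75).round(1))
for nm in ("side","scene"):
    o=snapshot(nm); print(nm,[(np.round(x["point"]).tolist(),round(x["conf"],2)) for x in find_in("lamp0_mid",o)])
E
```

```text
t 56.9 pos [400.9, 87.2, 250.6] q [1.2, -19.2, 115.9, -0.0, 83.3, -88.7] F [-0.8, -0.6, 0.1] gap 0.1 gf 0.0 yaz 90.0
wrist switch_tip [([358.0, -16.0, 58.0], 0.74, [175.0, 140.0]), ([394.0, 88.0, 86.0], 0.7, [275.0, 179.0])]
side switch_tip [([398.0, 82.0, 74.0], 0.69, [238.0, 216.0]), ([591.0, -84.0, 50.0], 0.17, [327.0, 254.0])]
scene switch_tip [([364.0, -19.0, 52.0], 0.49, [286.0, 182.0])]
dark [164, 132, 16, 15, 155] [171.3, 139.2] [355.4 -14.8  75. ]
dark [260, 170, 24, 25, 394] [270.5, 182.1] [399.1  83.4  75. ]
dark [1, 222, 544, 198, 48201] [262.9, 356.3] [622.4  73.1  75. ]
dark [270, 252, 7, 38, 206] [273.1, 271.6] [503.1  86.   75. ]
dark [345, 256, 74, 15, 803] [382.5, 262.4] [491.7 208.8  75. ]
dark [290, 262, 13, 10, 107] [295.3, 266.9] [497.1 111.   75. ]
side [([622.0, -67.0, 100.0], 0.54)]
scene [([638.0, -56.0, 106.0], 0.47)]
```

Call:
{"fn": "step_arm", "kwargs": {"series": [{"gripper": 0, "dx": 0.9, "dy": -0.12, "dz": 0, "ax": 0, "ay": 0, "az": -1.04}, {"gripper": 0, "dx": 0.9, "dy": -0.12, "dz": 0, "ax": 0, "ay": 0, "az": -1.04}, {"gripper": 0, "dx": 0.9, "dy": -0.12, "dz": 0.8, "ax": 0, "ay": 0, "az": -1.04}, {"gripper": 0, "dx": 0.9, "dy": -0.12, "dz": 1.6, "ax": 0, "ay": 0, "az": -1.04}, {"gripper": 0, "dx": 0.9, "dy": -0.12, "dz": 2.4, "ax": 0, "ay": 0, "az": -1.04}, {"gripper": 0, "dx": 0.9, "dy": -0.12, "dz": 3.2, "ax": 0, "ay": 0, "az": -1.04}, {"gripper": 0, "dx": 0.9, "dy": -0.12, "dz": 3.81, "ax": 0, "ay": 0, "az": -1.04}, {"gripper": 0, "dx": 0.9, "dy": -0.12, "dz": 3.81, "ax": 0, "ay": 0, "az": -1.04}, {"gripper": 0, "dx": 0.9, "dy": -0.12, "dz": 3.81, "ax": 0, "ay": 0, "az": -1.04}]}}

```text
time_s: 58.3
tool_pos: [355.6, 81.7, 60.4]
tool_rot: [[-0.996, -0.09, -0.001], [-0.09, 0.996, 0.0], [0.001, 0.0, -1.0]]
wrist_force: [-0.1, 0.4, 0.8]
finger_gap: -0.0
gripper_force: 0.0
```

```bash
python3 - <<'E'
from h import *
S()
for nm in ("scene","side"):
    o=snapshot(nm); np.save(nm+"9.npy",o,allow_pickle=True)
    for t in ("ejector_a_tip","lamp0_mid","card_grip","switch_tip"): print(nm,t,[(np.round(x["point"]).tolist(),round(x["conf"],2)) for x in find_in(t,o)])
# sticks: bright pixel profile along projected axis for each stick in the scene view
o=np.load("scene9.npy",allow_pickle=True).item()
for c in ((626.9,-61.0),(503.5,-77.1)):
    q=proj(o,[[c[0],c[1],z] for z in range(40,170,8)]); print([(z,int(o["img"][int(round(v)),int(round(u))].sum())) for z,(u,v) in zip(range(40,170,8),q)])
E
```

```text
t 58.3 pos [355.6, 81.7, 60.4] q [0.5, -13.0, 132.8, 0.0, 60.2, -94.7] F [-0.1, 0.4, 0.8] gap -0.0 gf 0.0 yaz 95.19
scene ejector_a_tip []
scene lamp0_mid [([635.0, -57.0, 106.0], 0.54)]
scene card_grip [([540.0, 233.0, 82.0], 0.8), ([221.0, -344.0, 82.0], 0.66), ([751.0, 50.0, 19.0], 0.18)]
scene switch_tip [([366.0, -20.0, 52.0], 0.48), ([512.0, -70.0, 105.0], 0.42)]
side ejector_a_tip [([529.0, 297.0, 137.0], 0.56)]
side lamp0_mid [([620.0, -68.0, 99.0], 0.78)]
side card_grip [([211.0, -351.0, 84.0], 0.85), ([525.0, 233.0, 106.0], 0.68), ([502.0, -89.0, 101.0], 0.6)]
side switch_tip [([402.0, 83.0, 75.0], 0.65)]
[(40, 253), (48, 255), (56, 260), (64, 255), (72, 261), (80, 267), (88, 247), (96, 256), (104, 304), (112, 436), (120, 597), (128, 588), (136, 591), (144, 520), (152, 45), (160, 45), (168, 44)]
[(40, 289), (48, 241), (56, 241), (64, 246), (72, 252), (80, 254), (88, 261), (96, 268), (104, 273), (112, 317), (120, 576), (128, 583), (136, 586), (144, 447), (152, 402), (160, 376), (168, 379)]
```

```bash
python3 - <<'E'
from h import *
u=np.array([.035,.999]);C=np.array([532,229.2])
for nm in ("scene9","side9"):
    o=np.load(nm+".npy",allow_pickle=True).item(); I=cv2.GaussianBlur(o["img"],(3,3),0).astype(int).sum(2)
    for s in (1,-1):
        r=[]
        for th in np.arange(-.4,1.4,.1):
            p=C+s*u*(69+55*np.sin(th)); q=proj(o,[p[0],p[1],97+55*np.cos(th)])[0]; r.append((round(float(th),1),int(I[int(round(q[1])),int(round(q[0]))])))
        print(nm,"a" if s>0 else "b",r)
    q=proj(o,[[C[0],C[1],z] for z in range(96,170,4)]); print("card",[(z,int(I[int(round(v)),int(round(x))])) for z,(x,v) in zip(range(96,170,4),q)])
E
```

```text
scene9 a [(-0.4, 401), (-0.3, 407), (-0.2, 393), (-0.1, 336), (-0.0, 463), (0.1, 590), (0.2, 459), (0.3, 409), (0.4, 401), (0.5, 395), (0.6, 380), (0.7, 387), (0.8, 399), (0.9, 408), (1.0, 409), (1.1, 404), (1.2, 399), (1.3, 395)]
scene9 b [(-0.4, 404), (-0.3, 408), (-0.2, 412), (-0.1, 415), (-0.0, 458), (0.1, 652), (0.2, 533), (0.3, 350), (0.4, 361), (0.5, 298), (0.6, 252), (0.7, 218), (0.8, 132), (0.9, 171), (1.0, 241), (1.1, 266), (1.2, 266), (1.3, 256)]
card [(96, 76), (100, 71), (104, 55), (108, 55), (112, 31), (116, 26), (120, 25), (124, 26), (128, 30), (132, 35), (136, 48), (140, 124), (144, 246), (148, 362), (152, 413), (156, 417), (160, 403), (164, 389), (168, 386)]
side9 a [(-0.4, 360), (-0.3, 353), (-0.2, 326), (-0.1, 304), (-0.0, 319), (0.1, 370), (0.2, 473), (0.3, 473), (0.4, 515), (0.5, 515), (0.6, 515), (0.7, 515), (0.8, 478), (0.9, 478), (1.0, 383), (1.1, 349), (1.2, 336), (1.3, 341)]
side9 b [(-0.4, 271), (-0.3, 366), (-0.2, 371), (-0.1, 469), (-0.0, 533), (0.1, 474), (0.2, 318), (0.3, 307), (0.4, 306), (0.5, 344), (0.6, 346), (0.7, 365), (0.8, 418), (0.9, 383), (1.0, 308), (1.1, 291), (1.2, 292), (1.3, 289)]
card [(96, 258), (100, 262), (104, 227), (108, 156), (112, 113), (116, 115), (120, 120), (124, 127), (128, 131), (132, 132), (136, 138), (140, 165), (144, 195), (148, 223), (152, 270), (156, 363), (160, 440), (164, 425), (168, 423)]
```

Call:
{"fn": "step_arm", "kwargs": {"series": [{"gripper": 0, "dx": 0, "dy": 0, "dz": -0.8, "ax": 0, "ay": 0, "az": 0}, {"gripper": 0, "dx": 0, "dy": 0, "dz": -1.7, "ax": 0, "ay": 0, "az": 0}, {"gripper": 0, "dx": 0, "dy": 0, "dz": -2.6, "ax": 0, "ay": 0, "az": 0}, {"gripper": 0, "dx": 0, "dy": 0, "dz": -3.5, "ax": 0, "ay": 0, "az": 0}, {"gripper": 0, "dx": -0.5, "dy": 0.4, "dz": -4.4, "ax": 0, "ay": 0, "az": 0}, {"gripper": 0, "dx": -1, "dy": 0.9, "dz": -5.2, "ax": 0, "ay": 0, "az": 0}, {"gripper": 0, "dx": -1.7, "dy": 1.5, "dz": -5.4, "ax": 0, "ay": 0, "az": 0}, {"gripper": 0, "dx": -2.4, "dy": 2.1, "dz": -5.4, "ax": 0, "ay": 0, "az": 0}, {"gripper": 0, "dx": -3.05, "dy": 2.68, "dz": -5.4, "ax": 0, "ay": 0, "az": 0}, {"gripper": 0, "dx": -3.05, "dy": 2.68, "dz": -5.4, "ax": 0, "ay": 0, "az": 0}, {"gripper": 0, "dx": -3.05, "dy": 2.68, "dz": -5.4, "ax": 0, "ay": 0, "az": 0}, {"gripper": 0, "dx": -3.05, "dy": 2.68, "dz": -5.4, "ax": 0, "ay": 0, "az": 0}]}}

```text
time_s: 60.0
tool_pos: [494.6, 228.5, 329.9]
tool_rot: [[-0.996, -0.091, -0.0], [-0.091, 0.996, -0.0], [0.0, -0.0, -1.0]]
wrist_force: [0.1, 1.3, 0.3]
finger_gap: 0.3
gripper_force: 0.0
```

```bash
python3 - <<'E'
from h import *
S(); s=snapshot("wrist"); np.save("w_lv.npy",s,allow_pickle=True)
u=np.array([.035,.999]);v=np.array([.999,-.035]);C=np.array([532,229.2]); I=cv2.GaussianBlur(s["img"],(3,3),0).astype(np.float32).sum(2)
def samp(P): q=proj(s,P).astype(np.float32); return cv2.remap(I,q[:,0].reshape(1,-1),q[:,1].reshape(1,-1),cv2.INTER_LINEAR)[0]
for nm,sg in (("a",1),("b",-1)):
  for w in (-6,0,6):
    t=np.arange(50,100,3.); P=[[*(C+sg*u*k+v*w),154] for k in t]; print(nm,w,[(int(k),int(x)) for k,x in zip(t,samp(P))])
t=np.arange(-70,71,7.); print("along card z137",[(int(k),int(x)) for k,x in zip(t,samp([[*(C+u*k),137] for k in t]))])
E
```

```text
t 60.0 pos [494.6, 228.5, 329.9] q [16.5, -1.1, 91.8, -0.0, 89.4, -78.7] F [0.1, 1.3, 0.3] gap 0.3 gf 0.0 yaz 95.19
a -6 [(50, 349), (53, 331), (56, 336), (59, 514), (62, 295), (65, 308), (68, 428), (71, 518), (74, 600), (77, 589), (80, 393), (83, 386), (86, 384), (89, 386), (92, 386), (95, 384), (98, 385)]
a 0 [(50, 371), (53, 385), (56, 379), (59, 379), (62, 301), (65, 302), (68, 436), (71, 560), (74, 642), (77, 614), (80, 416), (83, 413), (86, 410), (89, 409), (92, 411), (95, 410), (98, 412)]
a 6 [(50, 400), (53, 401), (56, 399), (59, 398), (62, 305), (65, 303), (68, 432), (71, 558), (74, 641), (77, 612), (80, 405), (83, 397), (86, 398), (89, 398), (92, 396), (95, 398), (98, 395)]
b -6 [(50, 187), (53, 187), (56, 291), (59, 532), (62, 560), (65, 551), (68, 572), (71, 578), (74, 632), (77, 615), (80, 547), (83, 466), (86, 322), (89, 194), (92, 184), (95, 181), (98, 191)]
b 0 [(50, 226), (53, 213), (56, 201), (59, 238), (62, 214), (65, 203), (68, 201), (71, 440), (74, 653), (77, 661), (80, 608), (83, 495), (86, 320), (89, 218), (92, 209), (95, 208), (98, 209)]
b 6 [(50, 187), (53, 187), (56, 188), (59, 193), (62, 345), (65, 381), (68, 374), (71, 458), (74, 652), (77, 660), (80, 606), (83, 492), (86, 328), (89, 287), (92, 272), (95, 283), (98, 250)]
along card z137 [(-70, 559), (-63, 554), (-56, 187), (-49, 185), (-42, 186), (-35, 274), (-28, 211), (-21, 75), (-14, 75), (-7, 74), (0, 73), (7, 75), (14, 74), (21, 78), (28, 307), (35, 350), (42, 350), (49, 353), (56, 342), (63, 509), (70, 334)]
```

Lever b has sprung back to about 0.17 rad, so I'll push it home from outside with closed fingers, as I did for lever a.

Call:
{"fn": "step_arm", "kwargs": {"series": [{"gripper": 0, "dx": -0.2, "dy": -0.9, "dz": 0, "ax": 0, "ay": 0, "az": 0}, {"gripper": 0, "dx": -0.4, "dy": -1.8, "dz": 0.3, "ax": 0, "ay": 0, "az": 0}, {"gripper": 0, "dx": -0.47, "dy": -2.56, "dz": 0.9, "ax": 0, "ay": 0, "az": 0}, {"gripper": 0, "dx": -0.47, "dy": -2.56, "dz": 1.2, "ax": 0, "ay": 0, "az": 0}, {"gripper": 0, "dx": -0.47, "dy": -2.56, "dz": 2, "ax": 0, "ay": 0, "az": 0}, {"gripper": 0, "dx": -0.47, "dy": -2.56, "dz": 2.8, "ax": 0, "ay": 0, "az": 0}, {"gripper": 0, "dx": -0.47, "dy": -2.56, "dz": 3.5, "ax": 0, "ay": 0, "az": 0}, {"gripper": 0, "dx": -0.47, "dy": -2.56, "dz": 3.9, "ax": 0, "ay": 0, "az": 0}, {"gripper": 0, "dx": -0.47, "dy": -2.56, "dz": 3.9, "ax": 0, "ay": 0, "az": 0}, {"gripper": 0, "dx": -0.5, "dy": -2.36, "dz": 3.9, "ax": 0, "ay": 0, "az": 0}, {"gripper": 0, "dx": -0.52, "dy": -2.16, "dz": 3.9, "ax": 0, "ay": 0, "az": 0}, {"gripper": 0, "dx": -0.54, "dy": -2, "dz": 3.9, "ax": 0, "ay": 0, "az": 0}, {"gripper": 0, "dx": -0.56, "dy": -1.9, "dz": 3.9, "ax": 0, "ay": 0, "az": 0}, {"gripper": 0, "dx": -0.56, "dy": -1.84, "dz": 3.9, "ax": 0, "ay": 0, "az": 0}, {"gripper": 0, "dx": -0.56, "dy": -1.8, "dz": 3.9, "ax": 0, "ay": 0, "az": 0}, {"gripper": 0, "dx": -0.56, "dy": -1.8, "dz": 3.9, "ax": 0, "ay": 0, "az": 0}]}}

```text
time_s: 61.65
tool_pos: [532.2, 140.5, 136.0]
tool_rot: [[-0.996, -0.091, 0.002], [-0.091, 0.996, -0.003], [-0.002, -0.003, -1.0]]
wrist_force: [0.1, -6.8, 5.2]
finger_gap: 0.1
gripper_force: 3.8
```

Call:
{"fn": "step_arm", "kwargs": {"series": [{"gripper": 0, "dx": 0, "dy": 0.04, "dz": 0, "ax": 0, "ay": 0, "az": 0}, {"gripper": 0, "dx": 0, "dy": 0.08, "dz": 0, "ax": 0, "ay": 0, "az": 0}, {"gripper": 0, "dx": 0, "dy": 0.08, "dz": 0, "ax": 0, "ay": 0, "az": 0}]}}

```text
time_s: 61.95
tool_pos: [532.2, 141.2, 136.1]
tool_rot: [[-0.996, -0.09, 0.002], [-0.09, 0.996, -0.008], [-0.001, -0.009, -1.0]]
wrist_force: [-0.3, -21.0, 6.4]
finger_gap: 0.5
gripper_force: 10.2
```

Call:
{"fn": "step_arm", "kwargs": {"series": [{"gripper": 0, "dx": 0, "dy": -0.4, "dz": 0, "ax": 0, "ay": 0, "az": 0}, {"gripper": 0, "dx": 0, "dy": -0.8, "dz": 0, "ax": 0, "ay": 0, "az": 0}, {"gripper": 0, "dx": 0, "dy": -0.8, "dz": -0.8, "ax": 0, "ay": 0, "az": 0}, {"gripper": 0, "dx": 0, "dy": -0.8, "dz": -1.7, "ax": 0, "ay": 0, "az": 0}, {"gripper": 0, "dx": 0, "dy": -0.8, "dz": -2.6, "ax": 0, "ay": 0, "az": 0}, {"gripper": 0, "dx": 0.2, "dy": 0, "dz": -3.4, "ax": 0, "ay": 0, "az": 0}, {"gripper": 0, "dx": 0.47, "dy": 0.9, "dz": -3.9, "ax": 0, "ay": 0, "az": 0}, {"gripper": 0, "dx": 0.56, "dy": 1.72, "dz": -3.9, "ax": 0, "ay": 0, "az": 0}, {"gripper": 0, "dx": 0.56, "dy": 1.72, "dz": -3.9, "ax": 0, "ay": 0, "az": 0}, {"gripper": 0, "dx": 0.56, "dy": 1.72, "dz": -3.9, "ax": 0, "ay": 0, "az": 0}, {"gripper": 0, "dx": 0.56, "dy": 1.72, "dz": -3.9, "ax": 0, "ay": 0, "az": 0}]}}

```text
time_s: 63.05
tool_pos: [494.9, 228.4, 329.0]
tool_rot: [[-0.996, -0.091, -0.001], [-0.091, 0.996, -0.001], [0.001, -0.001, -1.0]]
wrist_force: [-0.5, 0.2, 0.5]
finger_gap: -0.2
gripper_force: 0.0
```

```bash
python3 - <<'E'
from h import *
S(); s=snapshot("wrist"); np.save("w_lv.npy",s,allow_pickle=True)
u=np.array([.035,.999]);v=np.array([.999,-.035]);C=np.array([532,229.2]); I=cv2.GaussianBlur(s["img"],(3,3),0).astype(np.float32).sum(2)
def samp(P): q=proj(s,P).astype(np.float32); return cv2.remap(I,q[:,0].reshape(1,-1),q[:,1].reshape(1,-1),cv2.INTER_LINEAR)[0]
for nm,sg in (("a",1),("b",-1)):
  for w in (0,6):
    t=np.arange(53,95,2.); P=[[*(C+sg*u*k+v*w),154] for k in t]; print(nm,w,[(int(k),int(x)) for k,x in zip(t,samp(P))])
mv([355.6,81.7,327],95.2)
E
```

```text
t 63.05 pos [494.9, 228.4, 329.0] q [16.5, -1.0, 91.8, -0.0, 89.3, -78.7] F [-0.5, 0.2, 0.5] gap -0.2 gf 0.0 yaz 95.2
a 0 [(53, 381), (55, 379), (57, 378), (59, 378), (61, 342), (63, 276), (65, 302), (67, 388), (69, 479), (71, 561), (73, 622), (75, 656), (77, 602), (79, 454), (81, 409), (83, 409), (85, 409), (87, 411), (89, 410), (91, 410), (93, 410)]
a 6 [(53, 401), (55, 400), (57, 401), (59, 397), (61, 351), (63, 282), (65, 304), (67, 386), (69, 479), (71, 560), (73, 623), (75, 655), (77, 599), (79, 449), (81, 400), (83, 398), (85, 399), (87, 397), (89, 396), (91, 397), (93, 397)]
b 0 [(53, 214), (55, 202), (57, 208), (59, 347), (61, 578), (63, 659), (65, 663), (67, 641), (69, 589), (71, 515), (73, 408), (75, 291), (77, 223), (79, 210), (81, 212), (83, 208), (85, 207), (87, 209), (89, 211), (91, 210), (93, 211)]
b 6 [(53, 189), (55, 190), (57, 190), (59, 304), (61, 573), (63, 659), (65, 662), (67, 639), (69, 588), (71, 512), (73, 408), (75, 310), (77, 281), (79, 240), (81, 250), (83, 267), (85, 260), (87, 291), (89, 299), (91, 276), (93, 280)]
d [3.041, -2.665, 0.046] a [-0.006, -0.017, -0.011] rows 6
```

Both levers now read upright. On to the switch.

Call:
{"fn": "step_arm", "kwargs": {"series": [{"gripper": 0, "dx": 0.8, "dy": -0.5, "dz": 0, "ax": 0, "ay": 0, "az": 0}, {"gripper": 0, "dx": 1.5, "dy": -1.2, "dz": 0, "ax": 0, "ay": 0, "az": 0}, {"gripper": 0, "dx": 2.3, "dy": -1.9, "dz": 0, "ax": 0, "ay": 0, "az": 0}, {"gripper": 0, "dx": 3.04, "dy": -2.66, "dz": 0, "ax": 0, "ay": 0, "az": 0}, {"gripper": 0, "dx": 3.04, "dy": -2.66, "dz": 0.4, "ax": 0, "ay": 0, "az": 0}, {"gripper": 0, "dx": 3.04, "dy": -2.66, "dz": 1.2, "ax": 0, "ay": 0, "az": 0}, {"gripper": 0, "dx": 3.04, "dy": -2.66, "dz": 2, "ax": 0, "ay": 0, "az": 0}, {"gripper": 0, "dx": 3.04, "dy": -2.66, "dz": 2.8, "ax": 0, "ay": 0, "az": 0}, {"gripper": 0, "dx": 3.04, "dy": -2.66, "dz": 3.6, "ax": 0, "ay": 0, "az": 0}, {"gripper": 0, "dx": 3.04, "dy": -2.66, "dz": 4.4, "ax": 0, "ay": 0, "az": 0}, {"gripper": 0, "dx": 3.04, "dy": -2.66, "dz": 5.1, "ax": 0, "ay": 0, "az": 0}, {"gripper": 0, "dx": 3.04, "dy": -2.66, "dz": 5.38, "ax": 0, "ay": 0, "az": 0}, {"gripper": 0, "dx": 3.04, "dy": -2.66, "dz": 5.38, "ax": 0, "ay": 0, "az": 0}, {"gripper": 0, "dx": 3.04, "dy": -2.66, "dz": 5.38, "ax": 0, "ay": 0, "az": 0}]}}

```text
time_s: 64.5
tool_pos: [355.8, 82.0, 61.0]
tool_rot: [[-0.996, -0.089, -0.001], [-0.089, 0.996, -0.0], [0.001, 0.0, -1.0]]
wrist_force: [0.1, -0.6, -0.0]
finger_gap: 0.1
gripper_force: 0.0
```

Call:
{"fn": "step_arm", "kwargs": {"series": [{"gripper": 0, "dx": -0.2, "dy": 0, "dz": 0, "ax": 0, "ay": 0, "az": 0}, {"gripper": 0, "dx": -0.3, "dy": 0, "dz": 0, "ax": 0, "ay": 0, "az": 0}, {"gripper": 0, "dx": -0.4, "dy": 0, "dz": 0, "ax": 0, "ay": 0, "az": 0}, {"gripper": 0, "dx": -0.5, "dy": 0, "dz": 0, "ax": 0, "ay": 0, "az": 0}, {"gripper": 0, "dx": -0.6, "dy": 0, "dz": 0, "ax": 0, "ay": 0, "az": 0}, {"gripper": 0, "dx": -0.7, "dy": 0, "dz": 0, "ax": 0, "ay": 0, "az": 0}, {"gripper": 0, "dx": -0.8, "dy": 0, "dz": 0, "ax": 0, "ay": 0, "az": 0}, {"gripper": 0, "dx": -0.9, "dy": 0, "dz": 0, "ax": 0, "ay": 0, "az": 0}, {"gripper": 0, "dx": -1, "dy": 0, "dz": 0, "ax": 0, "ay": 0, "az": 0}, {"gripper": 0, "dx": -1.1, "dy": 0, "dz": 0, "ax": 0, "ay": 0, "az": 0}, {"gripper": 0, "dx": -1.2, "dy": 0, "dz": 0, "ax": 0, "ay": 0, "az": 0}, {"gripper": 0, "dx": -1.3, "dy": 0, "dz": 0, "ax": 0, "ay": 0, "az": 0}, {"gripper": 0, "dx": -1.4, "dy": 0, "dz": 0, "ax": 0, "ay": 0, "az": 0}, {"gripper": 0, "dx": -1.5, "dy": 0, "dz": 0, "ax": 0, "ay": 0, "az": 0}, {"gripper": 0, "dx": -1.55, "dy": 0, "dz": 0, "ax": 0, "ay": 0, "az": 0}, {"gripper": 0, "dx": -1.55, "dy": 0, "dz": 0, "ax": 0, "ay": 0, "az": 0}]}}

```text
time_s: 66.1
tool_pos: [429.9, 89.6, 60.1]
tool_rot: [[-0.996, -0.091, -0.008], [-0.091, 0.996, -0.001], [0.008, 0.0, -1.0]]
wrist_force: [-14.0, -1.0, 9.7]
finger_gap: -0.0
gripper_force: 6.8
```

Call:
{"fn": "step_arm", "kwargs": {"series": [{"gripper": 0, "dx": 0.4, "dy": 0, "dz": 0, "ax": 0, "ay": 0, "az": 0}, {"gripper": 0, "dx": 0.8, "dy": 0, "dz": 0, "ax": 0, "ay": 0, "az": 0}, {"gripper": 0, "dx": 0.8, "dy": 0, "dz": -0.8, "ax": 0, "ay": 0, "az": 0}, {"gripper": 0, "dx": 0.8, "dy": 0, "dz": -1.7, "ax": 0, "ay": 0, "az": 0}, {"gripper": 0, "dx": 0.8, "dy": 0, "dz": -2.6, "ax": 0, "ay": 0, "az": 0}, {"gripper": 0, "dx": 0.8, "dy": 0, "dz": -3.6, "ax": 0, "ay": 0, "az": 0}, {"gripper": 0, "dx": 0.8, "dy": 0, "dz": -3.8, "ax": 0, "ay": 0, "az": 0}, {"gripper": 0, "dx": 0.8, "dy": 0, "dz": -3.8, "ax": 0, "ay": 0, "az": 0}, {"gripper": 0, "dx": 0.8, "dy": 0, "dz": -3.8, "ax": 0, "ay": 0, "az": 0}]}}

```text
time_s: 67.0
tool_pos: [392.8, 86.2, 249.8]
tool_rot: [[-0.996, -0.091, -0.001], [-0.091, 0.996, 0.0], [0.001, 0.0, -1.0]]
wrist_force: [-0.8, 0.5, -1.0]
finger_gap: 0.1
gripper_force: 0.0
```

```bash
python3 - <<'E'
from h import *
S()
for nm in ("wrist","side"):
    s=snapshot(nm); print(nm,[(np.round(x["point"]).tolist(),round(x["conf"],2)) for x in find_in("switch_tip",s)])
    if nm=="wrist":
        br=s["img"].astype(int).sum(2); n,l,st,c=cv2.connectedComponentsWithStats((br<110).astype(np.uint8))
        for i in range(1,n):
            if 80<st[i,4]<1500: print("dark",st[i].tolist(),at(s,*c[i],75).round(1))
E
```

```text
t 67.0 pos [392.8, 86.2, 249.8] q [1.1, -20.4, 116.8, 0.0, 83.7, -94.1] F [-0.8, 0.5, -1.0] gap 0.1 gf 0.0 yaz 95.2
wrist [([443.0, 87.0, 80.0], 0.96), ([357.0, -16.0, 53.0], 0.66)]
dark [168, 131, 16, 16, 167] [354.7 -15.2  75. ]
dark [260, 227, 22, 23, 319] [452.8  87.2  75. ]
dark [289, 262, 15, 15, 172] [488.4 119.4  75. ]
dark [336, 268, 72, 23, 780] [490.5 207.2  75. ]
side [([620.0, -67.0, 101.0], 0.6)]
```

```bash
python3 -c "
from rig import *
print(job_done())"
```

```text
the job is handed in; nothing more can be done
None
```

I handed in the job with the card pressed home, both levers upright, both sticks from the tray in the stand and the switch pushed over to on; the hand-in returned no verdict. My last camera and force readings agree with that state, with the switch at about 0.93 rad; lever b had sprung back partway and was pushed home again before the switch. I did not measure the card's final height, and I did not re-check the bowl, bottle and tissue box.

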